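Pull the purge plugs out of a welded tube manifold and hang them up

ROBOT

A 6-joint arm with a two-finger parallel gripper is mounted at the origin on the work surface. World frame = base frame: x ahead of the robot, y to its left, z up, the work surface at z = 0. Lengths are in m, angles in rad, forces in N, time in s.
With the tool pointing down it reaches from about 0.35 to 0.975 m from the base axis. Payload 17.4 kg.
Tool frame: the origin (TCP) lies between the finger pads; the fingertips stand 14 mm ahead of it and the grasp point (between the pads) lies 5 mm behind it; x points along the fingers, z is the direction in which the jaws open and shut, and the axes are right-handed (so a half turn about x gives the same grasp; the last joint's range is limited). The gripper opens to 85 mm and grips with 20 to 120 N. Pads are 22 mm wide; open, the fingers measure 114 mm over their backs; the gripper's body (76 mm by 85 mm) begins 54 mm behind the grasp point. The pads swing forward as they close: fully open they stand 13 mm farther back than shut.
Start: joints at [1.274, 0.116, 1.442, -0, 1.584, -0.038], TCP at [0.173, 0.653, 0.245] pointing down, gripper open.
Joint ranges: [-2.83, 2.83], [-0.83, 2.19], [0.07, 2.5], [-1.14, 4.28], [0.01, 3], [-2.97, 2.97]. Speed limits (rad/s): [1.89, 1.89, 2.22, 3.14, 3.14, 3.14].

INTERFACE

Orientations are given as a rotation vector (axis times angle).
In Python, from rig import bot, capture, camera_params, workorder gives the robot as it stands.
- The arm moves only by the tool arm_command, never from a script. Its argument "commands" is a list of rows, each an object with "hand": the closure, from 0 (fully open) to 1 (shut); "translation": the shift along the tool's x, y, z in cm, a list of three; "rot": the turn, a rotation vector about the tool's x, y, z in degrees, a list of three. In form: [{"hand": hand, "translation": [tx, ty, tz], "rot": [wx, wy, wz]}, ...]. A call has 1 to 8 rows; each row is the pose to reach, as a shift and turn from the pose commanded when the call began, along the tool's axes at that moment; what a row does not reach only later rows make up. A row lasts 1/12 s, in which the tool goes at most 41.7 mm and 7.16 degrees, less where a joint would pass 70% of its speed; a pose out of reach is approached as far as the arm can. A call with a gripper value outside its range is refused whole. The fingers move at their own pace and stop on an object; "grip_force" is the grip in N (left out, the last holds). Time passes only in rows, so rows that repeat a pose let the fingers close. It gives the time, the measured TCP pose, the force and the opening at its end, in the units of the state.
- bot.sense(): the state, without advancing time (a new reading comes with each control period).
- capture(name): name is "side" or "top" or "wrist"; returns the picture (420x560x3 uint8, blue, green, red); there is no depth.
- camera_params(name): a dict with "fx", "fy", "cx", "cy" (pixels), "xyz" and "rotation" of the camera in the world; the wrist camera has in their place "tool_from_camera" (4x4, takes a point from camera to tool coordinates, whose origin is the TCP and whose axes are the tool frame's). Camera axes: x right, y down, z forward; pixel columns grow to the right and rows downward; lengths in m; the calibration is good to about 2 mm. A picture is of the moment at which its call begins: read the wrist's pose just before it. camera_params takes no time and is no camera call.
- workorder.finish_job(): hands the job in, once; it reports no verdict.
The state is a dict: "t": time; "joint_pos": joint angles; "joint_velocities": joint speeds; "effort": joint torques, N m; "position": TCP position; "orientation": TCP orientation; "wrist_force": force on the tool from outside, world axes, zero at the start; "ft_torque": the same for the moment, N m; "width": finger opening in m.
Only numpy, scipy, OpenCV 4.12 (cv2) and the standard library are available. Lean on these libraries where they do the work, as an engineer would, in place of code of your own. Each camera call takes 0.05 s, during which the arm holds its last target.

TASK

The welding on the tube manifold is finished: take the pull hook from its fork stand and use it to draw every purge plug out of its tube by the bail, keeping your fingers off a plug while it is in a tube. Then hang each plug by its bail on the hanging rail's bar, hang the hook back in its fork, and leave the clamp, the try square and the wire spool where they lie.

Things in the scene. Friction and masses are not known exactly. Their poses are not given: they have to be found in the camera images.
- plug0_eye (a point): purge plug: aluminium disc 66 mm across, 14 thick, with a closed upright bail of 8 mm round rod; 62 mm high, 0.13 to 0.22 kg. Point: middle of the bail's opening, 34 mm above the underside; opening 32 wide (along y), 40 high. The bail's top rod lies along y, axis 24 mm above the point, straight for 26 mm. x: square to the bail's plane; z up. Starts standing on a tube's floor; None = not there.
- plug1_eye (a point): purge plug: aluminium disc 66 mm across, 14 thick, with a closed upright bail of 8 mm round rod; 62 mm high, 0.13 to 0.22 kg. Point: middle of the bail's opening, 34 mm above the underside; opening 32 wide (along y), 40 high. The bail's top rod lies along y, axis 24 mm above the point, straight for 26 mm. x: square to the bail's plane; z up. Starts standing on a tube's floor; None = not there.
- plug2_eye (a point): purge plug: aluminium disc 66 mm across, 14 thick, with a closed upright bail of 8 mm round rod; 62 mm high, 0.13 to 0.22 kg. Point: middle of the bail's opening, 34 mm above the underside; opening 32 wide (along y), 40 high. The bail's top rod lies along y, axis 24 mm above the point, straight for 26 mm. x: square to the bail's plane; z up. Starts standing on a tube's floor; None = not there.
- plug3_eye (a point): purge plug: aluminium disc 66 mm across, 14 thick, with a closed upright bail of 8 mm round rod; 62 mm high, 0.13 to 0.22 kg. Point: middle of the bail's opening, 34 mm above the underside; opening 32 wide (along y), 40 high. The bail's top rod lies along y, axis 24 mm above the point, straight for 26 mm. x: square to the bail's plane; z up. Starts standing on a tube's floor; None = not there.
- tube0 (a point): centre of the mouth of an upright steel tube of the fixed manifold: bore 72 mm, outside 78 mm, mouth 140 mm above the bench, bore floor 130 mm below the mouth. Four tubes in a square, 94 mm apart, on a flange plate 220 mm square, 10 mm thick; axes are the plate's. A tube may be empty.
- tube1 (a point): centre of the mouth of an upright steel tube of the fixed manifold: bore 72 mm, outside 78 mm, mouth 140 mm above the bench, bore floor 130 mm below the mouth. Four tubes in a square, 94 mm apart, on a flange plate 220 mm square, 10 mm thick; axes are the plate's. A tube may be empty.
- tube2 (a point): centre of the mouth of an upright steel tube of the fixed manifold: bore 72 mm, outside 78 mm, mouth 140 mm above the bench, bore floor 130 mm below the mouth. Four tubes in a square, 94 mm apart, on a flange plate 220 mm square, 10 mm thick; axes are the plate's. A tube may be empty.
- tube3 (a point): centre of the mouth of an upright steel tube of the fixed manifold: bore 72 mm, outside 78 mm, mouth 140 mm above the bench, bore floor 130 mm below the mouth. Four tubes in a square, 94 mm apart, on a flange plate 220 mm square, 10 mm thick; axes are the plate's. A tube may be empty.
- hook_grip (a point): pull hook, 0.14 kg, hanging by its collar in the fork stand. Point: middle of its upright wooden handle, 20 x 20 mm (flats square to x and y) and 55 mm high. Below the handle a collar 32 mm across, 4 mm thick, its underside 31.5 mm under the point; from it a 6 mm rod runs straight down (-z) on the handle's axis to the J end
- hook_prong (a point): J end of the pull hook: the point is on the rod's axis at its foot, 143.5 mm straight below hook_grip, on the axis of the prong. The 6 mm prong runs 20 mm (axis to axis) towards +x, then turns up; its rounded tip's top is 13 mm above the prong's axis. 14 mm are free inside the J
- stand_slot (a point): fork stand, fixed. Point: on the fork's top face, 135 mm above the bench, where the hook's rod belongs. Slot along x, 12 mm wide, open at -x (24 mm from the point), closed 17 mm behind it; tines 14 mm wide, 6 thick. The hook's collar rests on the tines. Post 55 mm behind (+x), no higher than the fork; base plate 8 mm thick
- rail_bar (a point): hanging rail, fixed. Point: middle of a horizontal round bar 12 mm thick, axis 160 mm above the bench. x runs along the bar: its free end, with a stop disc 20 mm across, is 145 mm away towards -x; the post carrying it is 145 mm away towards +x and ends at most 6 mm above the bar's axis
- clamp: bystander: grey C-clamp lying flat, about 190 x 90 mm, 20 mm high; origin under the middle of its back
- square: bystander: try square lying flat, black stock 110 mm along y and steel blade 200 mm along x, 18 mm high; origin under the stock's end at the corner
- spool: bystander: spool of copper-coloured filler wire lying on its flange, 90 mm across, 50 mm high; origin under its centre
Things that resemble listed ones, but are neither listed nor needed, are in the scene too. What is shaped like the part that bears plug1_eye but brown or red is not meant.

How it is judged:
On the way, in this order (a step that is already met when the one before it is completed fails the run):
1. the pull hook is taken out of its fork (distance between hook_grip and stand_slot above 0.09 m), for 0.2 s.
2. every plug is out of the tubes and clear of the manifold (horizontal distance between each of plug0_eye, plug1_eye, plug2_eye, plug3_eye and tube0 above 0.06 m and horizontal distance between each of plug0_eye, plug1_eye, plug2_eye, plug3_eye and tube1 above 0.06 m and horizontal distance between each of plug0_eye, plug1_eye, plug2_eye, plug3_eye and tube2 above 0.06 m and horizontal distance between each of plug0_eye, plug1_eye, plug2_eye, plug3_eye and tube3 above 0.06 m), for 0.2 s.
At the end, for the whole second after the job is handed in: Every present plug hangs quietly (under 0.2 m/s) and upright (20 deg) by its bail on the bar between stop disc and post: opening's centre 4 to 24 mm below the bar's axis, within 15 mm sideways. The hook hangs upright, still, in its fork, collar on the tines, within 14 mm along, 10 mm across (x of plug0_eye in the frame of rail_bar between -0.135 and 0.125 m and y of plug0_eye in the frame of rail_bar between -0.015 and 0.015 m and z of plug0_eye in the frame of rail_bar between -0.024 and -0.004 m and angle between the x axis of each of plug0_eye, plug1_eye, plug2_eye, plug3_eye and the x axis of rail_bar, either way round below 1.3 rad and angle between each of plug0_eye, plug1_eye, plug2_eye, plug3_eye's own z axis and vertical below 0.35 rad and linear speed of each of plug0, plug1, plug2, plug3 below 0.2 m/s and x of plug1_eye in the frame of rail_bar between -0.135 and 0.125 m and y of plug1_eye in the frame of rail_bar between -0.015 and 0.015 m and z of plug1_eye in the frame of rail_bar between -0.024 and -0.004 m and x of plug2_eye in the frame of rail_bar between -0.135 and 0.125 m and y of plug2_eye in the frame of rail_bar between -0.015 and 0.015 m and z of plug2_eye in the frame of rail_bar between -0.024 and -0.004 m and x of plug3_eye in the frame of rail_bar between -0.135 and 0.125 m and y of plug3_eye in the frame of rail_bar between -0.015 and 0.015 m and z of plug3_eye in the frame of rail_bar between -0.024 and -0.004 m and x of hook_grip in the frame of stand_slot between -0.014 and 0.014 m and y of hook_grip in the frame of stand_slot between -0.01 and 0.01 m and z of hook_grip in the frame of stand_slot between 0.026 and 0.037 m and angle between hook_grip's own z axis and vertical below 0.15 rad and linear speed of hook below 0.03 m/s); the robot touches nothing.
It fails at once if the fingers touch a plug while it is in a tube ((contact force between the fingers and plug0 above 0.5 N and (horizontal distance between plug0_eye and tube0 below 0.03 m or horizontal distance between plug0_eye and tube1 below 0.03 m or horizontal distance between plug0_eye and tube2 below 0.03 m or horizontal distance between plug0_eye and tube3 below 0.03 m) and height (world z) of plug0_eye below 0.14 m) or (contact force between the fingers and plug1 above 0.5 N and (horizontal distance between plug1_eye and tube0 below 0.03 m or horizontal distance between plug1_eye and tube1 below 0.03 m or horizontal distance between plug1_eye and tube2 below 0.03 m or horizontal distance between plug1_eye and tube3 below 0.03 m) and height (world z) of plug1_eye below 0.14 m) or (contact force between the fingers and plug2 above 0.5 N and (horizontal distance between plug2_eye and tube0 below 0.03 m or horizontal distance between plug2_eye and tube1 below 0.03 m or horizontal distance between plug2_eye and tube2 below 0.03 m or horizontal distance between plug2_eye and tube3 below 0.03 m) and height (world z) of plug2_eye below 0.14 m) or (contact force between the fingers and plug3 above 0.5 N and (horizontal distance between plug3_eye and tube0 below 0.03 m or horizontal distance between plug3_eye and tube1 below 0.03 m or horizontal distance between plug3_eye and tube2 below 0.03 m or horizontal distance between plug3_eye and tube3 below 0.03 m) and height (world z) of plug3_eye below 0.14 m)).
It fails at once if the clamp is moved (distance of clamp from where it was at the start of the episode above 0.03 m).
It fails at once if the square is moved (distance of square from where it was at the start of the episode above 0.03 m).
It fails at once if the spool is moved (distance of spool from where it was at the start of the episode above 0.03 m).
Of plug0, plug1, plug2, plug3 only 2 to 3 are there at a start; the rules pass over those that are not, and their reading is None.
At some moment in a run one of plug0, plug1, plug2, plug3 may be knocked a few centimetres aside while the robot is not near it.
It also fails if it takes over 210 s, if anything falls off the work surface, if the arm or the gripper's body presses on something with over 40 N, if the wrist force passes 120 N, or if a joint passes its speed limit or range.

## Working session

There is one attempt and no reset: what is moved stays moved. The work goes in short steps, Python scripts to look and compute and a tool call to move; the robot and the scene stay as the last step left them, time stands still between calls to the robot, and variables do not carry over. Pictures are saved under pics/ and viewed, and the job is handed in when it is done.

Besides the shell and the picture viewer there is one more tool, called after "Emit:" as name(argument=value, ...) on one line, values as JSON. arm_command: Moves the arm, as the interface text tells. Its arguments: {"type":"object","properties":{"commands":{"type":"array"},"grip_force":{"type":"number"}},"required":["commands"]}

```bash
ls; mkdir -p pics
python3 - <<'E'
from rig import bot,capture,camera_params
import cv2
s=bot.sense();print({k:s[k] for k in('t','position','orientation','width','wrist_force')})
for n in('side','top','wrist'):
    cv2.imwrite(f'pics/{n}0.png',capture(n));print(n,camera_params(n))
E
```

```text
pics
{'t': 0.0, 'position': array([0.17268622, 0.65234364, 0.2445288 ]), 'orientation': array([-1.01717014,  1.32161533,  1.01603384]), 'width': 0.08532624771895024, 'wrist_force': array([ 0.1787886 ,  0.3293311 , -0.22205087])}
side {'fx': 443.14592741904517, 'fy': 443.14592741904517, 'cx': 281.24975706620955, 'cy': 199.61680631760876, 'xyz': array([ 0.19279972, -0.74455388,  0.65016323]), 'rotation': array([-2.06419787,  0.54834677, -0.32736934])}
top {'fx': 479.59768897802905, 'fy': 479.59768897802905, 'cx': 278.5546838763848, 'cy': 204.75929315137225, 'xyz': array([ 0.45287797, -0.00966714,  1.22582991]), 'rotation': array([-2.16274072,  2.13527373, -0.14936401])}
wrist {'fx': 309.9220396608563, 'fy': 309.9220396608563, 'cx': 276.4511698934212, 'cy': 208.6291103937359, 'tool_from_camera': array([[ 1.06896972e-05, -3.23127061e-01,  9.46355590e-01,
        -1.28270700e-01],
       [ 4.63742194e-04, -9.46355486e-01, -3.23127031e-01,
         8.38022874e-02],
       [ 9.99999892e-01,  4.42319148e-04,  1.39731399e-04,
        -7.22664197e-04],
       [ 0.00000000e+00,  0.00000000e+00,  0.00000000e+00,
         1.00000000e+00]])}
```

View pics/side0.png

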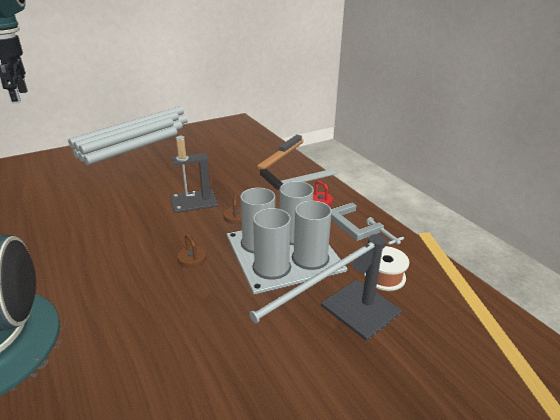

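View pics/top0.png

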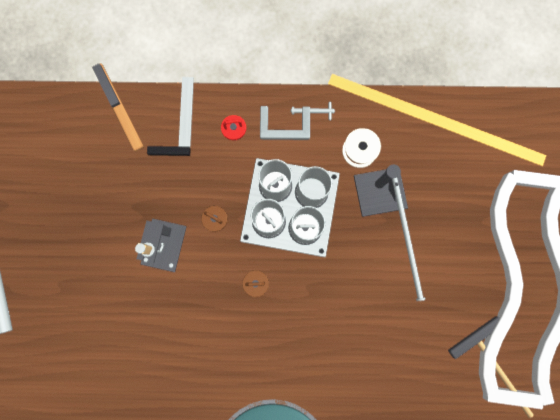

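View pics/wrist0.png

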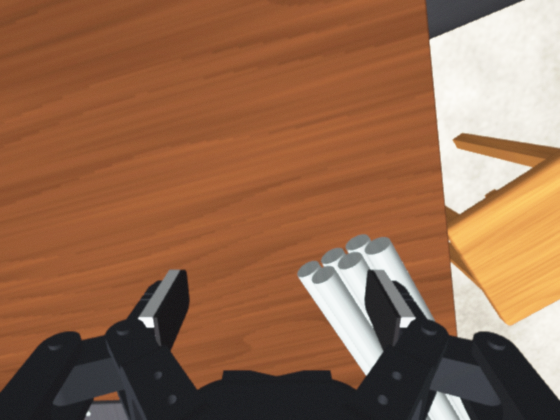

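The top view shows three grey plugs in the tubes near (275,182), (268,218) and (307,227). The tube at (313,187) looks empty. The brown plugs at (214,218) and (256,284) and the red one at (233,127) are decoys. The stand with the hook is near (155,247), and the rail runs from (396,182) to (421,298).

Run:
```python
import cv2
t=cv2.imread('pics/top0.png');s=cv2.imread('pics/side0.png')
c=t[150:265,230:350];cv2.imwrite('pics/a1.png',cv2.resize(c,None,fx=5,fy=5,interpolation=cv2.INTER_CUBIC)[:600])
c=t[210:280,125:195];d=s[130:215,160:225]
cv2.imwrite('pics/a2.png',cv2.resize(c,(560,560),interpolation=cv2.INTER_CUBIC))
cv2.imwrite('pics/a3.png',cv2.resize(d,None,fx=7,fy=7,interpolation=cv2.INTER_CUBIC))
c=t[155:310,340:440];cv2.imwrite('pics/a4.png',cv2.resize(c,None,fx=3.8,fy=3.8,interpolation=cv2.INTER_CUBIC))
```

```text
(no output)
```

View pics/a1.png

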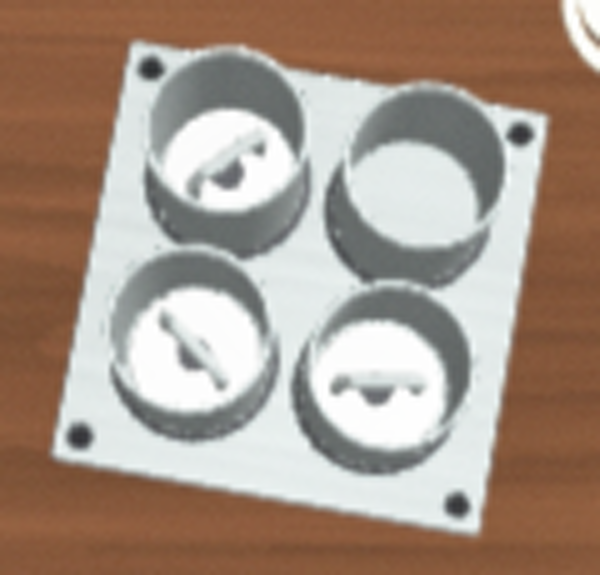

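View pics/a2.png

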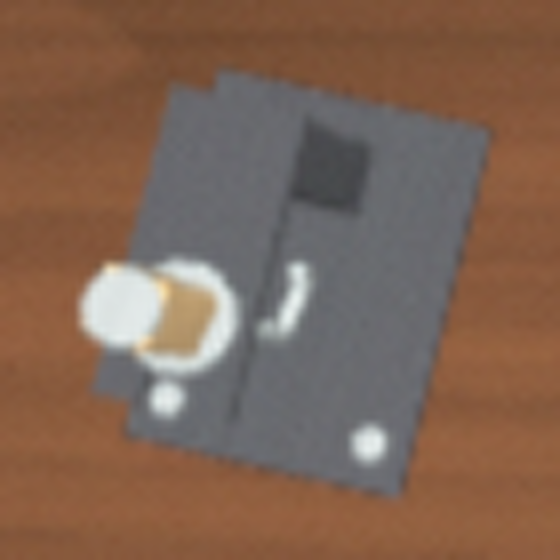

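View pics/a3.png

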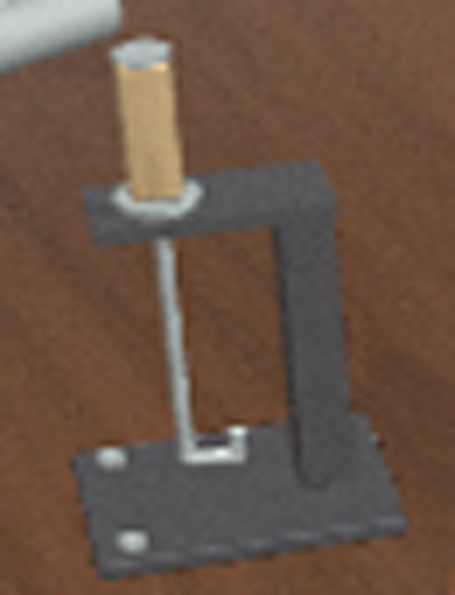

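View pics/a4.png

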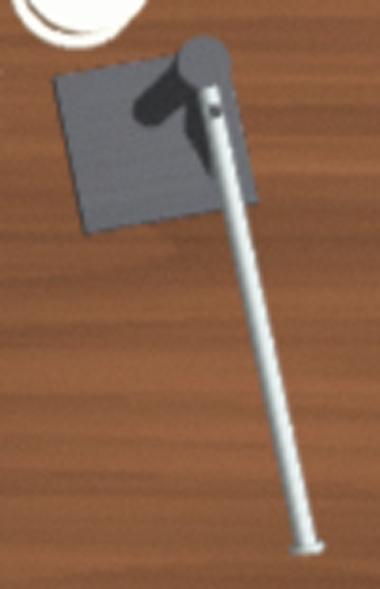

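```bash
cat > h.py <<'E'
import numpy as np,cv2
from scipy.spatial.transform import Rotation as R
from rig import bot,capture,camera_params
def cam(n,s=None):
    p=camera_params(n)
    if n=='wrist':
        s=s or bot.sense();T=np.eye(4);T[:3,:3]=R.from_rotvec(s['orientation']).as_matrix();T[:3,3]=s['position']
        T=T@np.array(p['tool_from_camera']);return p,T[:3,:3],T[:3,3]
    return p,R.from_rotvec(p['rotation']).as_matrix(),np.array(p['xyz'])
def ray(n,u,v,s=None):
    p,M,o=cam(n,s);d=M@np.array([(u-p['cx'])/p['fx'],(v-p['cy'])/p['fy'],1]);return o,d
def onz(n,u,v,z,s=None):
    o,d=ray(n,u,v,s);return o+d*(z-o[2])/d[2]
def proj(n,X,s=None):
    p,M,o=cam(n,s);c=M.T@(np.array(X)-o);return np.array([p['fx']*c[0]/c[2]+p['cx'],p['fy']*c[1]/c[2]+p['cy']])
def tri(a,b):
    (o1,d1),(o2,d2)=a,b;A=np.c_[d1,-d2];t=np.linalg.lstsq(A,o2-o1,rcond=None)[0]
    p,q=o1+d1*t[0],o2+d2*t[1];return (p+q)/2,np.linalg.norm(p-q)
E
python3 - <<'E'
from h import *
np.set_printoptions(precision=4,suppress=True)
a=lambda x,y:(230+x/5,150+y/5)
def bail(p,q):
    P=onz('top',*a(*p),.070);Q=onz('top',*a(*q),.070);print('bail',P,Q,(P+Q)/2,'len',np.linalg.norm(P-Q),'yaw of rod',np.degrees(np.arctan2(*(Q-P)[1::-1])))
bail((193,188),(267,145));bail((163,316),(224,387));bail((332,382),(424,386))
for c in[(228,125),(427,163),(192,322),(392,358)]: print('tube',onz('top',*a(*c),.14))
for c in[(150,68),(520,134),(78,437),(457,505)]: print('bolt',onz('top',*a(*c),.012))
b=lambda x,y:(125+x/8,210+y/8)
print('collar',onz('top',*b(182,316),.139),'handletop',onz('top',*b(122,305),.196))
print('base corners',[onz('top',*b(*c),.008)[:2] for c in[(218,70),(490,130),(402,495),(126,434)]])
s=lambda x,y:(160+x/7,130+y/7)
print('tri handle top',tri(ray('top',*b(122,305)),ray('side',*s(142,53))),'collar',tri(ray('top',*b(182,316)),ray('side',*s(157,196))))
print('foot',[onz('side',*s(*c),.023) for c in[(183,456),(240,458)]],onz('side',*s(240,432),.036), 'dist',)
r=lambda x,y:(340+x/3.8,155+y/3.8)
print('bar',onz('top',*r(211,92),.16),onz('top',*r(306,548),.16))
print('bar side',[onz('side',*c,.16) for c in[(370,248),(256,317)]])
E
```

```text
bail [0.6569 0.0168 0.07  ] [ 0.6788 -0.0192  0.07  ] [ 0.6678 -0.0012  0.07  ] len 0.04207799103543775 yaw of rod -58.69477453366123
bail [0.5936 0.0303 0.07  ] [0.5594 0.0002 0.07  ] [0.5765 0.0153 0.07  ] len 0.04555128878203374 yaw of rod -138.65360883332988
bail [ 0.5625 -0.052   0.07  ] [ 0.5612 -0.0965  0.07  ] [ 0.5619 -0.0742  0.07  ] len 0.04452003671120891 yaw of rod -91.76565006727886
tube [ 0.6742 -0.0005  0.14  ]
tube [ 0.6576 -0.0923  0.14  ]
tube [0.5825 0.0146 0.14  ]
tube [ 0.5672 -0.0766  0.14  ]
bolt [0.7298 0.0413 0.012 ]
bolt [ 0.6975 -0.15    0.012 ]
bolt [0.5385 0.0743 0.012 ]
bolt [ 0.5066 -0.1176  0.012 ]
collar [0.4994 0.2859 0.139 ] handletop [0.4996 0.2866 0.196 ]
base corners [array([0.5833, 0.314 ]), array([0.5652, 0.2264]), array([0.4498, 0.2495]), array([0.4677, 0.3373])]
tri handle top (array([0.5013, 0.2868, 0.1935]), np.float64(0.0032814995886506384)) collar (array([0.5009, 0.2862, 0.1361]), np.float64(0.002970088446433994))
foot [array([0.5012, 0.2863, 0.023 ]), array([0.5201, 0.2742, 0.023 ])] [0.5204 0.2717 0.036 ] dist
bar [ 0.6639 -0.272   0.16  ] [ 0.3979 -0.321   0.16  ]
bar side [array([ 0.6596, -0.2764,  0.16  ]), array([ 0.4028, -0.3237,  0.16  ])]
```

```bash
cat >> h.py <<'E'
np.set_printoptions(precision=4,suppress=True)
def Rd(yaw): # tool x down, tool z at world yaw (deg)
    y=np.radians(yaw);z=np.array([np.cos(y),np.sin(y),0]);x=np.array([0,0,-1.]);return np.c_[x,np.cross(z,x),z]
def go(pos,yaw=None,s=None,fromR=None):
    s=s or bot.sense();M=R.from_rotvec(s['orientation']).as_matrix()
    T=Rd(yaw) if yaw is not None else M
    tr=M.T@(np.array(pos)-s['position'])*100;rv=R.from_matrix(M.T@T).as_rotvec(degrees=True)
    print('tr cm',tr.round(2),'rot',rv.round(2),'rows>=',max(np.linalg.norm(tr)/4.17,np.linalg.norm(rv)/7.16).round(1))
def st():
    s=bot.sense();M=R.from_rotvec(s['orientation']).as_matrix()
    print('t',round(s['t'],2),'pos',s['position'].round(4),'zyaw',np.degrees(np.arctan2(M[1,2],M[0,2])).round(2),'tilt',np.degrees(np.arccos(-M[2,0])).round(2),'ztilt',M[2,2].round(4),'w',round(s['width'],4),'F',np.array(s['wrist_force']).round(2),'j6',round(s['joint_pos'][5],3));return s
E
python3 - <<'E'
from h import *
s=st();print(R.from_rotvec(s['orientation']).as_matrix())
for y in(-11.4,-101.4,168.6,78.6):go([.5,.286,.33],y)
E
```

```text
t 0.15 pos [0.1727 0.6524 0.2447] zyaw 75.17 tilt 0.05 ztilt -0.0009 w 0.0854 F [ 0.49  0.34 -0.49] j6 -0.038
[[-0.0003 -0.9667  0.2559]
 [-0.0009  0.2559  0.9667]
 [-1.      0.     -0.0009]]
tr cm [ -8.5  -41.01 -27.05] rot [86.57 -0.04  0.04] rows>= 12.1
tr cm [ -8.5  -41.01 -27.05] rot [176.57  -0.01   0.08] rows>= 24.7
tr cm [ -8.5  -41.01 -27.05] rot [-93.43  -0.04  -0.04] rows>= 13.0
tr cm [ -8.5  -41.01 -27.05] rot [-3.43 -0.05 -0.  ] rows>= 12.0
```

Emit:
arm_command(commands=[{"hand":0,"translation":[-8.5,-41,-27],"rot":[86.5,0,0]},{"hand":0,"translation":[-8.5,-41,-27],"rot":[86.5,0,0]},{"hand":0,"translation":[-8.5,-41,-27],"rot":[86.5,0,0]},{"hand":0,"translation":[-8.5,-41,-27],"rot":[86.5,0,0]},{"hand":0,"translation":[-8.5,-41,-27],"rot":[86.5,0,0]},{"hand":0,"translation":[-8.5,-41,-27],"rot":[86.5,0,0]},{"hand":0,"translation":[-8.5,-41,-27],"rot":[86.5,0,0]},{"hand":0,"translation":[-8.5,-41,-27],"rot":[86.5,0,0]}])

```text
t: 0.82
position: [0.3925, 0.4059, 0.3025]
orientation: [-0.24, 1.557, 0.24]
wrist_force: [-0.1, 1.7, -0.1]
width: 0.0853
```

Run:
```python
from h import *
st();go([.5,.286,.33],-11.4)
```

```text
t 0.82 pos [0.3925 0.4059 0.3025] zyaw 17.53 tilt 0.0 ztilt 0.0 w 0.0853 F [-0.1   1.75 -0.07] j6 0.451
tr cm [ -2.75 -14.67   6.64] rot [28.93  0.   -0.  ] rows>= 4.0
```

Emit:
arm_command(commands=[{"hand":0,"translation":[-2.75,-14.6,6.6],"rot":[28.9,0,0]},{"hand":0,"translation":[-2.75,-14.6,6.6],"rot":[28.9,0,0]},{"hand":0,"translation":[-2.75,-14.6,6.6],"rot":[28.9,0,0]},{"hand":0,"translation":[-2.75,-14.6,6.6],"rot":[28.9,0,0]},{"hand":0,"translation":[-2.75,-14.6,6.6],"rot":[28.9,0,0]},{"hand":0,"translation":[-2.75,-14.6,6.6],"rot":[28.9,0,0]},{"hand":0,"translation":[-2.75,-14.6,6.6],"rot":[28.9,0,0]}])

```text
t: 1.4
position: [0.4991, 0.2891, 0.3293]
orientation: [0.15, 1.566, -0.15]
wrist_force: [0.1, 0.0, 0.7]
width: 0.0856
```

Run:
```python
from h import *
s=st();cv2.imwrite('pics/w1.png',capture('wrist'))
for z in(.139,.194):print(proj('wrist',[.5,.286,z],s))
```

```text
t 1.4 pos [0.4991 0.2891 0.3293] zyaw -10.97 tilt 0.04 ztilt -0.0006 w 0.0856 F [0.08 0.   0.68] j6 0.672
[278.4213 187.8724]
[278.7684 203.85  ]
```

View pics/w1.png

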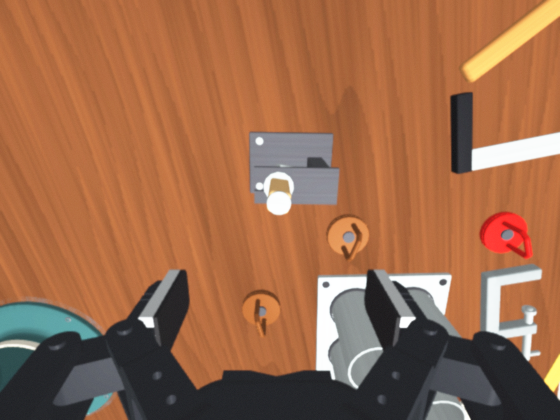

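Run:
```python
from h import *
t=cv2.imread('pics/w1.png');cv2.imwrite('pics/w1a.png',cv2.resize(t[125:220,240:350],None,fx=6,fy=6,interpolation=cv2.INTER_CUBIC))
```

```text
(no output)
```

View pics/w1a.png

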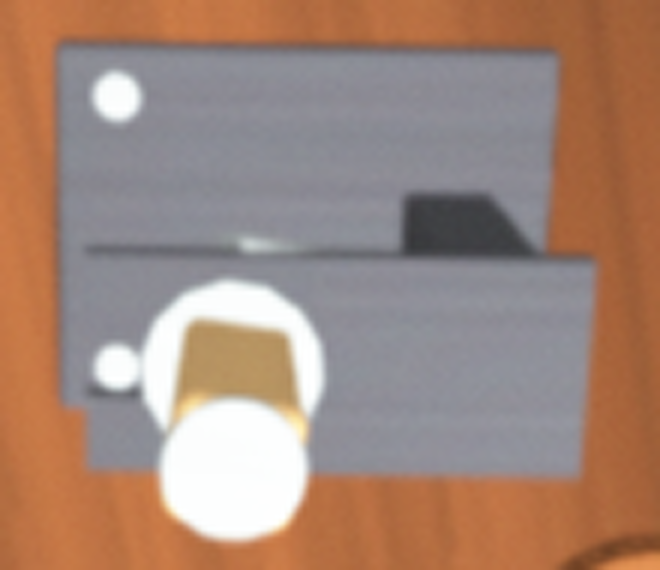

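Run:
```python
from h import *
b=lambda x,y:(125+x/8,210+y/8)
for c in [(270,330),(285,325),(300,285),(300,265)]:print(onz('top',*b(*c),.023)[:2],onz('top',*b(*c),.034)[:2])
f=np.array([.5005,.2862,.1675-.1435])
for y in(-11,-17,-24,-32,-37):
    d=np.array([np.cos(np.radians(y)),np.sin(np.radians(y)),0])*.02
    for nm,o,k in(('top',(125,210),8),('side',(160,130),7)):
        print(y,nm,[((proj(nm,X)-o)*k).round(0) for X in(f,f+d,f+d+[0,0,.010])],end=' ')
    print()
t=cv2.imread('pics/top0.png');cv2.imwrite('pics/a5.png',cv2.resize(t[235:260,140:170],None,fx=20,fy=20,interpolation=cv2.INTER_NEAREST))
t=cv2.imread('pics/side0.png');cv2.imwrite('pics/a6.png',cv2.resize(t[180:205,175:205],None,fx=20,fy=20,interpolation=cv2.INTER_NEAREST))
```

```text
[0.5003 0.2897] [0.4999 0.287 ]
[0.5019 0.2851] [0.5015 0.2824]
[0.5144 0.281 ] [0.5139 0.2783]
[0.5207 0.2813] [0.5201 0.2786]
-11 top [array([281., 329.]), array([296., 267.]), array([288., 265.])] -11 side [array([181., 454.]), array([232., 446.]), array([230., 425.])] 
-17 top [array([281., 329.]), array([302., 268.]), array([294., 266.])] -17 side [array([181., 454.]), array([233., 449.]), array([231., 427.])] 
-24 top [array([281., 329.]), array([309., 271.]), array([302., 269.])] -24 side [array([181., 454.]), array([233., 452.]), array([231., 430.])] 
-32 top [array([281., 329.]), array([317., 275.]), array([309., 274.])] -32 side [array([181., 454.]), array([232., 456.]), array([230., 434.])] 
-37 top [array([281., 329.]), array([321., 279.]), array([314., 277.])] -37 side [array([181., 454.]), array([231., 458.]), array([229., 436.])]
```

View pics/a5.png

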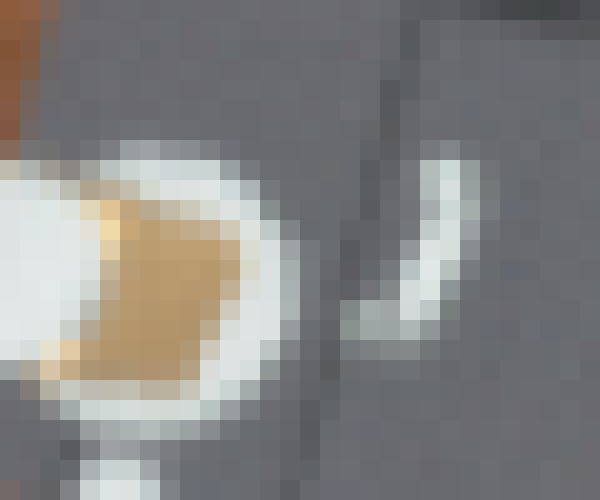

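View pics/a6.png

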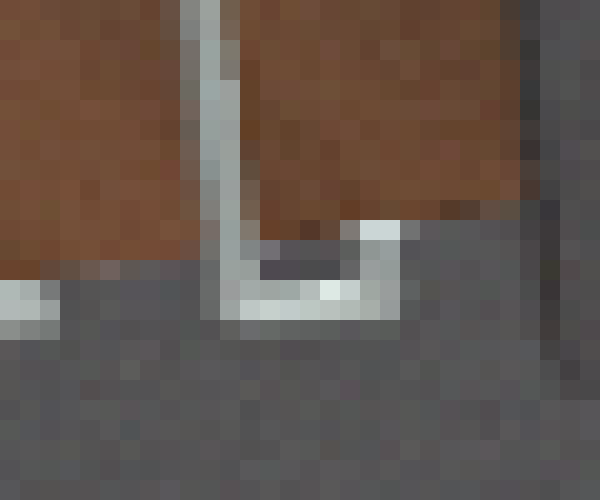

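Run:
```python
from h import *
s=st();print(onz('wrist',278.7,185.8,.139,s),onz('wrist',279,203.3,.196,s))
go([.5003,.2862,.1615],-13)
```

```text
t 1.45 pos [0.4988 0.2896 0.3293] zyaw -10.91 tilt 0.04 ztilt -0.0007 w 0.0855 F [-0.61  0.89  0.09] j6 0.672
[0.5003 0.2886 0.139 ] [0.5    0.2876 0.196 ]
tr cm [16.78 -0.3   0.23] rot [ 2.09 -0.04  0.01] rows>= 4.0
```

Emit:
arm_command(commands=[{"hand":0,"translation":[4,-0.25,0.2],"rot":[2,0,0]},{"hand":0,"translation":[8,-0.25,0.2],"rot":[2,0,0]},{"hand":0,"translation":[12,-0.25,0.2],"rot":[2,0,0]},{"hand":0,"translation":[15,-0.25,0.2],"rot":[2,0,0]},{"hand":0,"translation":[16.8,-0.25,0.2],"rot":[2,0,0]},{"hand":0,"translation":[16.8,-0.25,0.2],"rot":[2,0,0]},{"hand":0,"translation":[16.8,-0.25,0.2],"rot":[2,0,0]}])

```text
t: 2.03
position: [0.5, 0.287, 0.1615]
orientation: [0.176, 1.565, -0.177]
wrist_force: [-0.3, 0.2, 0.5]
width: 0.0856
```

Run:
```python
from h import *
s=st();cv2.imwrite('pics/w2.png',capture('wrist'))
```

```text
t 2.03 pos [0.5    0.287  0.1615] zyaw -12.9 tilt 0.07 ztilt -0.001 w 0.0856 F [-0.33  0.23  0.47] j6 0.702
```

View pics/w2.png

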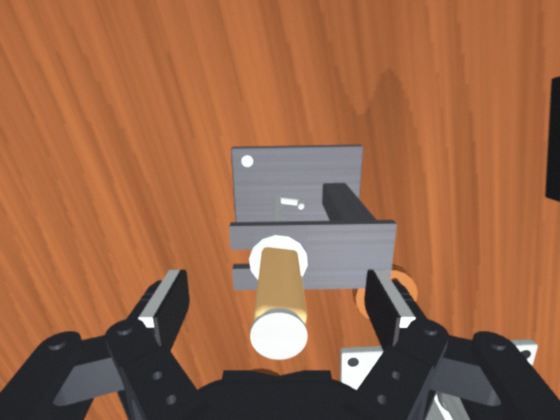

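The handle stands centred between the fingers at column 279. The prong, at (281–303, 204), points along +z of the tool.

Emit:
arm_command(commands=[{"hand":1,"translation":[0,0,0],"rot":[0,0,0]},{"hand":1,"translation":[0,0,0],"rot":[0,0,0]},{"hand":1,"translation":[0,0,0],"rot":[0,0,0]},{"hand":1,"translation":[0,0,0],"rot":[0,0,0]},{"hand":1,"translation":[0,0,0],"rot":[0,0,0]},{"hand":1,"translation":[0,0,0],"rot":[0,0,0]}], grip_force=60)

```text
t: 2.58
position: [0.501, 0.2862, 0.1622]
orientation: [0.179, 1.563, -0.178]
wrist_force: [-0.7, 0.1, 2.0]
width: 0.0196
```

Run:
```python
from h import *
s=st();cv2.imwrite('pics/w3.png',capture('wrist')[150:420,180:400])
```

```text
t 2.58 pos [0.501  0.2862 0.1622] zyaw -13.03 tilt 0.04 ztilt 0.0004 w 0.0196 F [-0.67  0.14  1.97] j6 0.702
```

View pics/w3.png

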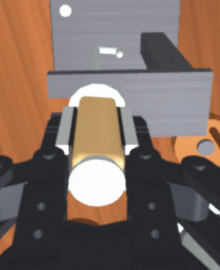

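Emit:
arm_command(commands=[{"hand":1,"translation":[-0.8,0,0],"rot":[0,0,0]},{"hand":1,"translation":[-0.8,0,0],"rot":[0,0,0]},{"hand":1,"translation":[-0.8,-0.05,-2],"rot":[0,0,0]},{"hand":1,"translation":[-0.8,-0.1,-4],"rot":[0,0,0]},{"hand":1,"translation":[-0.8,-0.15,-7],"rot":[0,0,0]},{"hand":1,"translation":[-0.8,-0.15,-7],"rot":[0,0,0]},{"hand":1,"translation":[-6,-0.15,-8],"rot":[0,0,0]},{"hand":1,"translation":[-6,-0.15,-8],"rot":[0,0,0]}])

```text
t: 3.3
position: [0.4223, 0.3033, 0.2261]
orientation: [0.18, 1.561, -0.176]
wrist_force: [0.5, 0.1, 1.3]
width: 0.0199
```

Run:
```python
from h import *
s=st();cv2.imwrite('pics/w4.png',capture('wrist'));cv2.imwrite('pics/s4.png',capture('side'))
```

```text
t 3.3 pos [0.4223 0.3033 0.2261] zyaw -12.99 tilt 0.2 ztilt 0.0024 w 0.0199 F [0.47 0.11 1.3 ] j6 0.8
```

View pics/w4.png

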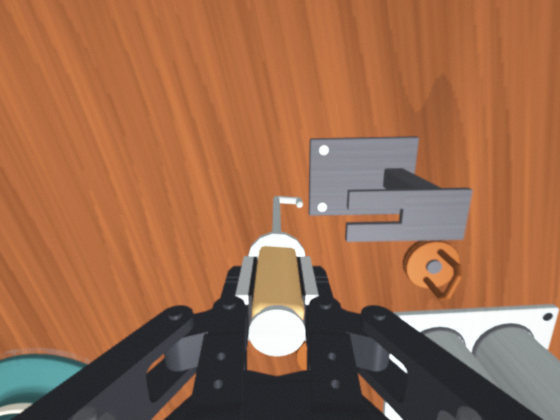

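View pics/s4.png

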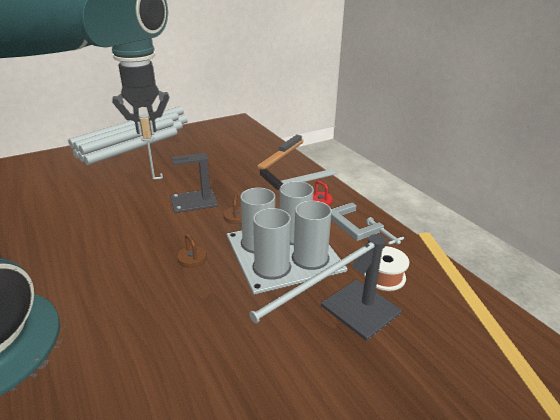

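Run:
```python
from h import *
s=st();M=R.from_rotvec(s['orientation']).as_matrix()
for c in[(.139,0,0),(.139,0,.02),(.129,0,.02)]:print(proj('wrist',s['position']+M@np.array(c),s))
p=[onz('wrist',*c,.135,s) for c in[(401,216),(347,205),(347,226)]];print('slot',p)
cv2.imwrite('pics/w4a.png',cv2.resize(cv2.imread('pics/w4.png')[180:260,240:330],None,fx=7,fy=7,interpolation=cv2.INTER_CUBIC))
cv2.imwrite('pics/w4b.png',cv2.resize(cv2.imread('pics/w4.png')[180:250,335:480],None,fx=5,fy=5,interpolation=cv2.INTER_CUBIC))
```

```text
t 3.4 pos [0.4232 0.3034 0.225 ] zyaw -12.99 tilt 0.29 ztilt 0.0036 w 0.0199 F [-0.29  0.63 -1.48] j6 0.8
[277.0184 199.5182]
[299.1868 199.5264]
[299.9862 202.912 ]
slot [array([0.5147, 0.2848, 0.135 ]), array([0.4765, 0.3025, 0.135 ]), array([0.4739, 0.2859, 0.135 ])]
```

View pics/w4a.png

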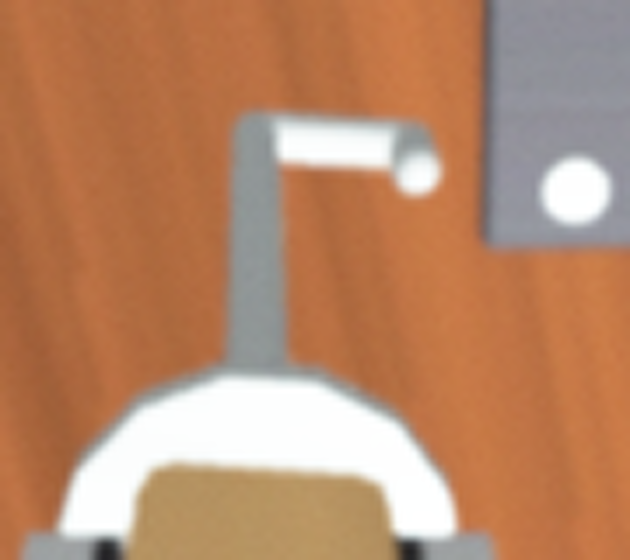

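View pics/w4b.png

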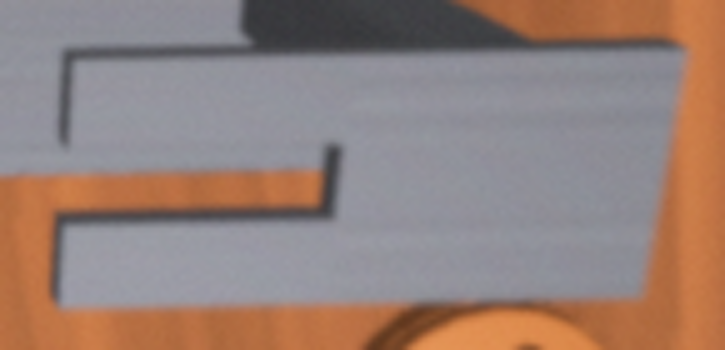

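```bash
cat >> h.py <<'E'
def entry(b,ny,ph=45,dn=-25,ds=7,z=.31):
    y=np.radians(ny);n=np.array([np.cos(y),np.sin(y)]);sv=np.array([-n[1],n[0]])
    f=np.array(b[:2])+dn*.001*n+ds*.001*sv;print('TCP',f,z);go([*f,z],ny-ph+2)
E
python3 - <<'E'
from h import *
st();entry((.563,-.0755),-2)
E
```

```text
t 3.4 pos [0.4232 0.3034 0.225 ] zyaw -12.99 tilt 0.29 ztilt 0.0036 w 0.0199 F [-0.29  0.63 -1.48] j6 0.8
TCP [ 0.5383 -0.0676] 0.31
tr cm [ -8.55 -33.53  19.59] rot [32.01  0.14 -0.26] rows>= 9.5
```

Emit:
arm_command(commands=[{"hand":1,"translation":[-4,-1,0],"rot":[0,0,0]},{"hand":1,"translation":[-8,-3,0],"rot":[5,0,0]},{"hand":1,"translation":[-8.5,-6.5,2.0],"rot":[10,0,0]},{"hand":1,"translation":[-8.5,-33.5,19.6],"rot":[32,0,0]},{"hand":1,"translation":[-8.5,-33.5,19.6],"rot":[32,0,0]},{"hand":1,"translation":[-8.5,-33.5,19.6],"rot":[32,0,0]},{"hand":1,"translation":[-8.5,-33.5,19.6],"rot":[32,0,0]},{"hand":1,"translation":[-8.5,-33.5,19.6],"rot":[32,0,0]}])

```text
t: 4.07
position: [0.4991, 0.0374, 0.3059]
orientation: [0.616, 1.482, -0.616]
wrist_force: [1.3, 1.3, -1.2]
width: 0.0199
```

Run:
```python
from h import *
st();entry((.563,-.0755),-2)
```

```text
t 4.07 pos [0.4991 0.0374 0.3059] zyaw -45.12 tilt 0.02 ztilt -0.0002 w 0.0199 F [ 1.26  1.27 -1.17] j6 0.811
TCP [ 0.5383 -0.0676] 0.31
tr cm [-0.41 -4.64 10.21] rot [-0.12 -0.01  0.01] rows>= 2.7
```

Emit:
arm_command(commands=[{"hand":1,"translation":[-0.4,-4.4,8],"rot":[0,0,0]},{"hand":1,"translation":[-0.4,-4.4,8],"rot":[0,0,0]},{"hand":1,"translation":[-0.4,-4.4,8],"rot":[0,0,0]},{"hand":1,"translation":[-0.4,-4.4,8],"rot":[0,0,0]},{"hand":1,"translation":[-0.4,-4.4,8],"rot":[0,0,0]},{"hand":1,"translation":[-0.4,-4.4,8],"rot":[0,0,0]}])

```text
t: 4.57
position: [0.524, -0.0474, 0.3101]
orientation: [0.614, 1.483, -0.614]
wrist_force: [-0.0, 0.3, -2.0]
width: 0.0202
```

Run:
```python
from h import *
s=st();cv2.imwrite('pics/w5.png',capture('wrist'));entry((.563,-.0755),-2)
```

```text
t 4.57 pos [ 0.524  -0.0474  0.3101] zyaw -45.0 tilt 0.04 ztilt -0.0007 w 0.0202 F [-0.04  0.32 -1.96] j6 0.647
TCP [ 0.5383 -0.0676] 0.31
tr cm [ 0.03 -0.45  2.46] rot [ 0.04 -0.02  0.  ] rows>= 0.6
```

View pics/w5.png

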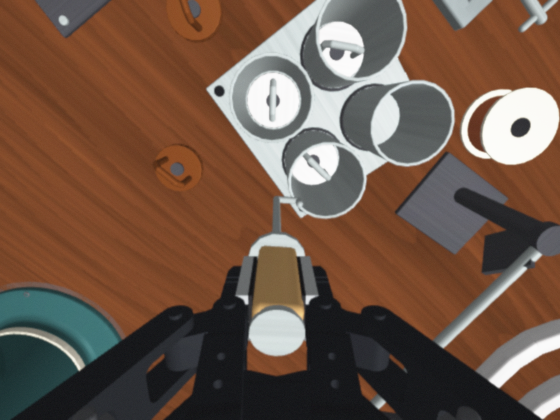

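Run:
```python
from h import *
t=cv2.imread('pics/w5.png');cv2.imwrite('pics/w5a.png',cv2.resize(t[120:225,250:380],None,fx=5.5,fy=5.5,interpolation=cv2.INTER_CUBIC))
cv2.imwrite('pics/w5b.png',cv2.resize(t[0:130,225:415],None,fx=4.2,fy=4.2,interpolation=cv2.INTER_CUBIC))
```

```text
(no output)
```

View pics/w5a.png

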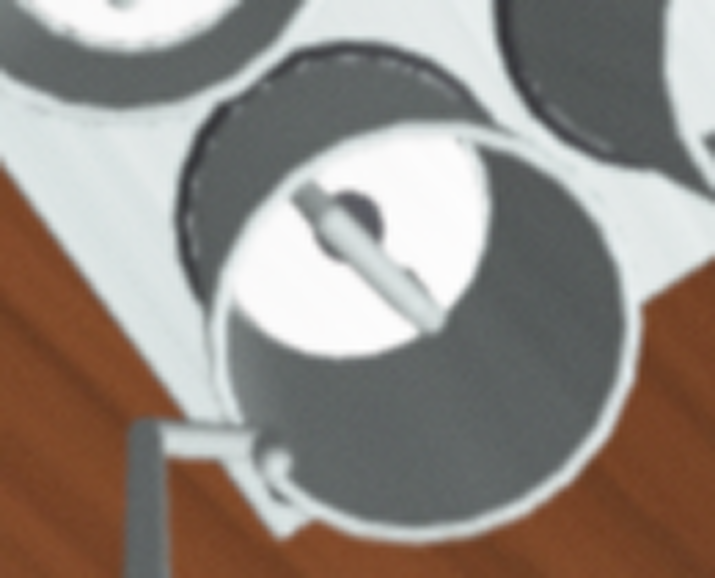

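View pics/w5b.png

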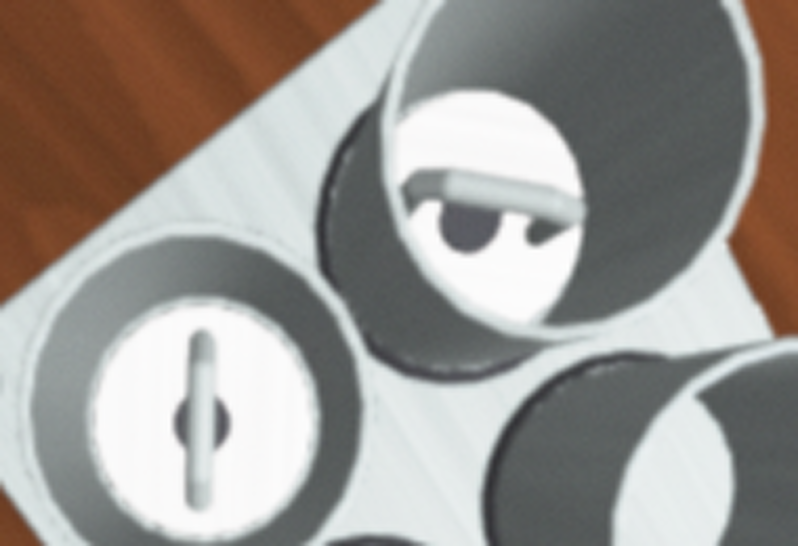

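Run:
```python
from h import *
s=st()
a=lambda x,y:(250+x/5.5,120+y/5.5); b=lambda x,y:(225+x/4.2,y/4.2)
def bl(n,P,Q,z=.070):
    P=onz('wrist',*P,z,s);Q=onz('wrist',*Q,z,s);d=Q-P;print(n,((P+Q)/2)[:2],'len',np.linalg.norm(d).round(4),'normal yaw',(np.degrees(np.arctan2(d[1],d[0]))+90))
bl('C',a(335,228),a(438,322));bl('B',b(203,330),b(200,505));bl('A',b(445,185),b(582,212))
print('tubeC',onz('wrist',*a(425,332),.14,s),'tubeB',onz('wrist',*b(196,403),.14,s))
```

```text
t 4.62 pos [ 0.524  -0.0471  0.3103] zyaw -44.96 tilt 0.02 ztilt -0.0003 w 0.02 F [-0.29  0.6  -1.33] j6 0.647
C [ 0.5654 -0.0803] len 0.0315 normal yaw 3.476049960413235
B [0.5816 0.0164] len 0.0441 normal yaw -46.185087759620274
A [ 0.6753 -0.0023] len 0.0358 normal yaw 35.16117992249352
tubeC [ 0.5665 -0.0754  0.14  ] tubeB [0.5832 0.0186 0.14  ]
```

Run:
```python
from h import *
s=bot.sense();entry((.565,-.077),0)
```

```text
TCP [ 0.54 -0.07] 0.31
tr cm [ 0.03 -0.5   2.75] rot [-1.96 -0.02  0.  ] rows>= 0.7
```

Emit:
arm_command(commands=[{"hand":1,"translation":[0,-0.5,2.75],"rot":[-2,0,0]},{"hand":1,"translation":[0,-0.5,2.75],"rot":[-2,0,0]},{"hand":1,"translation":[0,-0.5,2.75],"rot":[-2,0,0]},{"hand":1,"translation":[2.5,-0.5,2.75],"rot":[-2,0,0]},{"hand":1,"translation":[5,-0.5,2.75],"rot":[-2,0,0]},{"hand":1,"translation":[7,-0.5,2.75],"rot":[-2,0,0]},{"hand":1,"translation":[7,-0.5,2.75],"rot":[-2,0,0]},{"hand":1,"translation":[7,-0.5,2.75],"rot":[-2,0,0]}])

```text
t: 5.28
position: [0.5396, -0.07, 0.2406]
orientation: [0.587, 1.491, -0.587]
wrist_force: [-0.3, 0.2, -1.0]
width: 0.0199
```

Run:
```python
from h import *
s=st();t=capture('wrist');cv2.imwrite('pics/w6.png',cv2.resize(t[100:260,200:380],None,fx=3.5,fy=3.5,interpolation=cv2.INTER_CUBIC))
```

```text
t 5.28 pos [ 0.5396 -0.07    0.2406] zyaw -42.98 tilt 0.06 ztilt -0.001 w 0.0199 F [-0.26  0.19 -1.04] j6 0.574
```

View pics/w6.png

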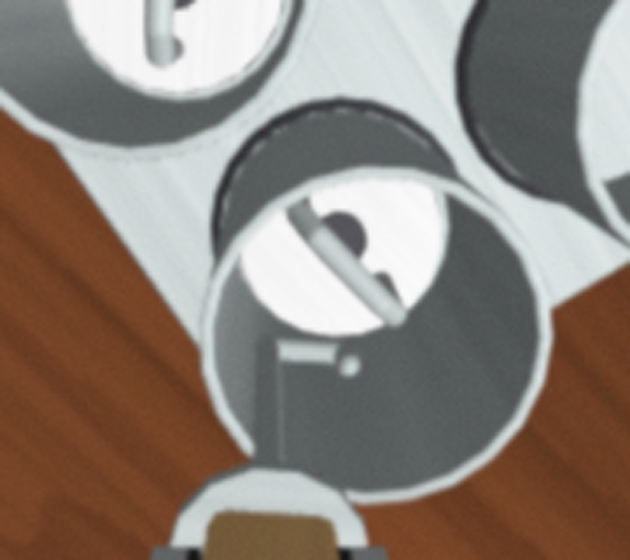

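Emit:
arm_command(commands=[{"hand":1,"translation":[2,0,0],"rot":[0,0,0]},{"hand":1,"translation":[4,0,0],"rot":[0,0,0]},{"hand":1,"translation":[5.5,0,0],"rot":[0,0,0]},{"hand":1,"translation":[6.1,0,0],"rot":[0,0,0]},{"hand":1,"translation":[6.1,0,0],"rot":[0,0,0]},{"hand":1,"translation":[6.1,0,0],"rot":[0,0,0]}])

```text
t: 5.83
position: [0.5405, -0.0709, 0.1813]
orientation: [0.587, 1.488, -0.587]
wrist_force: [0.7, -0.2, -1.2]
width: 0.02
```

Run:
```python
from h import *
s=st();t=capture('wrist');cv2.imwrite('pics/w7.png',cv2.resize(t[100:260,200:380],None,fx=3.5,fy=3.5,interpolation=cv2.INTER_CUBIC))
entry((.565,-.077),1,0,-10,0,.179)
```

```text
t 5.83 pos [ 0.5405 -0.0709  0.1813] zyaw -43.02 tilt 0.09 ztilt 0.0013 w 0.02 F [ 0.68 -0.19 -1.18] j6 0.574
TCP [ 0.555  -0.0772] 0.179
tr cm [0.26 0.52 1.48] rot [-46.02   0.12  -0.02] rows>= 6.4
```

View pics/w7.png

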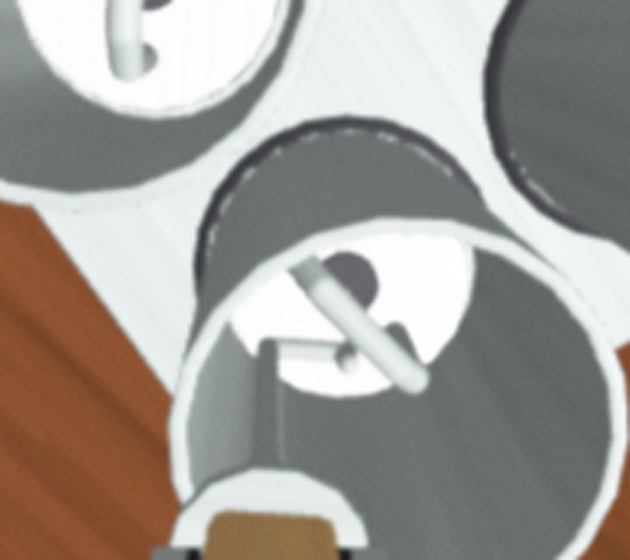

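Emit:
arm_command(commands=[{"hand":1,"translation":[0.2,0.08,0.3],"rot":[-6,0,0]},{"hand":1,"translation":[0.2,0.18,0.55],"rot":[-12,0,0]},{"hand":1,"translation":[0.2,0.27,0.8],"rot":[-19,0,0]},{"hand":1,"translation":[0.2,0.36,1.05],"rot":[-26,0,0]},{"hand":1,"translation":[0.2,0.45,1.3],"rot":[-33,0,0]},{"hand":1,"translation":[0.2,0.52,1.5],"rot":[-40,0,0]},{"hand":1,"translation":[0.2,0.52,1.5],"rot":[-46,0,0]},{"hand":1,"translation":[0.2,0.52,1.5],"rot":[-46,0,0]}])

```text
t: 6.55
position: [0.5551, -0.0775, 0.1792]
orientation: [-0.045, 1.569, 0.045]
wrist_force: [0.4, 0.5, -1.8]
width: 0.0198
```

Run:
```python
from h import *
s=st();t=capture('wrist');cv2.imwrite('pics/w8.png',cv2.resize(t[100:260,200:380],None,fx=3.5,fy=3.5,interpolation=cv2.INTER_CUBIC))
```

```text
t 6.55 pos [ 0.5551 -0.0775  0.1792] zyaw 3.27 tilt 0.1 ztilt 0.0018 w 0.0198 F [ 0.39  0.52 -1.79] j6 -0.241
```

View pics/w8.png

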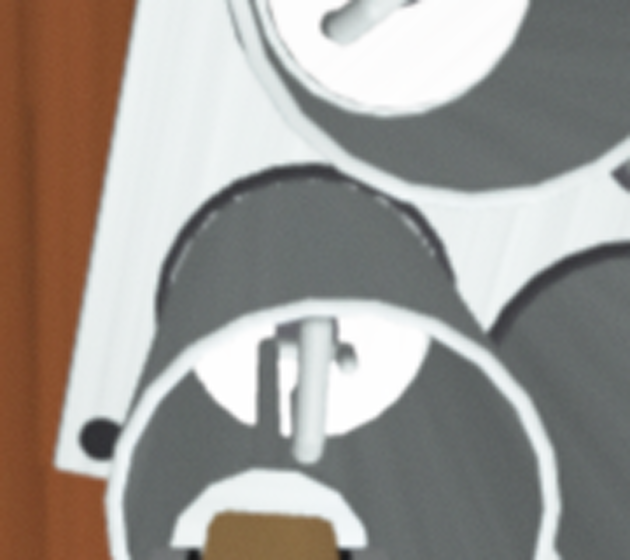

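Emit:
arm_command(commands=[{"hand":1,"translation":[-1.5,0,0],"rot":[0,0,0]},{"hand":1,"translation":[-2.5,0,0],"rot":[0,0,0]},{"hand":1,"translation":[-3.5,0,0],"rot":[0,0,0]},{"hand":1,"translation":[-4.5,0,0],"rot":[0,0,0]},{"hand":1,"translation":[-6,0,0],"rot":[0,0,0]},{"hand":1,"translation":[-7.5,0,0],"rot":[0,0,0]},{"hand":1,"translation":[-9,0,0],"rot":[0,0,0]},{"hand":1,"translation":[-9,0,0],"rot":[0,0,0]}])

```text
t: 7.27
position: [0.5553, -0.0775, 0.2719]
orientation: [-0.041, 1.566, 0.04]
wrist_force: [-0.1, 0.0, -2.2]
width: 0.02
```

Run:
```python
from h import *
s=st();t=capture('wrist');cv2.imwrite('pics/w9.png',cv2.resize(t[100:260,200:380],None,fx=3.5,fy=3.5,interpolation=cv2.INTER_CUBIC))
```

```text
t 7.27 pos [ 0.5553 -0.0775  0.2719] zyaw 2.96 tilt 0.26 ztilt 0.0045 w 0.02 F [-0.06  0.   -2.23] j6 -0.236
```

View pics/w9.png

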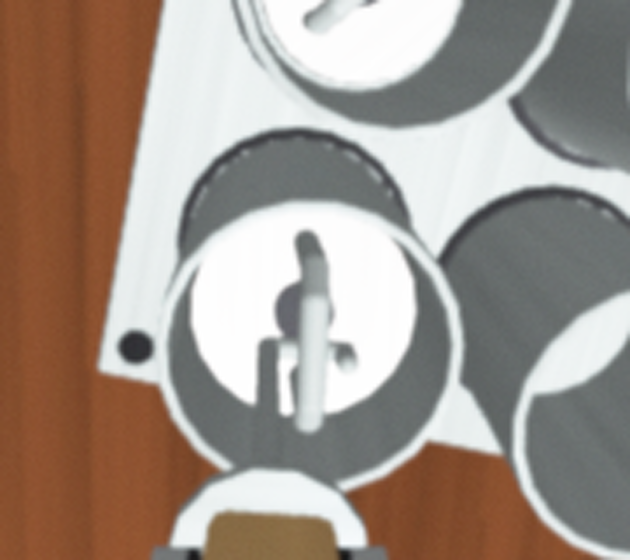

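Emit:
arm_command(commands=[{"hand":1,"translation":[-1.5,0,0],"rot":[0,0,0]},{"hand":1,"translation":[-3,0,0],"rot":[0,0,0]},{"hand":1,"translation":[-4.5,0,0],"rot":[0,0,0]},{"hand":1,"translation":[-6,0,0],"rot":[0,0,0]},{"hand":1,"translation":[-7.5,0,0],"rot":[0,0,0]},{"hand":1,"translation":[-8.5,0,0],"rot":[0,0,0]},{"hand":1,"translation":[-8.5,0,0],"rot":[0,0,0]},{"hand":1,"translation":[-8.5,0,0],"rot":[0,0,0]}])

```text
t: 7.98
position: [0.5547, -0.0774, 0.353]
orientation: [-0.041, 1.57, 0.041]
wrist_force: [0.0, -0.1, -3.9]
width: 0.0198
```

Run:
```python
from h import *
s=st();cv2.imwrite('pics/s10.png',capture('side'))
b=lambda x,y:(125+x/8,210+y/8)
print('decoys',onz('top',214,218,.014),onz('top',256,284,.014))
go([.41,-.10,.345])
```

```text
t 7.98 pos [ 0.5547 -0.0774  0.353 ] zyaw 2.98 tilt 0.03 ztilt 0.0006 w 0.0198 F [ 0.03 -0.07 -3.94] j6 -0.236
decoys [0.5866 0.1556 0.014 ] [0.4224 0.0456 0.014 ]
tr cm [  0.72  -1.51 -14.55] rot [0. 0. 0.] rows>= 3.5
```

View pics/s10.png

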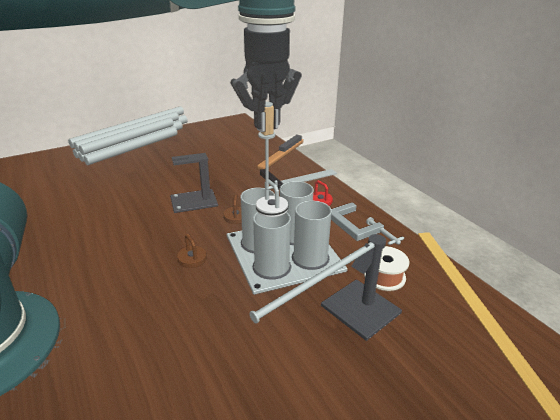

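Run:
```python
from h import *
go([.400,-.212,.353],12)
```

```text
tr cm [ -0.08 -12.64 -16.13] rot [-9.02 -0.04 -0.01] rows>= 4.9
```

Emit:
arm_command(commands=[{"hand":1,"translation":[0,-0.8,-1],"rot":[0,0,0]},{"hand":1,"translation":[0,-2.2,-2.8],"rot":[-1.5,0,0]},{"hand":1,"translation":[0,-4.2,-5.4],"rot":[-3,0,0]},{"hand":1,"translation":[0,-6.2,-8],"rot":[-5,0,0]},{"hand":1,"translation":[0,-8.2,-10.6],"rot":[-6.5,0,0]},{"hand":1,"translation":[0,-10.2,-13.2],"rot":[-8,0,0]},{"hand":1,"translation":[0,-11.8,-15.1],"rot":[-9,0,0]},{"hand":1,"translation":[0,-12.6,-16.1],"rot":[-9,0,0]}])

```text
t: 8.7
position: [0.3978, -0.213, 0.3521]
orientation: [-0.164, 1.565, 0.164]
wrist_force: [0.1, 0.8, -3.1]
width: 0.0197
```

Emit:
arm_command(commands=[{"hand":1,"translation":[2,0,0],"rot":[0,0,0]},{"hand":1,"translation":[4.5,0,0],"rot":[0,0,0]},{"hand":1,"translation":[7,0,0],"rot":[0,0,0]},{"hand":1,"translation":[9.5,0,0],"rot":[0,0,0]},{"hand":1,"translation":[12,0,0],"rot":[0,0,0]},{"hand":1,"translation":[13.5,0,0],"rot":[0,0,0]},{"hand":1,"translation":[13.5,0,0],"rot":[0,0,0]},{"hand":1,"translation":[13.5,0,0],"rot":[0,0,0]}])

```text
t: 9.37
position: [0.3997, -0.2115, 0.2171]
orientation: [-0.163, 1.566, 0.165]
wrist_force: [0.3, -0.2, -2.5]
width: 0.0197
```

Run:
```python
from h import *
s=st();t=capture('wrist');cv2.imwrite('pics/w11.png',t[60:360,100:500]);go([.400,-.212,.175],12)
```

```text
t 9.37 pos [ 0.3997 -0.2115  0.2171] zyaw 11.97 tilt 0.09 ztilt -0.0013 w 0.0197 F [ 0.3  -0.19 -2.47] j6 -0.752
tr cm [ 4.33 -0.03 -0.02] rot [-0.03  0.01  0.01] rows>= 1.0
```

View pics/w11.png

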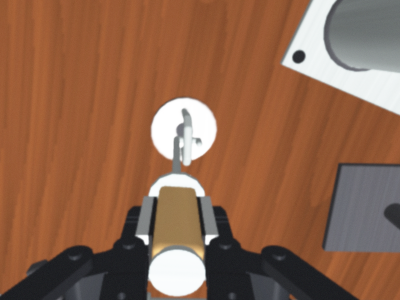

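Emit:
arm_command(commands=[{"hand":1,"translation":[1.5,0,0],"rot":[0,0,0]},{"hand":1,"translation":[2.3,0,0],"rot":[0,0,0]},{"hand":1,"translation":[2.8,0,0],"rot":[0,0,0]},{"hand":1,"translation":[3.4,0,0],"rot":[0,0,0]},{"hand":1,"translation":[4.1,0,0],"rot":[0,0,0]},{"hand":1,"translation":[4.1,0,0],"rot":[0,0,0]}])

```text
t: 9.92
position: [0.4001, -0.2114, 0.1756]
orientation: [-0.164, 1.565, 0.165]
wrist_force: [-1.4, -0.1, -2.7]
width: 0.02
```

Run:
```python
from h import *
s=st();t=capture('wrist');cv2.imwrite('pics/w12.png',cv2.resize(t[100:260,200:380],None,fx=3.5,fy=3.5,interpolation=cv2.INTER_CUBIC))
```

```text
t 9.92 pos [ 0.4001 -0.2114  0.1756] zyaw 11.98 tilt 0.06 ztilt -0.0008 w 0.02 F [-1.42 -0.08 -2.71] j6 -0.752
```

View pics/w12.png

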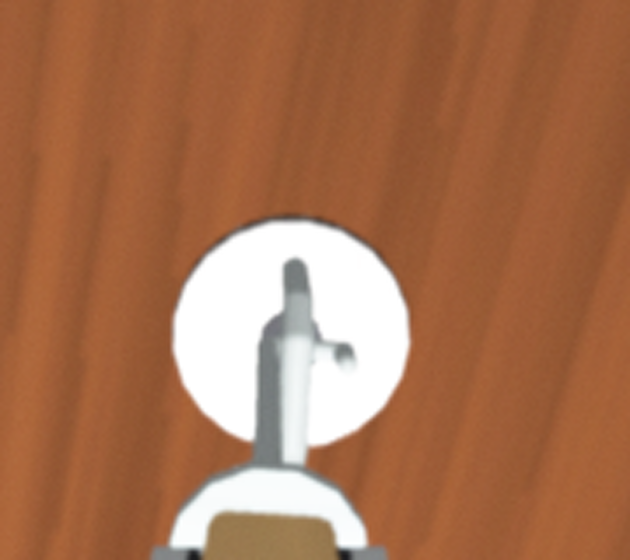

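Emit:
arm_command(commands=[{"hand":1,"translation":[0,0,-1],"rot":[0,0,0]},{"hand":1,"translation":[0,0,-2],"rot":[0,0,0]},{"hand":1,"translation":[0,0,-3.6],"rot":[0,0,0]},{"hand":1,"translation":[0,0,-3.8],"rot":[0,0,0]},{"hand":1,"translation":[-3,0,-3.8],"rot":[0,0,0]},{"hand":1,"translation":[-7,0,-3.8],"rot":[0,0,0]},{"hand":1,"translation":[-11,0,-3.8],"rot":[0,0,0]},{"hand":1,"translation":[-13.5,0,-3.8],"rot":[0,0,0]}])

```text
t: 10.63
position: [0.3628, -0.2196, 0.3161]
orientation: [-0.166, 1.561, 0.162]
wrist_force: [0.2, -0.8, -1.1]
width: 0.0201
```

Run:
```python
from h import *
s=st();entry((.580,.016),-46,45)
cv2.imwrite('pics/t13.png',capture('top'))
```

```text
t 10.63 pos [ 0.3628 -0.2196  0.3161] zyaw 11.95 tilt 0.24 ztilt 0.003 w 0.0201 F [ 0.22 -0.82 -1.1 ] j6 -0.813
TCP [0.5677 0.0388] 0.31
tr cm [ 0.63 21.05 25.4 ] rot [100.95   0.27  -0.03] rows>= 14.1
```

View pics/t13.png

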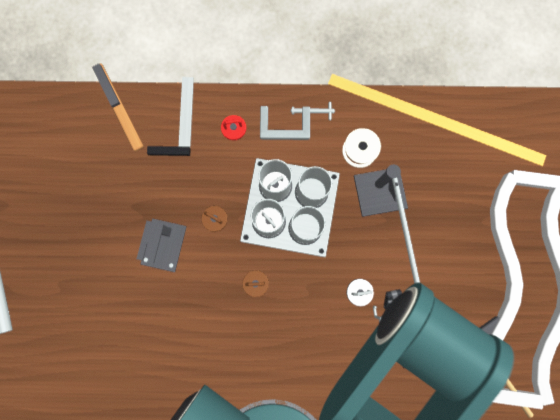

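Run:
```python
from h import *
s=st();entry((.580,.016),-47,-45,-25,-7)
```

```text
t 10.68 pos [ 0.3633 -0.22    0.3199] zyaw 11.95 tilt 0.49 ztilt 0.0059 w 0.0197 F [-1.18  0.3   2.95] j6 -0.813
TCP [0.5578 0.0295] 0.31
tr cm [ 1.   20.38 24.19] rot [11.95  0.37  0.32] rows>= 7.6
```

Emit:
arm_command(commands=[{"hand":1,"translation":[0.5,20.4,24.2],"rot":[12,0,0]},{"hand":1,"translation":[0.5,20.4,24.2],"rot":[12,0,0]},{"hand":1,"translation":[0.5,20.4,24.2],"rot":[12,0,0]},{"hand":1,"translation":[0.5,20.4,24.2],"rot":[12,0,0]},{"hand":1,"translation":[0.5,20.4,24.2],"rot":[12,0,0]},{"hand":1,"translation":[0.5,20.4,24.2],"rot":[12,0,0]},{"hand":1,"translation":[0.5,20.4,24.2],"rot":[12,0,0]},{"hand":1,"translation":[0.5,20.4,24.2],"rot":[12,0,0]}])

```text
t: 11.35
position: [0.5584, 0.0325, 0.3066]
orientation: [0.0, 1.57, 0.0]
wrist_force: [-0.0, -1.1, -1.6]
width: 0.0199
```

Emit:
arm_command(commands=[{"hand":1,"translation":[0,0,0],"rot":[0,0,0]},{"hand":1,"translation":[0,0,0],"rot":[0,0,0]}])

```text
t: 11.52
position: [0.5578, 0.0313, 0.3059]
orientation: [-0.001, 1.572, 0.001]
wrist_force: [0.2, -1.2, -1.6]
width: 0.0197
```

Run:
```python
from h import *
s=st();entry((.580,.016),-47,-45,-25,-7)
t=capture('wrist');cv2.imwrite('pics/w14.png',cv2.resize(t[60:260,160:440],None,fx=2.8,fy=2.8,interpolation=cv2.INTER_CUBIC))
```

```text
t 11.52 pos [0.5578 0.0313 0.3059] zyaw 0.1 tilt 0.07 ztilt -0.0013 w 0.0197 F [ 0.19 -1.24 -1.61] j6 0.009
TCP [0.5578 0.0295] 0.31
tr cm [-0.41 -0.18  0.  ] rot [ 0.1  -0.07  0.  ] rows>= 0.1
```

View pics/w14.png

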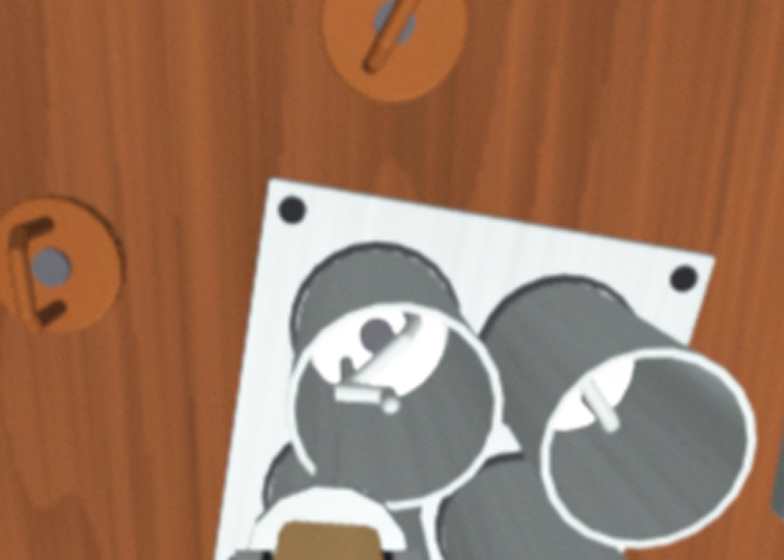

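Run:
```python
from h import *
s=bot.sense();a=lambda x,y:(160+x/2.8,60+y/2.8)
P=onz('wrist',*a(352,378),.07,s);Q=onz('wrist',*a(414,325),.07,s);print(P,Q,(P+Q)/2,np.linalg.norm(P-Q))
print(onz('wrist',*a(398,406),.14,s))
```

```text
[0.568  0.0062 0.07  ] [0.5943 0.0299 0.07  ] [0.5811 0.018  0.07  ] 0.035402819681536524
[0.5823 0.0163 0.14  ]
```

Emit:
arm_command(commands=[{"hand":1,"translation":[0,-0.15,0],"rot":[-1,0,0]},{"hand":1,"translation":[2,-0.15,0],"rot":[-1,0,0]},{"hand":1,"translation":[4.5,-0.15,0],"rot":[-1,0,0]},{"hand":1,"translation":[7,-0.15,0],"rot":[-1,0,0]},{"hand":1,"translation":[9.5,-0.15,0],"rot":[-1,0,0]},{"hand":1,"translation":[11.5,-0.15,0],"rot":[-1,0,0]},{"hand":1,"translation":[12.7,-0.15,0],"rot":[-1,0,0]},{"hand":1,"translation":[12.7,-0.15,0],"rot":[-1,0,0]}])

```text
t: 12.23
position: [0.5563, 0.0278, 0.1775]
orientation: [-0.013, 1.574, 0.013]
wrist_force: [-0.9, -0.4, -1.4]
width: 0.0197
```

Run:
```python
from h import *
s=st();t=capture('wrist');cv2.imwrite('pics/w15.png',cv2.resize(t[100:260,200:380],None,fx=3.5,fy=3.5,interpolation=cv2.INTER_CUBIC))
entry((.5805,.0165),-48,0,-10,0,.179)
```

```text
t 12.23 pos [0.5563 0.0278 0.1775] zyaw 0.93 tilt 0.16 ztilt -0.0028 w 0.0197 F [-0.87 -0.42 -1.4 ] j6 -0.012
TCP [0.5738 0.0239] 0.179
tr cm [ 0.05 -0.43  1.67] rot [46.94 -0.04  0.02] rows>= 6.6
```

View pics/w15.png

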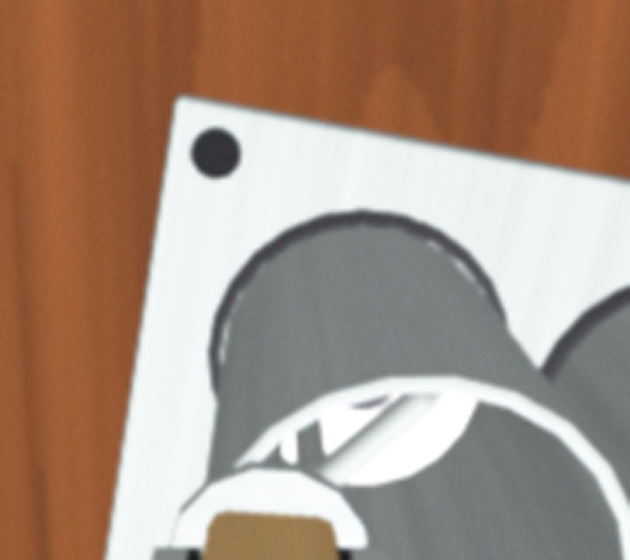

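Emit:
arm_command(commands=[{"hand":1,"translation":[0,-0.05,0.3],"rot":[6,0,0]},{"hand":1,"translation":[0,-0.12,0.6],"rot":[12,0,0]},{"hand":1,"translation":[0,-0.2,0.9],"rot":[19,0,0]},{"hand":1,"translation":[0,-0.3,1.2],"rot":[26,0,0]},{"hand":1,"translation":[0,-0.38,1.5],"rot":[33,0,0]},{"hand":1,"translation":[0,-0.43,1.65],"rot":[40,0,0]},{"hand":1,"translation":[0,-0.43,1.65],"rot":[47,0,0]},{"hand":1,"translation":[0,-0.43,1.65],"rot":[47,0,0]}])

```text
t: 12.95
position: [0.5747, 0.0244, 0.1817]
orientation: [0.633, 1.474, -0.632]
wrist_force: [0.4, 0.3, -1.6]
width: 0.02
```

Run:
```python
from h import *
s=st();t=capture('wrist');cv2.imwrite('pics/w16.png',cv2.resize(t[100:260,200:380],None,fx=3.5,fy=3.5,interpolation=cv2.INTER_CUBIC))
```

```text
t 12.95 pos [0.5747 0.0244 0.1817] zyaw -46.4 tilt 0.14 ztilt 0.0017 w 0.02 F [ 0.35  0.26 -1.56] j6 0.808
```

View pics/w16.png

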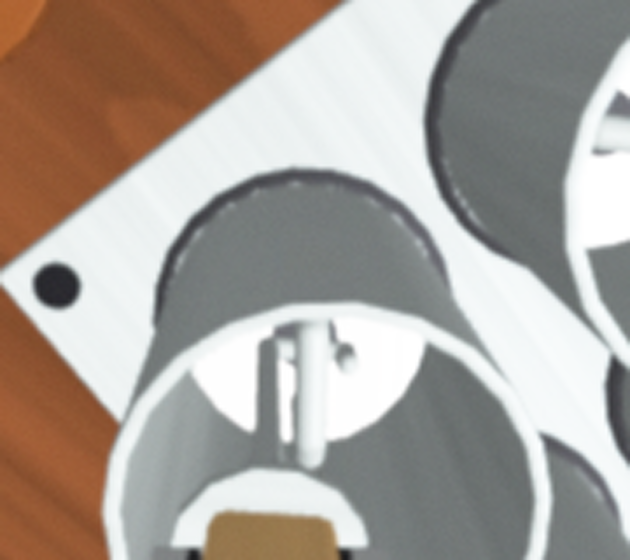

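Plug B is hooked: the bail rod lies between the hook's rod and the prong tip. Lifting.

Emit:
arm_command(commands=[{"hand":1,"translation":[-1.5,0,0],"rot":[0,0,0]},{"hand":1,"translation":[-2.5,0,0],"rot":[0,0,0]},{"hand":1,"translation":[-3.5,0,0],"rot":[0,0,0]},{"hand":1,"translation":[-5,0,0],"rot":[0,0,0]},{"hand":1,"translation":[-6.5,0,0],"rot":[0,0,0]},{"hand":1,"translation":[-8,0,0],"rot":[0,0,0]},{"hand":1,"translation":[-9.5,0,0],"rot":[0,0,0]},{"hand":1,"translation":[-11,0,0],"rot":[0,0,0]}])

```text
t: 13.67
position: [0.5741, 0.0248, 0.2915]
orientation: [0.628, 1.478, -0.627]
wrist_force: [0.9, -0.2, -2.7]
width: 0.0195
```

Emit:
arm_command(commands=[{"hand":1,"translation":[-1.5,0,0],"rot":[0,0,0]},{"hand":1,"translation":[-3,0,0],"rot":[0,0,0]},{"hand":1,"translation":[-4.5,0,0],"rot":[0,0,0]},{"hand":1,"translation":[-6,0,0],"rot":[0,0,0]},{"hand":1,"translation":[-6.2,0,0],"rot":[0,0,0]},{"hand":1,"translation":[-6.2,0,0],"rot":[0,0,0]}])

```text
t: 14.17
position: [0.5743, 0.0248, 0.3527]
orientation: [0.628, 1.477, -0.627]
wrist_force: [-0.4, 0.9, -3.1]
width: 0.0201
```

Run:
```python
from h import *
s=st();t=capture('wrist');cv2.imwrite('pics/w17.png',cv2.resize(t[60:260,160:440],None,fx=2.5,fy=2.5,interpolation=cv2.INTER_CUBIC))
go([.400,-.132,.353],12)
```

```text
t 14.17 pos [0.5743 0.0248 0.3527] zyaw -46.02 tilt 0.08 ztilt 0.001 w 0.0201 F [-0.45  0.87 -3.08] j6 0.802
tr cm [ -0.15 -23.42  -0.81] rot [-58.03  -0.     0.  ] rows>= 8.1
```

View pics/w17.png

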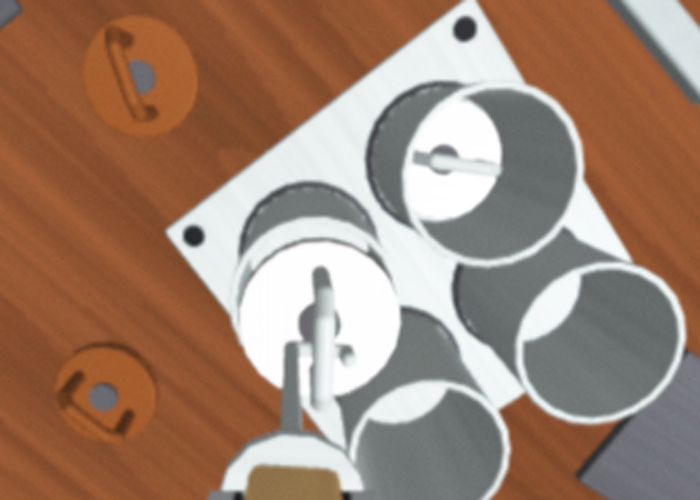

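Emit:
arm_command(commands=[{"hand":1,"translation":[0,-1,0],"rot":[-5,0,0]},{"hand":1,"translation":[0,-3.5,-0.1],"rot":[-11,0,0]},{"hand":1,"translation":[0,-6.5,-0.2],"rot":[-18,0,0]},{"hand":1,"translation":[0,-9.5,-0.3],"rot":[-25,0,0]},{"hand":1,"translation":[0,-12.5,-0.4],"rot":[-32,0,0]},{"hand":1,"translation":[0,-15.5,-0.5],"rot":[-39,0,0]},{"hand":1,"translation":[0,-18.5,-0.6],"rot":[-46,0,0]},{"hand":1,"translation":[0,-21,-0.7],"rot":[-53,0,0]}])

```text
t: 14.88
position: [0.4166, -0.1167, 0.3506]
orientation: [-0.1, 1.57, 0.101]
wrist_force: [-0.0, 0.5, -2.4]
width: 0.02
```

Run:
```python
from h import *
s=st();go([.400,-.127,.230],12)
```

```text
t 14.88 pos [ 0.4166 -0.1167  0.3506] zyaw 7.32 tilt 0.07 ztilt -0.0011 w 0.02 F [-0.01  0.49 -2.45] j6 -0.46
tr cm [12.06 -0.81 -1.76] rot [-4.68 -0.06 -0.03] rows>= 2.9
```

Emit:
arm_command(commands=[{"hand":1,"translation":[0,-0.6,-1.5],"rot":[-4.5,0,0]},{"hand":1,"translation":[2,-0.6,-1.5],"rot":[-4.5,0,0]},{"hand":1,"translation":[4.5,-0.6,-1.5],"rot":[-4.5,0,0]},{"hand":1,"translation":[7,-0.6,-1.5],"rot":[-4.5,0,0]},{"hand":1,"translation":[9.5,-0.6,-1.5],"rot":[-4.5,0,0]},{"hand":1,"translation":[12,-0.6,-1.5],"rot":[-4.5,0,0]},{"hand":1,"translation":[13,-0.6,-1.5],"rot":[-4.5,0,0]},{"hand":1,"translation":[13,-0.6,-1.5],"rot":[-4.5,0,0]}])

```text
t: 15.55
position: [0.403, -0.1234, 0.2187]
orientation: [-0.156, 1.569, 0.159]
wrist_force: [0.2, -0.1, -2.4]
width: 0.0197
```

Run:
```python
from h import *
s=st();t=capture('wrist');cv2.imwrite('pics/w18.png',cv2.resize(t[60:260,160:440],None,fx=2.5,fy=2.5,interpolation=cv2.INTER_CUBIC))
go([.400,-.127,.175],12)
```

```text
t 15.55 pos [ 0.403  -0.1234  0.2187] zyaw 11.48 tilt 0.26 ztilt -0.004 w 0.0197 F [ 0.19 -0.13 -2.42] j6 -0.558
tr cm [ 4.6  -0.26 -0.41] rot [-0.53 -0.1  -0.05] rows>= 1.1
```

View pics/w18.png

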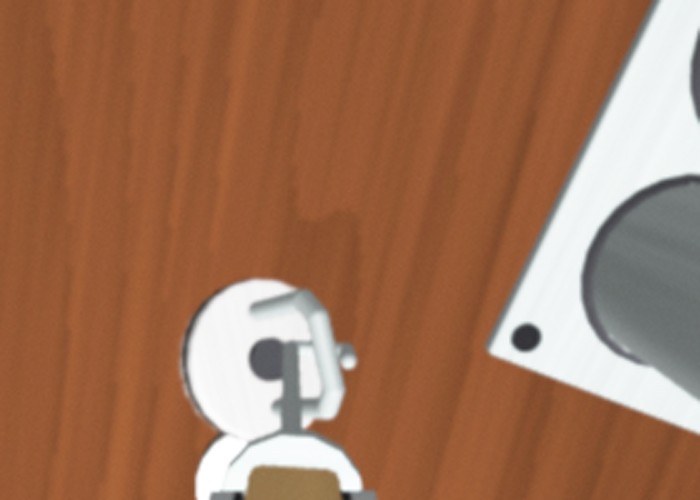

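Emit:
arm_command(commands=[{"hand":1,"translation":[0,0,0],"rot":[0,0,0]},{"hand":1,"translation":[0,0,0],"rot":[0,0,0]},{"hand":1,"translation":[0,0,0],"rot":[0,0,0]},{"hand":1,"translation":[0,0,0],"rot":[0,0,0]},{"hand":1,"translation":[0,0,0],"rot":[0,0,0]},{"hand":1,"translation":[0,0,0],"rot":[0,0,0]},{"hand":1,"translation":[0,0,0],"rot":[0,0,0]},{"hand":1,"translation":[0,0,0],"rot":[0,0,0]}])

```text
t: 16.27
position: [0.404, -0.1237, 0.2217]
orientation: [-0.157, 1.565, 0.157]
wrist_force: [0.1, -0.2, -2.2]
width: 0.0199
```

Run:
```python
from h import *
s=st();t=capture('wrist');cv2.imwrite('pics/w19.png',cv2.resize(t[60:260,160:440],None,fx=2.5,fy=2.5,interpolation=cv2.INTER_CUBIC))
cv2.imwrite('pics/s19.png',cv2.resize(capture('side')[150:350,100:300],None,fx=3,fy=3))
```

```text
t 16.27 pos [ 0.404  -0.1237  0.2217] zyaw 11.48 tilt 0.01 ztilt 0.0002 w 0.0199 F [ 0.06 -0.22 -2.23] j6 -0.558
```

View pics/w19.png

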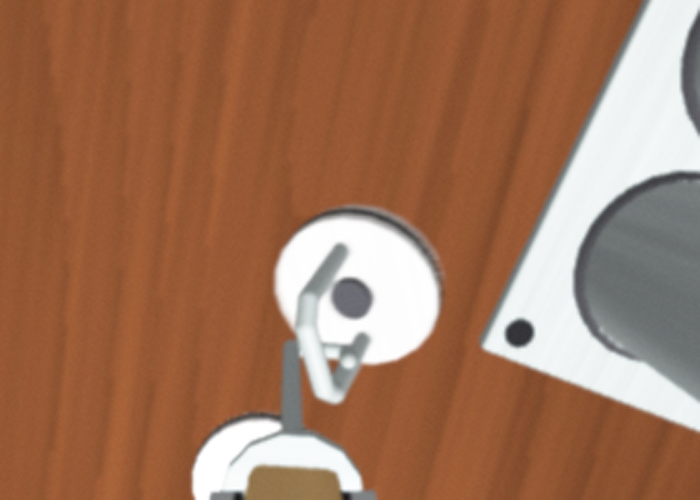

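View pics/s19.png

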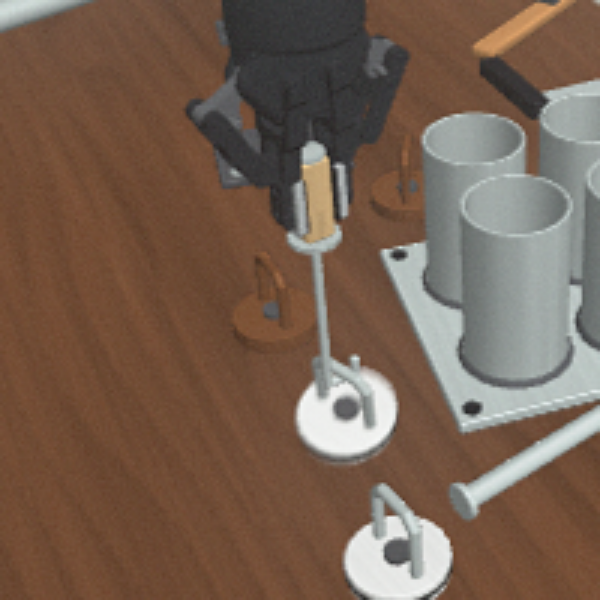

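Emit:
arm_command(commands=[{"hand":1,"translation":[0.8,0,0],"rot":[0,0,0]},{"hand":1,"translation":[1.4,0,0],"rot":[0,0,0]},{"hand":1,"translation":[2,0,0],"rot":[0,0,0]},{"hand":1,"translation":[2.4,0,0],"rot":[0,0,0]},{"hand":1,"translation":[2.7,0,0],"rot":[0,0,0]},{"hand":1,"translation":[2.9,0,0],"rot":[0,0,0]},{"hand":1,"translation":[2.9,0,0],"rot":[0,0,0]},{"hand":1,"translation":[2.9,0,0],"rot":[0,0,0]}])

```text
t: 17.03
position: [0.404, -0.1238, 0.1927]
orientation: [-0.157, 1.565, 0.157]
wrist_force: [-0.3, -0.6, -0.9]
width: 0.0197
```

Run:
```python
from h import *
s=st();t=capture('wrist');cv2.imwrite('pics/w20.png',cv2.resize(t[60:260,160:440],None,fx=2.5,fy=2.5,interpolation=cv2.INTER_CUBIC))
```

```text
t 17.03 pos [ 0.404  -0.1238  0.1927] zyaw 11.48 tilt 0.01 ztilt 0.0 w 0.0197 F [-0.32 -0.6  -0.88] j6 -0.558
```

View pics/w20.png

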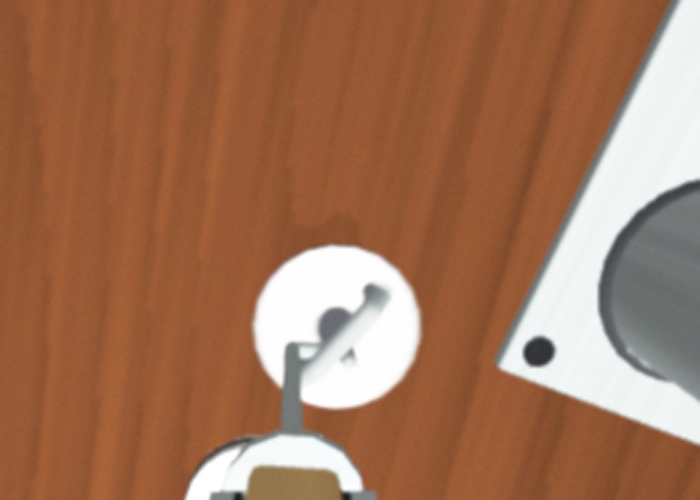

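Emit:
arm_command(commands=[{"hand":1,"translation":[0.8,0,0],"rot":[0,0,0]},{"hand":1,"translation":[1.6,0,0],"rot":[0,0,0]},{"hand":1,"translation":[1.6,0,0],"rot":[0,0,0]},{"hand":1,"translation":[1.6,0.7,-0.8],"rot":[0,0,0]},{"hand":1,"translation":[1.6,1.4,-1.6],"rot":[0,0,0]},{"hand":1,"translation":[1.6,2.2,-2.8],"rot":[0,0,0]},{"hand":1,"translation":[1.6,2.5,-3.4],"rot":[0,0,0]},{"hand":1,"translation":[1.6,2.5,-3.4],"rot":[0,0,0]}])

```text
t: 17.75
position: [0.365, -0.1058, 0.1767]
orientation: [-0.158, 1.565, 0.157]
wrist_force: [1.1, -0.4, -1.6]
width: 0.02
```

Run:
```python
from h import *
s=st();t=capture('wrist');cv2.imwrite('pics/w21.png',cv2.resize(t[60:260,160:440],None,fx=2.5,fy=2.5,interpolation=cv2.INTER_CUBIC))
```

```text
t 17.75 pos [ 0.365  -0.1058  0.1767] zyaw 11.48 tilt 0.03 ztilt 0.0005 w 0.02 F [ 1.08 -0.37 -1.62] j6 -0.55
```

View pics/w21.png

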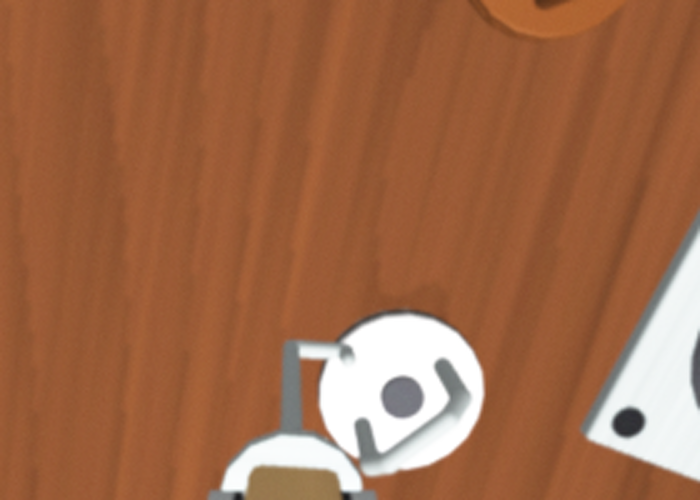

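Run:
```python
from h import *
s=dict(position=np.array([.5743,.0248,.3527]),orientation=R.from_matrix(Rd(-46.02)).as_rotvec())
a=lambda x,y:(160+x/2.5,60+y/2.5)
P=onz('wrist',*a(430,158),.07,s);Q=onz('wrist',*a(498,170),.07,s);print(P,Q,(P+Q)/2,np.linalg.norm(P-Q),onz('wrist',*a(481,174),.14,s))
st();entry((.672,-.001),32,45)
```

```text
[0.6651 0.0146 0.07  ] [ 0.6853 -0.015   0.07  ] [ 0.6752 -0.0002  0.07  ] 0.03585211337963877 [0.6703 0.0056 0.14  ]
t 17.8 pos [ 0.3656 -0.106   0.1768] zyaw 11.48 tilt 0.06 ztilt 0.0008 w 0.0196 F [ 0.39 -0.99 -1.11] j6 -0.55
TCP [ 0.6471 -0.0083] 0.31
tr cm [-13.3    3.97  29.54] rot [22.48  0.05  0.02] rows>= 7.8
```

Emit:
arm_command(commands=[{"hand":1,"translation":[-3.5,0,0],"rot":[0,0,0]},{"hand":1,"translation":[-7.5,0,0],"rot":[0,0,0]},{"hand":1,"translation":[-11.5,0,0.5],"rot":[2,0,0]},{"hand":1,"translation":[-13.3,1,3],"rot":[6,0,0]},{"hand":1,"translation":[-13.3,2,7],"rot":[10,0,0]},{"hand":1,"translation":[-13.3,3,11],"rot":[14,0,0]},{"hand":1,"translation":[-13.3,4,15],"rot":[18,0,0]},{"hand":1,"translation":[-13.3,4,19],"rot":[22.5,0,0]}])

```text
t: 18.47
position: [0.5463, -0.0271, 0.3093]
orientation: [0.153, 1.565, -0.153]
wrist_force: [0.0, -0.5, -0.3]
width: 0.0199
```

Run:
```python
from h import *
st();entry((.673,-.001),32,45)
```

```text
t 18.47 pos [ 0.5463 -0.0271  0.3093] zyaw -11.15 tilt 0.03 ztilt 0.0004 w 0.0199 F [ 0.   -0.49 -0.34] j6 0.098
TCP [ 0.6481 -0.0083] 0.31
tr cm [-0.06  3.81  9.63] rot [-0.15  0.02 -0.02] rows>= 2.5
```

Emit:
arm_command(commands=[{"hand":1,"translation":[0,1.4,3.5],"rot":[0,0,0]},{"hand":1,"translation":[0,2.8,7],"rot":[0,0,0]},{"hand":1,"translation":[0,3.8,9.6],"rot":[0,0,0]},{"hand":1,"translation":[0,3.8,9.6],"rot":[0,0,0]},{"hand":1,"translation":[0,3.8,9.6],"rot":[0,0,0]}])

```text
t: 18.88
position: [0.6469, -0.0099, 0.3076]
orientation: [0.151, 1.568, -0.151]
wrist_force: [0.4, 0.3, -2.1]
width: 0.0197
```

Run:
```python
from h import *
s=st();entry((.673,-.001),32,45)
t=capture('wrist');cv2.imwrite('pics/w22.png',cv2.resize(t[60:260,160:440],None,fx=2.8,fy=2.8,interpolation=cv2.INTER_CUBIC))
```

```text
t 18.88 pos [ 0.6469 -0.0099  0.3076] zyaw -10.99 tilt 0.15 ztilt -0.0026 w 0.0197 F [ 0.43  0.31 -2.07] j6 0.137
TCP [ 0.6481 -0.0083] 0.31
tr cm [-0.24  0.18  0.09] rot [ 0.01 -0.15  0.02] rows>= 0.1
```

View pics/w22.png

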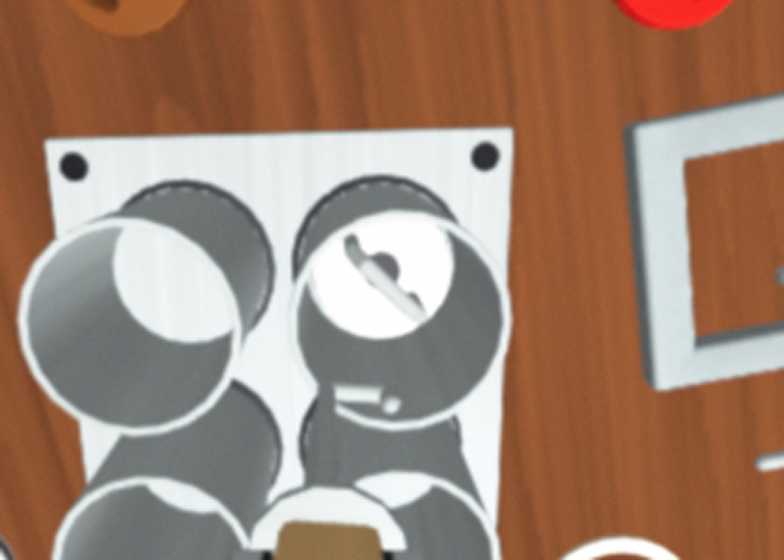

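Run:
```python
from h import *
s=bot.sense();a=lambda x,y:(160+x/2.8,60+y/2.8)
P=onz('wrist',*a(358,255),.07,s);Q=onz('wrist',*a(422,315),.07,s);d=Q-P;print(P,Q,(P+Q)/2,np.linalg.norm(d),np.degrees(np.arctan2(d[1],d[0]))+90)
print(onz('wrist',*a(402,319),.14,s))
entry((.674,.001),33,45)
```

```text
[0.6637 0.0158 0.07  ] [ 0.6861 -0.0146  0.07  ] [0.6749 0.0006 0.07  ] 0.0377749817158552 36.35881939084342
[0.6743 0.0016 0.14  ]
TCP [ 0.6492 -0.0067] 0.31
tr cm [-0.16  0.4   0.26] rot [-1.02 -0.09  0.02] rows>= 0.1
```

Emit:
arm_command(commands=[{"hand":1,"translation":[0,0.27,0.25],"rot":[-2,0,0]},{"hand":1,"translation":[2,0.27,0.25],"rot":[-2,0,0]},{"hand":1,"translation":[4.5,0.27,0.25],"rot":[-2,0,0]},{"hand":1,"translation":[7,0.27,0.25],"rot":[-2,0,0]},{"hand":1,"translation":[9.5,0.27,0.25],"rot":[-2,0,0]},{"hand":1,"translation":[11.5,0.27,0.25],"rot":[-2,0,0]},{"hand":1,"translation":[12.9,0.27,0.25],"rot":[-2,0,0]},{"hand":1,"translation":[12.9,0.27,0.25],"rot":[-2,0,0]}])

```text
t: 19.6
position: [0.647, -0.0082, 0.178]
orientation: [0.124, 1.571, -0.124]
wrist_force: [-0.2, -0.1, -1.3]
width: 0.0197
```

Run:
```python
from h import *
s=st();t=capture('wrist');cv2.imwrite('pics/w23.png',cv2.resize(t[100:260,200:380],None,fx=3.5,fy=3.5,interpolation=cv2.INTER_CUBIC))
entry((.6745,.0005),34,0,-10,0,.179)
```

```text
t 19.6 pos [ 0.647  -0.0082  0.178 ] zyaw -9.05 tilt 0.19 ztilt -0.0033 w 0.0197 F [-0.19 -0.09 -1.28] j6 0.106
TCP [ 0.6662 -0.0051] 0.179
tr cm [0.11 0.59 1.78] rot [-45.04  -0.07  -0.02] rows>= 6.3
```

View pics/w23.png

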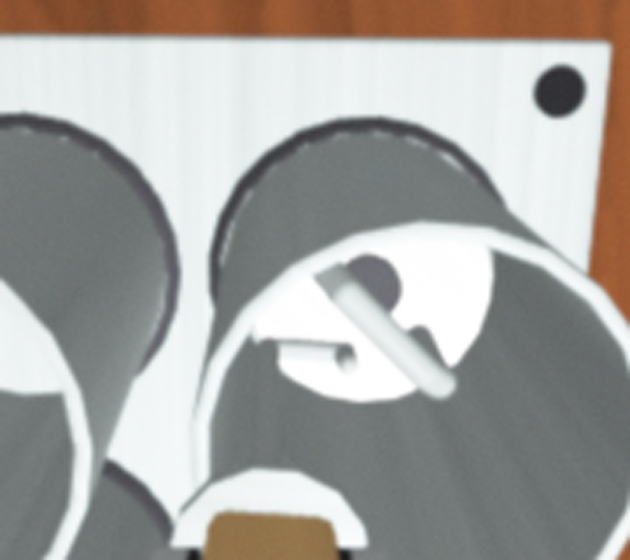

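Emit:
arm_command(commands=[{"hand":1,"translation":[0,0.1,0.35],"rot":[-6,0,0]},{"hand":1,"translation":[0,0.2,0.7],"rot":[-12,0,0]},{"hand":1,"translation":[0,0.3,1.0],"rot":[-19,0,0]},{"hand":1,"translation":[0,0.4,1.3],"rot":[-26,0,0]},{"hand":1,"translation":[0,0.5,1.6],"rot":[-33,0,0]},{"hand":1,"translation":[0,0.58,1.78],"rot":[-40,0,0]},{"hand":1,"translation":[0,0.58,1.78],"rot":[-45,0,0]},{"hand":1,"translation":[0,0.58,1.78],"rot":[-45,0,0]}])

```text
t: 20.32
position: [0.6674, -0.0051, 0.1828]
orientation: [-0.496, 1.511, 0.494]
wrist_force: [-0.4, 0.1, -0.7]
width: 0.0198
```

Run:
```python
from h import *
s=st();t=capture('wrist');cv2.imwrite('pics/w24.png',cv2.resize(t[100:260,200:380],None,fx=3.5,fy=3.5,interpolation=cv2.INTER_CUBIC))
```

```text
t 20.32 pos [ 0.6674 -0.0051  0.1828] zyaw 36.22 tilt 0.14 ztilt 0.002 w 0.0198 F [-0.4   0.07 -0.7 ] j6 -0.678
```

View pics/w24.png

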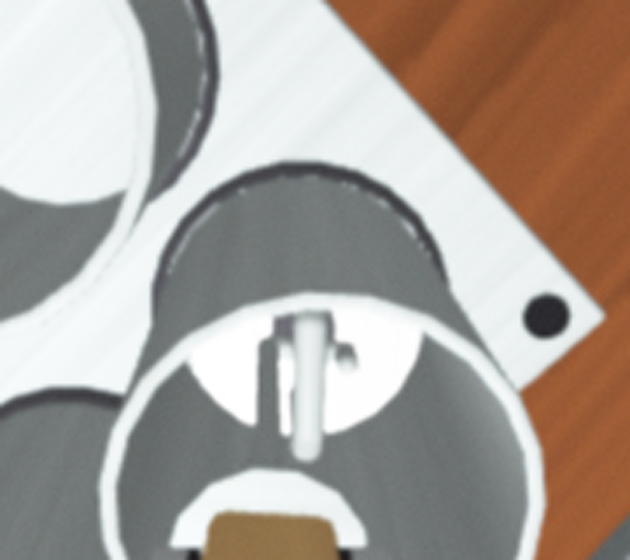

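Emit:
arm_command(commands=[{"hand":1,"translation":[-1.5,0,0],"rot":[0,0,0]},{"hand":1,"translation":[-2.5,0,0],"rot":[0,0,0]},{"hand":1,"translation":[-3.5,0,0],"rot":[0,0,0]},{"hand":1,"translation":[-5,0,0],"rot":[0,0,0]},{"hand":1,"translation":[-6.5,0,0],"rot":[0,0,0]},{"hand":1,"translation":[-8,0,0],"rot":[0,0,0]},{"hand":1,"translation":[-9.5,0,0],"rot":[0,0,0]},{"hand":1,"translation":[-11,0,0],"rot":[0,0,0]}])

```text
t: 21.03
position: [0.6668, -0.005, 0.2926]
orientation: [-0.492, 1.514, 0.491]
wrist_force: [0.5, 0.1, -4.2]
width: 0.0198
```

Emit:
arm_command(commands=[{"hand":1,"translation":[-1.5,0,0],"rot":[0,0,0]},{"hand":1,"translation":[-3,0,0],"rot":[0,0,0]},{"hand":1,"translation":[-4.5,0,0],"rot":[0,0,0]},{"hand":1,"translation":[-5.5,0,0],"rot":[0,0,0]},{"hand":1,"translation":[-6.2,0,0],"rot":[0,0,0]},{"hand":1,"translation":[-6.2,0,0],"rot":[0,0,0]}])

```text
t: 21.53
position: [0.6671, -0.005, 0.3544]
orientation: [-0.492, 1.513, 0.491]
wrist_force: [0.6, -0.5, -3.9]
width: 0.0195
```

Run:
```python
from h import *
s=st();t=capture('wrist');cv2.imwrite('pics/w25.png',cv2.resize(t[60:260,160:440],None,fx=2.5,fy=2.5,interpolation=cv2.INTER_CUBIC))
go([.400,-.04,.353],12);go([.495,-.2,.353],36)
cv2.imwrite('pics/t25.png',capture('top'))
```

```text
t 21.53 pos [ 0.6671 -0.005   0.3544] zyaw 35.97 tilt 0.1 ztilt 0.0014 w 0.0195 F [ 0.62 -0.52 -3.86] j6 -0.674
tr cm [ -0.01  12.85 -23.66] rot [23.97  0.03  0.01] rows>= 6.5
tr cm [ -0.    -5.68 -25.38] rot [-0.03  0.03  0.02] rows>= 6.2
```

View pics/w25.png

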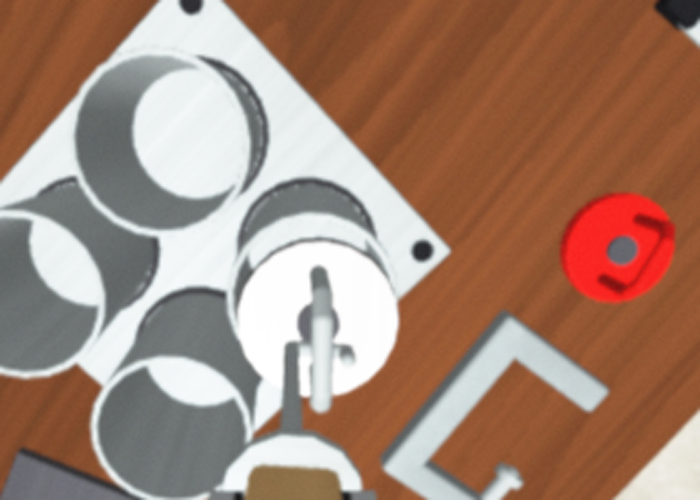

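View pics/t25.png

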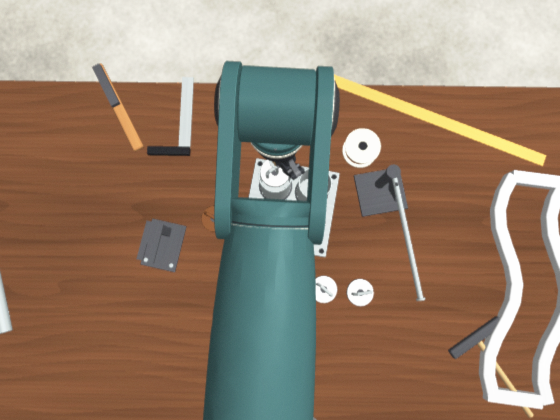

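Emit:
arm_command(commands=[{"hand":1,"translation":[0,0.3,-0.6],"rot":[0.5,0,0]},{"hand":1,"translation":[0,1.2,-2.1],"rot":[2,0,0]},{"hand":1,"translation":[0,2.5,-4.45],"rot":[4.5,0,0]},{"hand":1,"translation":[0,4.05,-7.25],"rot":[7.5,0,0]},{"hand":1,"translation":[0,5.75,-10.3],"rot":[10.5,0,0]},{"hand":1,"translation":[0,7.45,-13.35],"rot":[13.5,0,0]},{"hand":1,"translation":[0,9.15,-16.4],"rot":[17,0,0]},{"hand":1,"translation":[0,10.6,-19.0],"rot":[19.5,0,0]}])

```text
t: 22.3
position: [0.4483, -0.0309, 0.3517]
orientation: [-0.223, 1.56, 0.223]
wrist_force: [-1.1, -0.4, -3.2]
width: 0.0199
```

Run:
```python
from h import *
st();go([.400,-.037,.353],12)
```

```text
t 22.3 pos [ 0.4483 -0.0309  0.3517] zyaw 16.26 tilt 0.05 ztilt -0.0008 w 0.0199 F [-1.09 -0.41 -3.21] j6 -0.409
tr cm [-0.13  0.77 -4.81] rot [ 4.26 -0.05 -0.01] rows>= 1.2
```

Emit:
arm_command(commands=[{"hand":1,"translation":[0,0.3,-2.0],"rot":[1.5,0,0]},{"hand":1,"translation":[0,0.55,-3.4],"rot":[3,0,0]},{"hand":1,"translation":[0,0.7,-4.3],"rot":[4,0,0]},{"hand":1,"translation":[0,0.75,-4.7],"rot":[4,0,0]},{"hand":1,"translation":[1.5,0.75,-4.7],"rot":[4,0,0]},{"hand":1,"translation":[3.5,0.75,-4.7],"rot":[4,0,0]},{"hand":1,"translation":[6,0.75,-4.7],"rot":[4,0,0]},{"hand":1,"translation":[8.5,0.75,-4.7],"rot":[4,0,0]}])

```text
t: 22.97
position: [0.4039, -0.0369, 0.2663]
orientation: [-0.171, 1.564, 0.172]
wrist_force: [0.2, 0.7, -3.3]
width: 0.02
```

Run:
```python
from h import *
s=st();go([.400,-.037,.190],12)
t=capture('wrist');cv2.imwrite('pics/w26.png',cv2.resize(t[60:260,160:440],None,fx=2.5,fy=2.5,interpolation=cv2.INTER_CUBIC))
```

```text
t 22.97 pos [ 0.4039 -0.0369  0.2663] zyaw 12.52 tilt 0.01 ztilt -0.0001 w 0.02 F [ 0.22  0.69 -3.3 ] j6 -0.372
tr cm [ 7.63  0.07 -0.39] rot [ 0.52 -0.   -0.01] rows>= 1.8
```

View pics/w26.png

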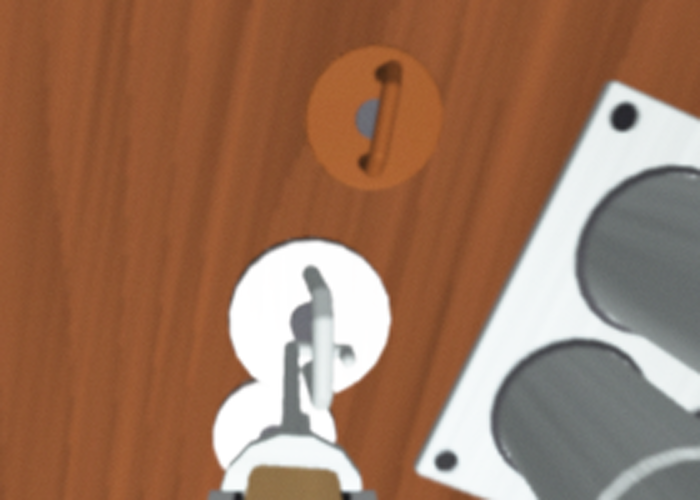

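Emit:
arm_command(commands=[{"hand":1,"translation":[2,0,0],"rot":[0,0,0]},{"hand":1,"translation":[4,0,0],"rot":[0,0,0]},{"hand":1,"translation":[6,0,0],"rot":[0,0,0]},{"hand":1,"translation":[7,0,0],"rot":[0,0,0]},{"hand":1,"translation":[7.6,0,0],"rot":[0,0,0]},{"hand":1,"translation":[8.4,0,0],"rot":[0,0,0]},{"hand":1,"translation":[9.1,0,0],"rot":[0,0,0]},{"hand":1,"translation":[9.1,0,0],"rot":[0,0,0]}])

```text
t: 23.68
position: [0.4036, -0.0369, 0.176]
orientation: [-0.171, 1.565, 0.171]
wrist_force: [0.1, 0.2, -0.9]
width: 0.0201
```

Run:
```python
from h import *
s=st()
t=capture('wrist');cv2.imwrite('pics/w27.png',cv2.resize(t[60:260,160:440],None,fx=2.5,fy=2.5,interpolation=cv2.INTER_CUBIC))
```

```text
t 23.68 pos [ 0.4036 -0.0369  0.176 ] zyaw 12.48 tilt 0.03 ztilt -0.0005 w 0.0201 F [ 0.14  0.18 -0.91] j6 -0.372
```

View pics/w27.png

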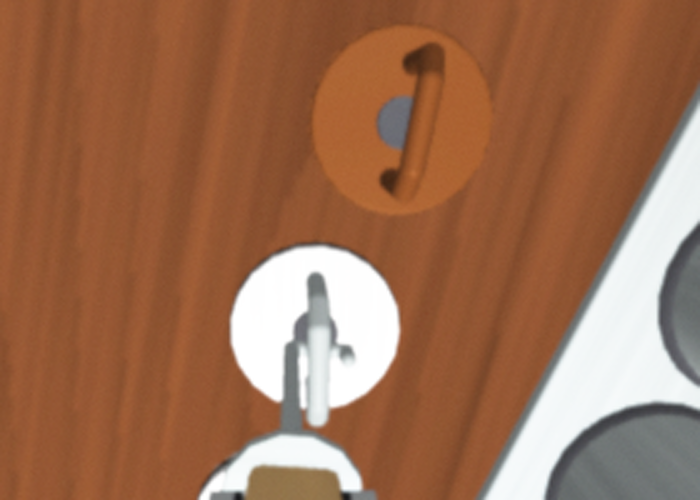

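Plug A stands on the bench. I back the hook out and lift it.

Emit:
arm_command(commands=[{"hand":1,"translation":[0,0,-1],"rot":[0,0,0]},{"hand":1,"translation":[0,0,-2],"rot":[0,0,0]},{"hand":1,"translation":[0,0,-3.6],"rot":[0,0,0]},{"hand":1,"translation":[0,0,-3.8],"rot":[0,0,0]},{"hand":1,"translation":[-3,0,-3.8],"rot":[0,0,0]},{"hand":1,"translation":[-6,0,-3.8],"rot":[0,0,0]},{"hand":1,"translation":[-8,0,-3.8],"rot":[0,0,0]},{"hand":1,"translation":[-8,0,-3.8],"rot":[0,0,0]}])

```text
t: 24.4
position: [0.3678, -0.0453, 0.2617]
orientation: [-0.172, 1.558, 0.169]
wrist_force: [-1.1, 0.4, -0.3]
width: 0.0199
```

Run:
```python
from h import *
s=st()
go([.4225,.3027,.225],-13)
a=lambda x,y:(335+x/5,180+y/5)
s2=dict(position=np.array([.4228,.30335,.2255]),orientation=R.from_matrix(Rd(-12.99)).as_rotvec())
# slot edges on top face
for c in[(65,148),(58,212),(332,145),(332,213)]:print(onz('wrist',*a(*c),.135,s2))
cv2.imwrite('pics/t28.png',capture('top'))
```

```text
t 24.4 pos [ 0.3678 -0.0453  0.2617] zyaw 12.47 tilt 0.37 ztilt 0.006 w 0.0199 F [-1.12  0.4  -0.25] j6 -0.409
tr cm [ 3.66 32.81 12.83] rot [25.47  0.37  0.07] rows>= 8.5
[0.4758 0.2988 0.135 ]
[0.4732 0.2888 0.135 ]
[0.5147 0.2903 0.135 ]
[0.5136 0.2793 0.135 ]
```

View pics/t28.png

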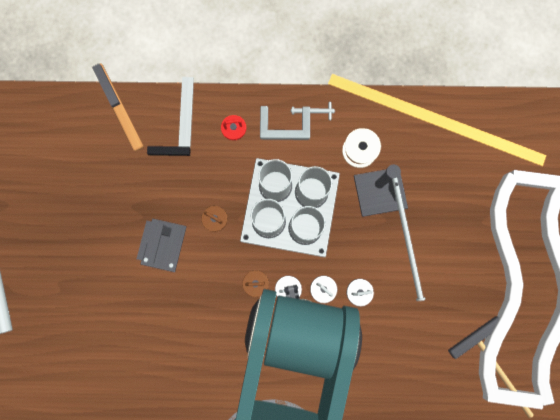

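Run:
```python
from h import *
go([.4257,.3036,.225],-12)
```

```text
tr cm [ 3.41 32.81 13.21] rot [24.47  0.23  0.04] rows>= 8.5
```

Emit:
arm_command(commands=[{"hand":1,"translation":[0,32.8,13.2],"rot":[24.5,0,0]},{"hand":1,"translation":[0,32.8,13.2],"rot":[24.5,0,0]},{"hand":1,"translation":[0,32.8,13.2],"rot":[24.5,0,0]},{"hand":1,"translation":[0,32.8,13.2],"rot":[24.5,0,0]},{"hand":1,"translation":[0,32.8,13.2],"rot":[24.5,0,0]},{"hand":1,"translation":[0,32.8,13.2],"rot":[24.5,0,0]},{"hand":1,"translation":[0,32.8,13.2],"rot":[24.5,0,0]},{"hand":1,"translation":[0,32.8,13.2],"rot":[24.5,0,0]}])

```text
t: 25.12
position: [0.4153, 0.2508, 0.2557]
orientation: [0.164, 1.565, -0.165]
wrist_force: [1.8, -1.6, -0.8]
width: 0.0199
```

Emit:
arm_command(commands=[{"hand":1,"translation":[0,0,0],"rot":[0,0,0]},{"hand":1,"translation":[0,0,0],"rot":[0,0,0]}])

```text
t: 25.28
position: [0.4154, 0.2501, 0.255]
orientation: [0.161, 1.567, -0.163]
wrist_force: [-0.4, -0.7, -2.2]
width: 0.0199
```

Run:
```python
from h import *
st();go([.4257,.3036,.170],-12)
```

```text
t 25.28 pos [0.4154 0.2501 0.255 ] zyaw -11.83 tilt 0.15 ztilt -0.0021 w 0.0199 F [-0.38 -0.69 -2.17] j6 0.696
tr cm [ 8.49  5.47 -0.07] rot [ 0.17 -0.12  0.1 ] rows>= 2.4
```

Emit:
arm_command(commands=[{"hand":1,"translation":[0,3,-0.1],"rot":[0,0,0]},{"hand":1,"translation":[0,5.5,-0.1],"rot":[0,0,0]},{"hand":1,"translation":[3,5.5,-0.1],"rot":[0,0,0]},{"hand":1,"translation":[6,5.5,-0.1],"rot":[0,0,0]},{"hand":1,"translation":[8.5,5.5,-0.1],"rot":[0,0,0]},{"hand":1,"translation":[8.5,5.5,-0.1],"rot":[0,0,0]},{"hand":1,"translation":[8.5,5.5,-0.1],"rot":[0,0,0]}])

```text
t: 25.87
position: [0.426, 0.3012, 0.1711]
orientation: [0.165, 1.566, -0.167]
wrist_force: [-0.4, -0.3, 0.1]
width: 0.0194
```

Run:
```python
from h import *
s=st();go([.499,.2875,.170],-12)
t=capture('wrist');cv2.imwrite('pics/w29.png',cv2.resize(t[100:300,200:480],None,fx=2.8,fy=2.8,interpolation=cv2.INTER_CUBIC))
```

```text
t 25.87 pos [0.426  0.3012 0.1711] zyaw -12.09 tilt 0.11 ztilt -0.0013 w 0.0194 F [-0.38 -0.31  0.1 ] j6 0.778
tr cm [0.11 0.19 7.43] rot [-0.08 -0.07  0.08] rows>= 1.8
```

View pics/w29.png

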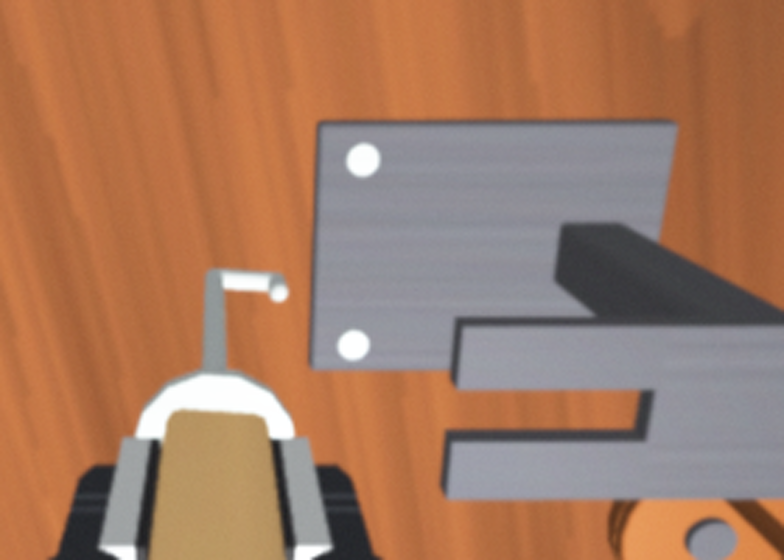

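Run:
```python
from h import *
s=bot.sense();a=lambda x,y:(200+x/2.8,100+y/2.8)
M=R.from_rotvec(s['orientation']).as_matrix()
for c in[(453,388),(447,440),(650,388),(645,440)]:
    p=onz('wrist',*a(*c),.135,s);print(p,'tool',M.T@(p-s['position']))
```

```text
[0.4764 0.2986 0.135 ] tool [0.0379 0.0073 0.0494]
[0.4737 0.2867 0.135 ] tool [ 0.0379 -0.0048  0.0492]
[0.5168 0.2899 0.135 ] tool [0.0379 0.0073 0.0907]
[0.5151 0.2779 0.135 ] tool [ 0.0379 -0.0048  0.0916]
```

Emit:
arm_command(commands=[{"hand":1,"translation":[0,0.1,1.5],"rot":[0,0,0]},{"hand":1,"translation":[0,0.1,3.2],"rot":[0,0,0]},{"hand":1,"translation":[0,0.1,5],"rot":[0,0,0]},{"hand":1,"translation":[0,0.1,6.5],"rot":[0,0,0]},{"hand":1,"translation":[0,0.1,7.4],"rot":[0,0,0]},{"hand":1,"translation":[0,0.1,7.4],"rot":[0,0,0]},{"hand":1,"translation":[0,0.1,7.4],"rot":[0,0,0]}])

```text
t: 26.5
position: [0.4989, 0.2878, 0.1721]
orientation: [0.166, 1.564, -0.165]
wrist_force: [0.1, 0.0, -2.0]
width: 0.0199
```

Run:
```python
from h import *
s=st()
t=capture('wrist');cv2.imwrite('pics/w30.png',cv2.resize(t[100:300,140:420],None,fx=2.8,fy=2.8,interpolation=cv2.INTER_CUBIC))
```

```text
t 26.5 pos [0.4989 0.2878 0.1721] zyaw -12.07 tilt 0.01 ztilt 0.0 w 0.0199 F [ 0.09  0.01 -2.01] j6 0.689
```

View pics/w30.png

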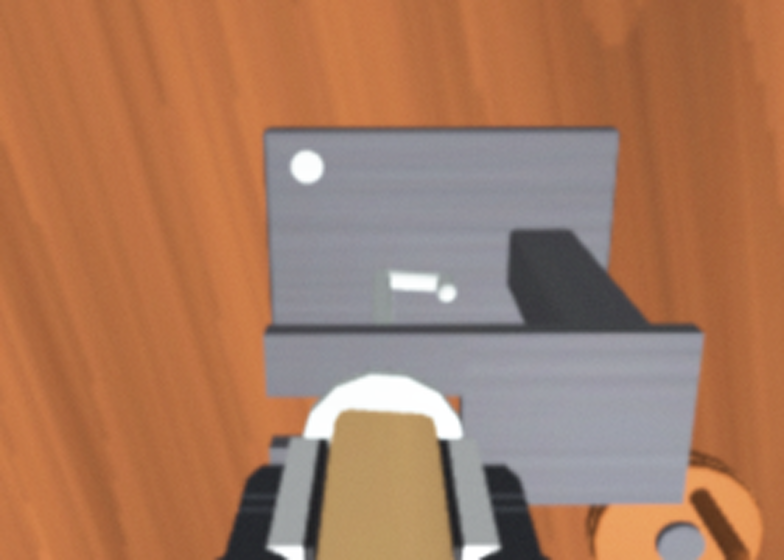

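Emit:
arm_command(commands=[{"hand":1,"translation":[0.5,0,0],"rot":[0,0,0]},{"hand":1,"translation":[0.8,0,0],"rot":[0,0,0]},{"hand":1,"translation":[1.0,0,0],"rot":[0,0,0]},{"hand":1,"translation":[1.0,0,0],"rot":[0,0,0]},{"hand":1,"translation":[1.0,0,0],"rot":[0,0,0]}])

```text
t: 26.97
position: [0.4982, 0.2881, 0.1622]
orientation: [0.164, 1.565, -0.164]
wrist_force: [-4.5, -1.4, 7.0]
width: 0.0199
```

Emit:
arm_command(commands=[{"hand":0.4,"translation":[0,0,0],"rot":[0,0,0]},{"hand":0.4,"translation":[0,0,0],"rot":[0,0,0]},{"hand":0.4,"translation":[0,0,0],"rot":[0,0,0]},{"hand":0.4,"translation":[0,0,0],"rot":[0,0,0]}])

```text
t: 27.3
position: [0.4986, 0.2879, 0.1615]
orientation: [0.165, 1.565, -0.165]
wrist_force: [0.8, -0.8, -0.7]
width: 0.0512
```

Run:
```python
from h import *
s=st()
t=capture('wrist');cv2.imwrite('pics/w31.png',t[100:420,100:480])
```

```text
t 27.3 pos [0.4986 0.2879 0.1615] zyaw -12.02 tilt 0.01 ztilt -0.0 w 0.0512 F [ 0.79 -0.77 -0.7 ] j6 0.689
```

View pics/w31.png

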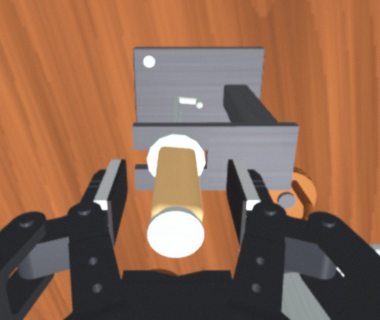

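Collar on the tines and fingers clear. I retract upward.

Emit:
arm_command(commands=[{"hand":0.4,"translation":[-3,0,0],"rot":[0,0,0]},{"hand":0.4,"translation":[-7,0,0],"rot":[0,0,0]},{"hand":0.4,"translation":[-11,0,0],"rot":[0,0,0]},{"hand":0.4,"translation":[-14,0,0],"rot":[0,0,0]},{"hand":0.4,"translation":[-14,0,0],"rot":[0,0,0]}])

```text
t: 27.77
position: [0.4997, 0.2884, 0.3089]
orientation: [0.168, 1.557, -0.161]
wrist_force: [0.4, -0.0, 0.4]
width: 0.0513
```

Run:
```python
from h import *
s=st()
t=capture('top');cv2.imwrite('pics/t32.png',t);cv2.imwrite('pics/t32b.png',cv2.resize(t[255:325,225:435],None,fx=3.8,fy=3.8,interpolation=cv2.INTER_CUBIC))
cv2.imwrite('pics/s32.png',capture('side'))
```

```text
t 27.77 pos [0.4997 0.2884 0.3089] zyaw -12.02 tilt 0.49 ztilt 0.0066 w 0.0513 F [ 0.42 -0.01  0.45] j6 0.689
```

View pics/t32b.png

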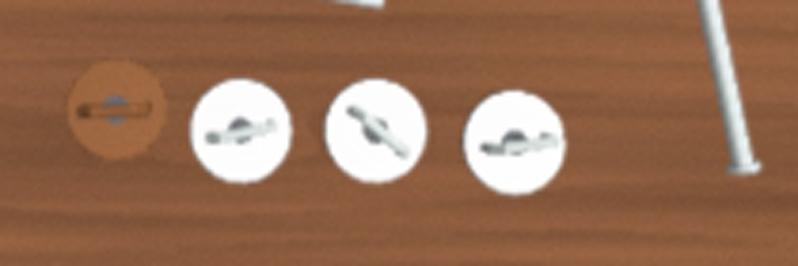

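View pics/s32.png

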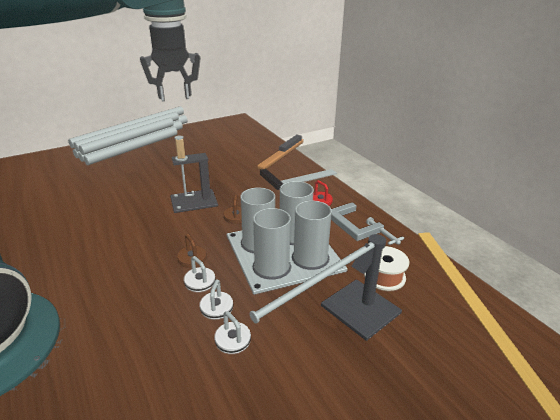

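Run:
```python
from h import *
a=lambda x,y:(225+x/3.8,255+y/3.8)
for n,c,p,q in[('A',(241,131),(207,138),(275,127)),('B',(376,131),(350,110),(405,155)),('C',(514,143),(482,150),(557,140))]:
    P,Q=onz('top',*a(*p),.058),onz('top',*a(*q),.058);d=Q-P
    print(n,onz('top',*a(*c),.013)[:2],((P+Q)/2)[:2],'normal',np.degrees(np.arctan2(d[1],d[0]))+90)
go([.413,-.205,.20],14);go([.413,-.12,.22],-40)
```

```text
A [ 0.41   -0.0354] [ 0.4106 -0.0344] normal 9.781174833242943
B [ 0.4111 -0.1239] [ 0.4118 -0.1206] normal -38.443123812789224
C [ 0.4045 -0.2143] [ 0.4051 -0.2102] normal 8.182663531325389
tr cm [ 10.21 -50.02   1.84] rot [-26.02   0.11  -0.05] rows>= 12.3
tr cm [  8.22 -41.71   0.08] rot [27.98  0.07 -0.1 ] rows>= 10.2
```

Run:
```python
from h import *
go([.405,-.212,.22],9)
```

```text
tr cm [  8.21 -50.87   1.21] rot [-21.02   0.11  -0.06] rows>= 12.4
```

Emit:
arm_command(commands=[{"hand":0.4,"translation":[2,-50.8,1.2],"rot":[-21,0,0]},{"hand":0.4,"translation":[2,-50.8,1.2],"rot":[-21,0,0]},{"hand":0.4,"translation":[3,-50.8,1.2],"rot":[-21,0,0]},{"hand":0.4,"translation":[4,-50.8,1.2],"rot":[-21,0,0]},{"hand":0.4,"translation":[5,-50.8,1.2],"rot":[-21,0,0]},{"hand":0.4,"translation":[6,-50.8,1.2],"rot":[-21,0,0]},{"hand":0.4,"translation":[7,-50.8,1.2],"rot":[-21,0,0]},{"hand":0.4,"translation":[8.2,-50.8,1.2],"rot":[-21,0,0]}])

```text
t: 28.53
position: [0.4372, -0.0347, 0.2623]
orientation: [-0.123, 1.568, 0.123]
wrist_force: [1.9, 0.3, 0.0]
width: 0.0512
```

Run:
```python
from h import *
st();go([.405,-.212,.22],9)
```

```text
t 28.53 pos [ 0.4372 -0.0347  0.2623] zyaw 9.0 tilt 0.05 ztilt -0.0009 w 0.0512 F [1.92 0.32 0.  ] j6 -0.294
tr cm [  4.23 -17.01  -5.95] rot [-0.   -0.05 -0.01] rows>= 4.4
```

Emit:
arm_command(commands=[{"hand":0.4,"translation":[4.2,-16.8,-5.9],"rot":[0,0,0]},{"hand":0.4,"translation":[4.2,-16.8,-5.9],"rot":[0,0,0]},{"hand":0.4,"translation":[4.2,-16.8,-5.9],"rot":[0,0,0]},{"hand":0.4,"translation":[4.2,-16.8,-5.9],"rot":[0,0,0]},{"hand":0.4,"translation":[4.2,-16.8,-5.9],"rot":[0,0,0]},{"hand":0.4,"translation":[4.2,-16.8,-5.9],"rot":[0,0,0]},{"hand":0.4,"translation":[4.2,-16.8,-5.9],"rot":[0,0,0]}])

```text
t: 29.12
position: [0.4056, -0.2087, 0.22]
orientation: [-0.12, 1.569, 0.123]
wrist_force: [0.4, 0.3, -0.7]
width: 0.051
```

Run:
```python
from h import *
s=st();go([.405,-.212,.22],9)
t=capture('wrist');cv2.imwrite('pics/w33.png',t)
cv2.imwrite('pics/w33b.png',cv2.resize(t[120:260,200:380],None,fx=4,fy=4,interpolation=cv2.INTER_CUBIC))
```

```text
t 29.12 pos [ 0.4056 -0.2087  0.22  ] zyaw 8.85 tilt 0.15 ztilt -0.002 w 0.051 F [ 0.35  0.25 -0.65] j6 -0.686
tr cm [ 0.   -0.32 -0.11] rot [-0.15 -0.11 -0.1 ] rows>= 0.1
```

View pics/w33.png

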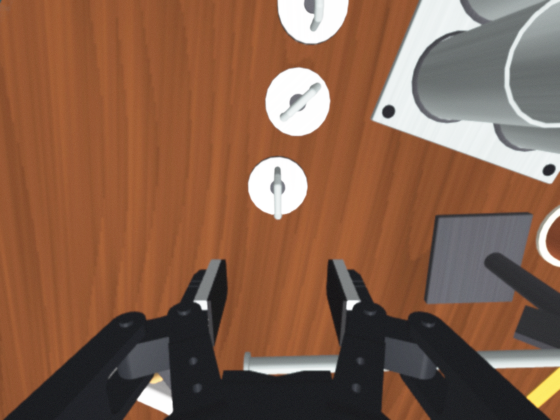

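View pics/w33b.png

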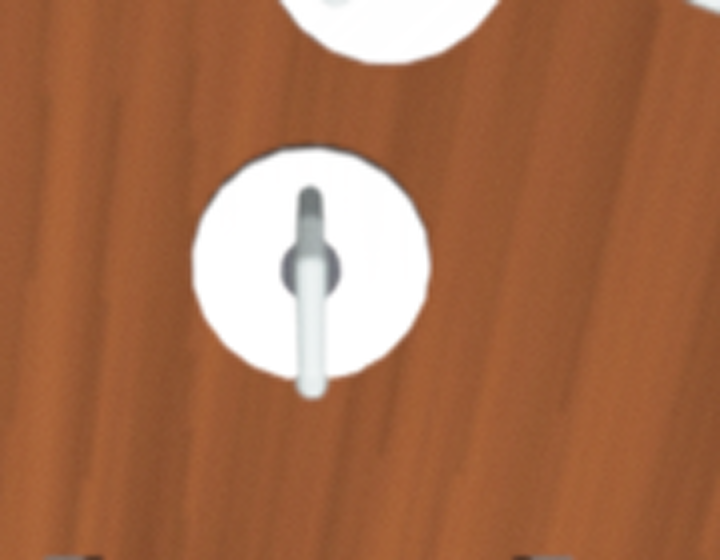

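Run:
```python
from h import *
s=bot.sense();a=lambda x,y:(200+x/4,120+y/4);M=R.from_rotvec(s['orientation']).as_matrix()
for c,z in[((311,264),.013),((311,258),.06),((312,395),.058)]:
    p=onz('wrist',*a(*c),z,s);print(p,'tool',M.T@(p-s['position']))
t=cv2.imread('pics/w33.png');cv2.imwrite('pics/w33c.png',cv2.resize(t[340:385,225:560],None,fx=2.3,fy=2.3,interpolation=cv2.INTER_CUBIC))
```

```text
[ 0.4072 -0.2128  0.013 ] tool [ 0.2076 -0.0051  0.0007]
[ 0.4049 -0.1992  0.06  ] tool [0.1607 0.0086 0.0005]
[ 0.4108 -0.2346  0.058 ] tool [ 0.1626 -0.0272  0.0008]
```

View pics/w33c.png

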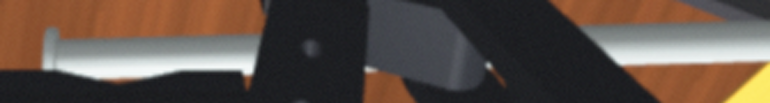

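Emit:
arm_command(commands=[{"hand":0.4,"translation":[3,-0.55,0.05],"rot":[0,0,0]},{"hand":0.4,"translation":[7,-0.55,0.05],"rot":[0,0,0]},{"hand":0.4,"translation":[10.5,-0.55,0.05],"rot":[0,0,0]},{"hand":0.4,"translation":[13,-0.55,0.05],"rot":[0,0,0]},{"hand":0.4,"translation":[15,-0.55,0.05],"rot":[0,0,0]},{"hand":0.4,"translation":[15.5,-0.55,0.05],"rot":[0,0,0]},{"hand":0.4,"translation":[15.5,-0.55,0.05],"rot":[0,0,0]},{"hand":0.4,"translation":[15.5,-0.55,0.05],"rot":[0,0,0]}])

```text
t: 29.83
position: [0.4082, -0.2132, 0.0678]
orientation: [-0.124, 1.567, 0.123]
wrist_force: [-1.6, -0.2, 0.0]
width: 0.0513
```

Run:
```python
from h import *
s=st()
t=capture('wrist');cv2.imwrite('pics/w34.png',t[100:420,100:480])
t=capture('side');cv2.imwrite('pics/s34.png',cv2.resize(t[230:370,160:320],None,fx=4,fy=4,interpolation=cv2.INTER_CUBIC))
```

```text
t 29.83 pos [ 0.4082 -0.2132  0.0678] zyaw 9.04 tilt 0.05 ztilt 0.0007 w 0.0513 F [-1.64 -0.16  0.03] j6 -0.695
```

View pics/w34.png

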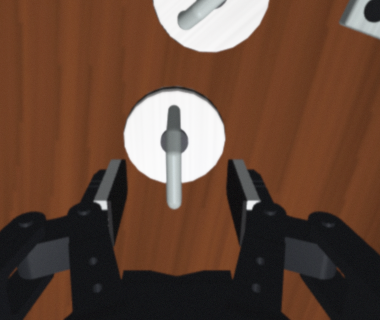

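View pics/s34.png

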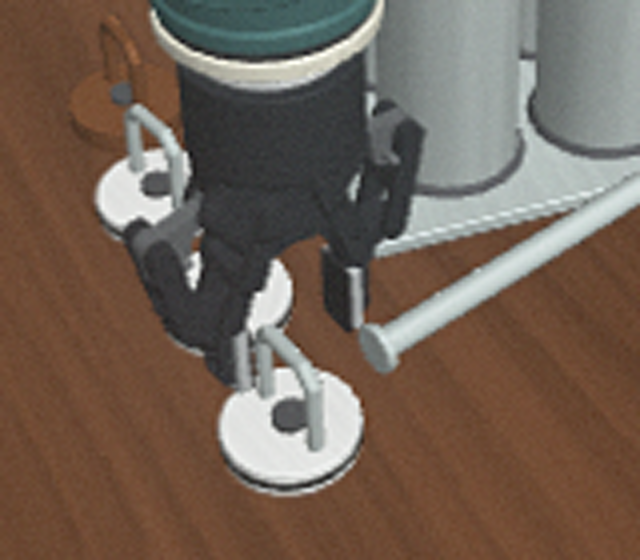

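Emit:
arm_command(commands=[{"hand":0.4,"translation":[0.3,0,0],"rot":[0,0,0]},{"hand":1,"translation":[0.3,0,0],"rot":[0,0,0]},{"hand":1,"translation":[0.3,0,0],"rot":[0,0,0]},{"hand":1,"translation":[0.3,0,0],"rot":[0,0,0]},{"hand":1,"translation":[0.3,0,0],"rot":[0,0,0]},{"hand":1,"translation":[0.3,0,0],"rot":[0,0,0]},{"hand":1,"translation":[0.3,0,0],"rot":[0,0,0]}])

```text
t: 30.52
position: [0.4076, -0.2137, 0.064]
orientation: [-0.123, 1.567, 0.123]
wrist_force: [-2.4, 0.6, 4.9]
width: 0.0053
```

Run:
```python
from h import *
s=st()
t=capture('wrist');cv2.imwrite('pics/w35.png',t[100:420,100:480])
t=capture('side');cv2.imwrite('pics/s35.png',cv2.resize(t[230:370,160:320],None,fx=4,fy=4,interpolation=cv2.INTER_CUBIC))
```

```text
t 30.52 pos [ 0.4076 -0.2137  0.064 ] zyaw 8.97 tilt 0.01 ztilt -0.0001 w 0.0053 F [-2.4   0.63  4.93] j6 -0.695
```

View pics/w35.png

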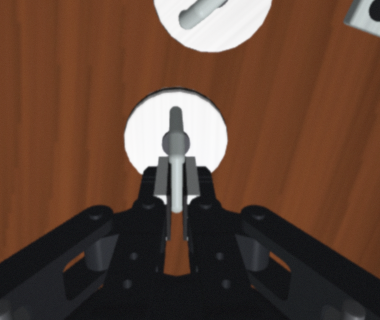

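View pics/s35.png

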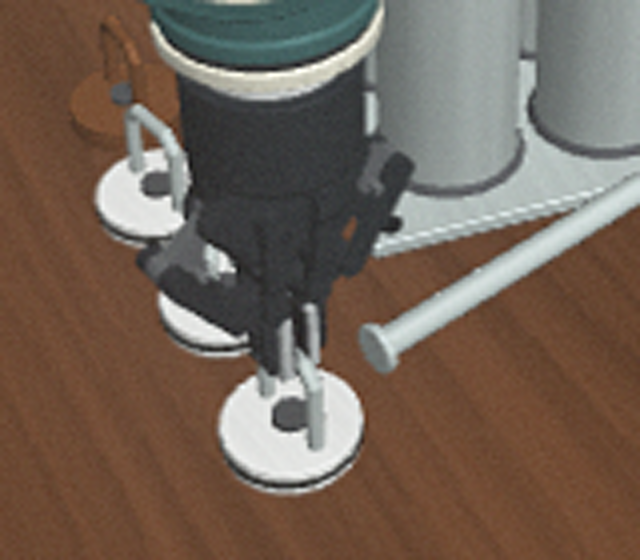

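Emit:
arm_command(commands=[{"hand":0.75,"translation":[0,0,0],"rot":[0,0,0]},{"hand":0.75,"translation":[0,0,0],"rot":[0,0,0]},{"hand":0.75,"translation":[0.5,0,0],"rot":[0,0,0]},{"hand":0.75,"translation":[0.5,0,0],"rot":[0,0,0]},{"hand":1,"translation":[0.5,0,0],"rot":[0,0,0]},{"hand":1,"translation":[0.5,0,0],"rot":[0,0,0]},{"hand":1,"translation":[0.5,0,0],"rot":[0,0,0]},{"hand":1,"translation":[0.5,0,0],"rot":[0,0,0]}])

```text
t: 31.28
position: [0.4076, -0.2136, 0.0586]
orientation: [-0.123, 1.567, 0.123]
wrist_force: [0.5, 0.1, -2.2]
width: 0.0057
```

Run:
```python
from h import *
s=st()
t=capture('wrist');cv2.imwrite('pics/w36.png',cv2.resize(t[200:360,200:360],None,fx=4,fy=4,interpolation=cv2.INTER_CUBIC)[:600])
```

```text
t 31.28 pos [ 0.4076 -0.2136  0.0586] zyaw 8.98 tilt 0.01 ztilt -0.0001 w 0.0057 F [ 0.47  0.12 -2.21] j6 -0.695
```

View pics/w36.png

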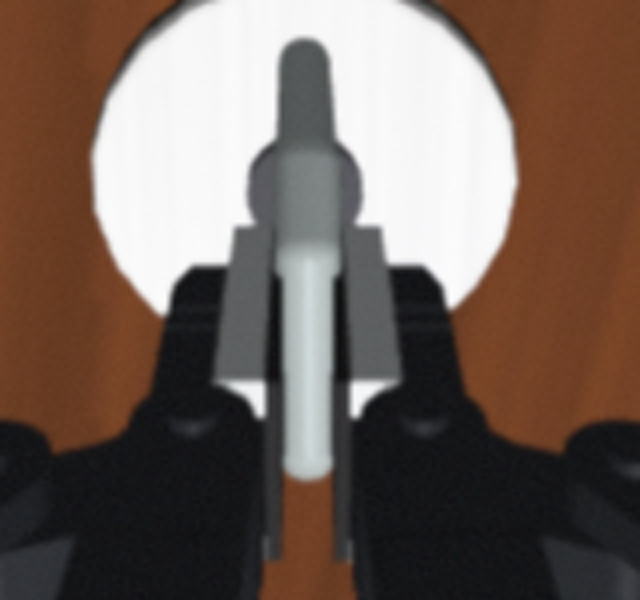

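Emit:
arm_command(commands=[{"hand":0.8,"translation":[0,0,0],"rot":[0,0,0]},{"hand":0.8,"translation":[-0.4,0,0],"rot":[0,0,0]},{"hand":0.8,"translation":[-0.4,0,0],"rot":[0,0,0]},{"hand":1,"translation":[-0.4,0,0],"rot":[0,0,0]},{"hand":1,"translation":[-0.4,0,0],"rot":[0,0,0]},{"hand":1,"translation":[-0.4,0,0],"rot":[0,0,0]},{"hand":1,"translation":[-0.4,0,0],"rot":[0,0,0]},{"hand":1,"translation":[-0.4,0,0],"rot":[0,0,0]}])

```text
t: 32.0
position: [0.4077, -0.2139, 0.0632]
orientation: [-0.124, 1.567, 0.123]
wrist_force: [-2.7, 0.4, 6.8]
width: 0.0055
```

Emit:
arm_command(commands=[{"hand":1,"translation":[-0.5,0,0],"rot":[0,0,0]},{"hand":1,"translation":[-1.5,0,0],"rot":[0,0,0]},{"hand":1,"translation":[-3,0,0],"rot":[0,0,0]},{"hand":1,"translation":[-4,0,0],"rot":[0,0,0]},{"hand":1,"translation":[-4,0,0],"rot":[0,0,0]}])

```text
t: 32.42
position: [0.4085, -0.2141, 0.1055]
orientation: [-0.125, 1.564, 0.121]
wrist_force: [0.6, -0.1, -0.1]
width: 0.0053
```

Run:
```python
from h import *
s=st()
t=capture('wrist');cv2.imwrite('pics/w37.png',t[100:420,100:480])
t=capture('side');cv2.imwrite('pics/s37.png',cv2.resize(t[200:340,160:320],None,fx=4,fy=4,interpolation=cv2.INTER_CUBIC))
```

```text
t 32.42 pos [ 0.4085 -0.2141  0.1055] zyaw 8.98 tilt 0.2 ztilt 0.0028 w 0.0053 F [ 0.61 -0.14 -0.06] j6 -0.695
```

View pics/w37.png

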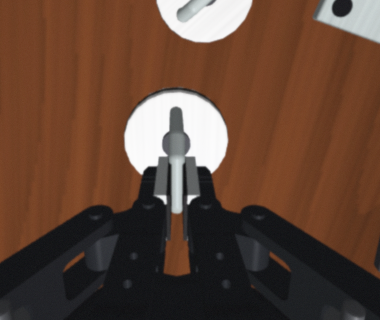

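View pics/s37.png

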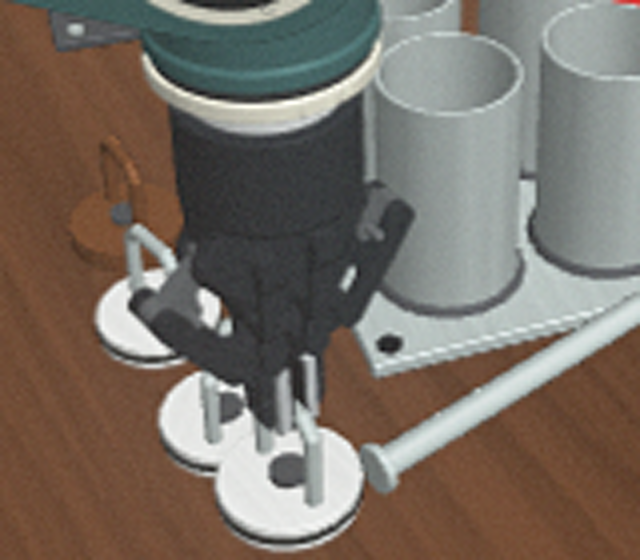

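Run:
```python
from h import *
s2=dict(position=np.array([.4056,-.2087,.22]),orientation=R.from_matrix(Rd(8.85)).as_rotvec())
a=lambda x,y:(225+x/2.3,340+y/2.3)
P=onz('wrist',*a(150,54),.16,s2);Q=onz('wrist',*a(700,44),.16,s2);E=onz('wrist',*a(45,50),.16,s2);d=Q-P
print(P,Q,E,np.degrees(np.arctan2(d[1],d[0])))
# top image bar
t=cv2.imread('pics/top0.png');c=t[155:310,370:440]
r=lambda x,y:(340+x/3.8,155+y/3.8)
for c in[(222,150),(245,250),(270,365),(292,470),(304,525),(307,548)]:print(onz('top',*r(*c),.16))
cv2.imwrite('pics/a7.png',cv2.resize(t[270:305,395:435],None,fx=14,fy=14,interpolation=cv2.INTER_NEAREST))
```

```text
[ 0.4321 -0.314   0.16  ] [ 0.6132 -0.2814  0.16  ] [ 0.3969 -0.3177  0.16  ] 10.190542199735154
[ 0.6291 -0.2778  0.16  ]
[ 0.5697 -0.29    0.16  ]
[ 0.5025 -0.3029  0.16  ]
[ 0.4421 -0.3141  0.16  ]
[ 0.4109 -0.3202  0.16  ]
[ 0.3979 -0.3215  0.16  ]
```

View pics/a7.png

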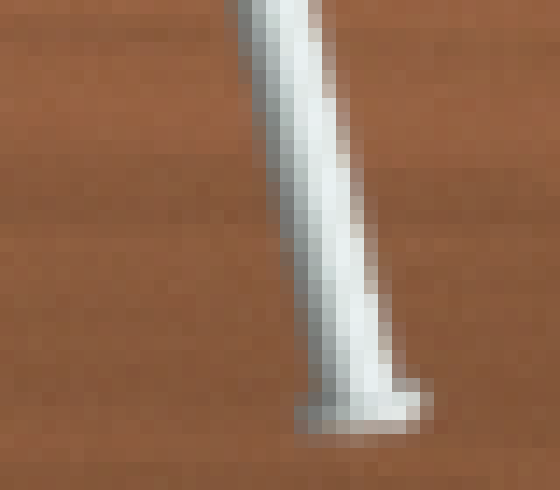

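```bash
cat >> h.py <<'E'
def rail(xr,z,yaw=10.4):
    x=.5401+xr*.9836;y=-.3025+.1835*(x-.5025);print('rail',xr,x.round(4),y.round(4));go([x,y,z],yaw)
E
python3 - <<'E'
from h import *
rail(-.19,.192)
E
```

```text
Traceback (most recent call last):
  File "h.py", line 34, in rail
    x=.5401+xr*.9836;y=-.3025+.1835*(x-.5025);print('rail',xr,x.round(4),y.round(4));go([x,y,z],yaw)
                                                              ^^^^^^^
AttributeError: 'float' object has no attribute 'round'
```

```bash
sed -i 's/x.round(4),y.round(4))/round(x,4),round(y,4))/' h.py
python3 - <<'E'
from h import *
rail(-.19,.192)
E
```

```text
rail -0.19 0.3532 -0.3299
tr cm [ -8.9  -10.63  -7.19] rot [-1.42  0.04  0.03] rows>= 3.7
```

Emit:
arm_command(commands=[{"hand":1,"translation":[-2,0,-1.5],"rot":[0,0,0]},{"hand":1,"translation":[-5,0,-4],"rot":[0,0,0]},{"hand":1,"translation":[-8,-1.5,-6],"rot":[-0.5,0,0]},{"hand":1,"translation":[-8.9,-4,-7.2],"rot":[-1,0,0]},{"hand":1,"translation":[-8.9,-7,-7.2],"rot":[-1.4,0,0]},{"hand":1,"translation":[-8.9,-9.5,-7.2],"rot":[-1.4,0,0]},{"hand":1,"translation":[-8.9,-10.6,-7.2],"rot":[-1.4,0,0]},{"hand":1,"translation":[-8.9,-10.6,-7.2],"rot":[-1.4,0,0]}])

```text
t: 33.18
position: [0.3528, -0.3309, 0.1905]
orientation: [-0.14, 1.568, 0.142]
wrist_force: [0.2, 0.1, -1.9]
width: 0.0052
```

Emit:
arm_command(commands=[{"hand":1,"translation":[0,0,0],"rot":[0,0,0]},{"hand":1,"translation":[0,0,0],"rot":[0,0,0]}])

```text
t: 33.35
position: [0.3529, -0.3287, 0.1911]
orientation: [-0.142, 1.567, 0.143]
wrist_force: [0.2, 0.3, -2.1]
width: 0.0055
```

Run:
```python
from h import *
s=st();rail(-.19,.192)
t=capture('wrist');cv2.imwrite('pics/w38.png',t[60:420,100:540])
t=capture('side');cv2.imwrite('pics/s38.png',cv2.resize(t[200:370,180:380],None,fx=3.5,fy=3.5,interpolation=cv2.INTER_CUBIC))
print(proj('side',s['position']-[0,0,.029]),proj('side',[.3975,-.3218,.16]))
```

```text
t 33.35 pos [ 0.3529 -0.3287  0.1911] zyaw 10.39 tilt 0.06 ztilt -0.0005 w 0.0055 F [ 0.21  0.31 -2.11] j6 -0.984
rail -0.19 0.3532 -0.3299
tr cm [-0.09 -0.12  0.01] rot [-0.01 -0.03 -0.06] rows>= 0.0
[226.3833 331.1351] [252.2071 317.5003]
```

View pics/w38.png

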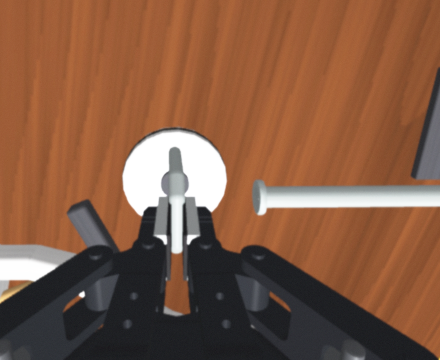

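View pics/s38.png

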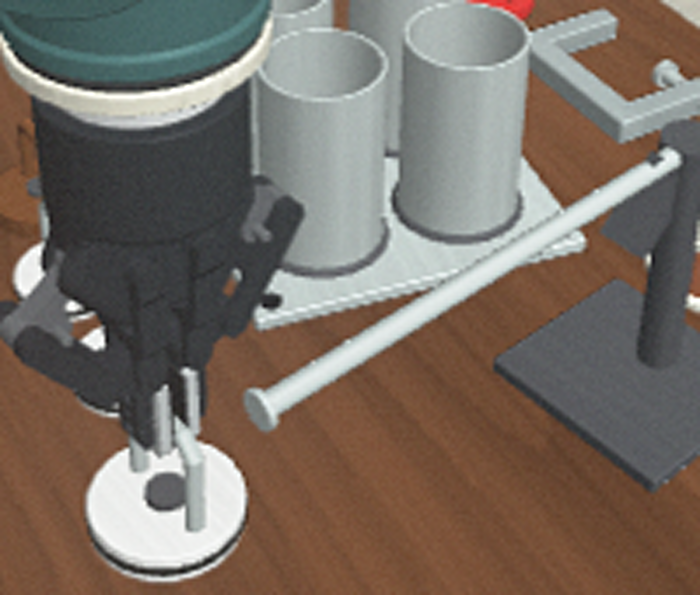

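Run:
```python
from h import *
s=bot.sense();M=R.from_rotvec(s['orientation']).as_matrix()
t=cv2.imread('pics/w38.png')
for c in[(262,197),(300,196),(420,195)]:
    p=onz('wrist',c[0]+100,c[1]+60,.16,s);print(p,M.T@(p-s['position']))
p=onz('wrist',275,60+180,.1911-.029-.02,s);print('disc',p,M.T@(p-s['position']))
cv2.imwrite('pics/w38b.png',cv2.resize(t[100:280,110:330],None,fx=3.3,fy=3.3,interpolation=cv2.INTER_CUBIC))
```

```text
[ 0.401 -0.321  0.16 ] [ 0.0316 -0.0012  0.0485]
[ 0.4223 -0.3165  0.16  ] [ 0.0316 -0.0005  0.0703]
[ 0.4899 -0.3033  0.16  ] [0.0316 0.0002 0.1391]
disc [ 0.3512 -0.3277  0.1421] [ 0.0495  0.0013 -0.0017]
```

View pics/w38b.png

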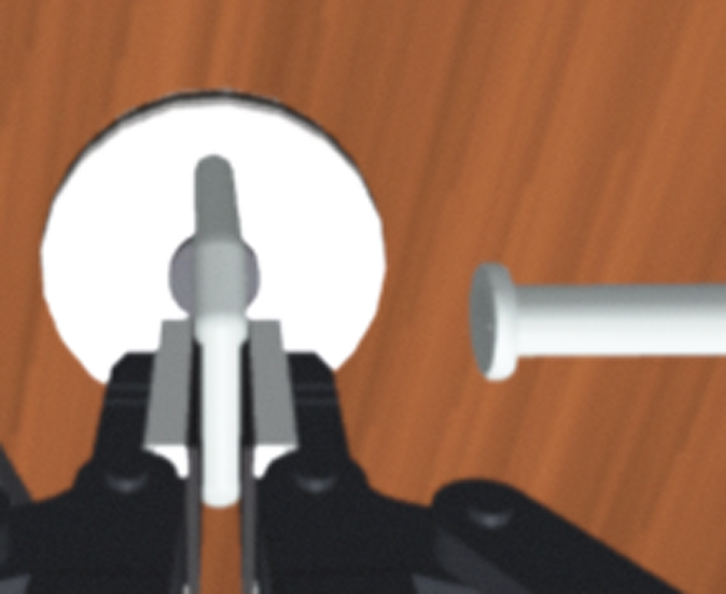

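Emit:
arm_command(commands=[{"hand":1,"translation":[0,-0.1,1.2],"rot":[0,0,0]},{"hand":1,"translation":[0,-0.1,2.8],"rot":[0,0,0]},{"hand":1,"translation":[0,-0.1,4.4],"rot":[0,0,0]},{"hand":1,"translation":[0,-0.1,6],"rot":[0,0,0]},{"hand":1,"translation":[0,-0.1,7.5],"rot":[0,0,0]},{"hand":1,"translation":[0,-0.1,8.5],"rot":[0,0,0]},{"hand":1,"translation":[0,-0.1,8.5],"rot":[0,0,0]}])

```text
t: 34.03
position: [0.4386, -0.3145, 0.1914]
orientation: [-0.143, 1.566, 0.144]
wrist_force: [0.9, -0.3, -2.2]
width: 0.0053
```

Run:
```python
from h import *
s=st();rail(.075,.192)
t=capture('wrist');cv2.imwrite('pics/w39.png',cv2.resize(t[120:340,180:460],None,fx=2.5,fy=2.5,interpolation=cv2.INTER_CUBIC))
t=capture('side');cv2.imwrite('pics/s39.png',cv2.resize(t[200:370,180:380],None,fx=3.5,fy=3.5,interpolation=cv2.INTER_CUBIC))
```

```text
t 34.03 pos [ 0.4386 -0.3145  0.1914] zyaw 10.47 tilt 0.03 ztilt -0.0 w 0.0053 F [ 0.94 -0.3  -2.16] j6 -0.852
rail 0.075 0.6139 -0.2821
tr cm [-0.06  0.01 17.82] rot [ 0.07 -0.   -0.03] rows>= 4.3
```

View pics/w39.png

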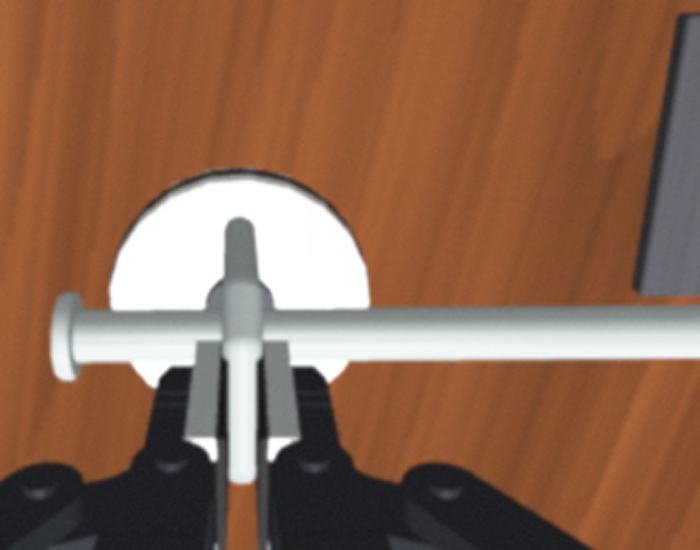

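View pics/s39.png

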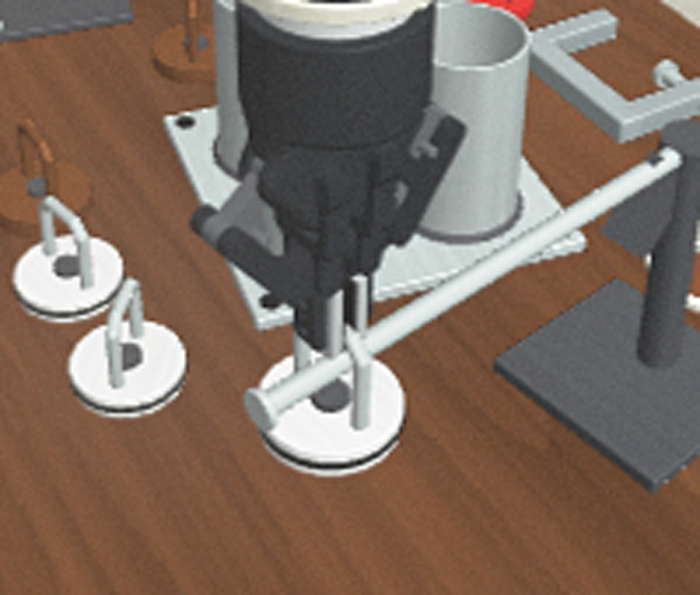

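Emit:
arm_command(commands=[{"hand":1,"translation":[0,0,1.5],"rot":[0,0,0]},{"hand":1,"translation":[0,0,4],"rot":[0,0,0]},{"hand":1,"translation":[0,0,7],"rot":[0,0,0]},{"hand":1,"translation":[0,0,10],"rot":[0,0,0]},{"hand":1,"translation":[0,0,13],"rot":[0,0,0]},{"hand":1,"translation":[0,0,16],"rot":[0,0,0]},{"hand":1,"translation":[0,0,17.8],"rot":[0,0,0]},{"hand":1,"translation":[0,0,17.8],"rot":[0,0,0]}])

```text
t: 34.8
position: [0.6144, -0.2824, 0.1909]
orientation: [-0.143, 1.566, 0.143]
wrist_force: [0.2, 0.1, -2.1]
width: 0.0054
```

Run:
```python
from h import *
s=st();rail(.075,.181)
t=capture('wrist');cv2.imwrite('pics/w40.png',cv2.resize(t[120:340,180:460],None,fx=2.5,fy=2.5,interpolation=cv2.INTER_CUBIC))
```

```text
t 34.8 pos [ 0.6144 -0.2824  0.1909] zyaw 10.44 tilt 0.03 ztilt 0.0 w 0.0054 F [ 0.19  0.11 -2.08] j6 -0.651
rail 0.075 0.6139 -0.2821
tr cm [ 0.99  0.04 -0.05] rot [ 0.04  0.   -0.03] rows>= 0.2
```

View pics/w40.png

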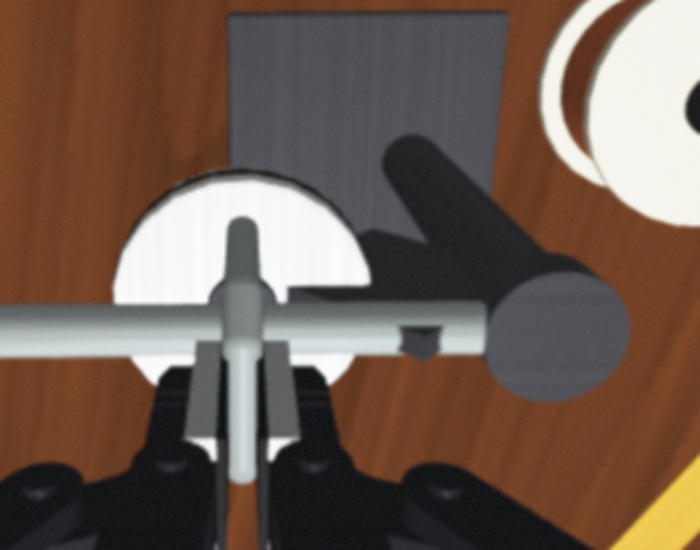

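Emit:
arm_command(commands=[{"hand":1,"translation":[0.4,0.05,0],"rot":[0,0,0]},{"hand":1,"translation":[0.8,0.05,0],"rot":[0,0,0]},{"hand":1,"translation":[1.0,0.05,0],"rot":[0,0,0]},{"hand":1,"translation":[1.0,0.05,0],"rot":[0,0,0]},{"hand":1,"translation":[1.0,0.05,0],"rot":[0,0,0]}])

```text
t: 35.27
position: [0.6114, -0.2829, 0.1818]
orientation: [-0.142, 1.566, 0.142]
wrist_force: [-0.6, -0.0, -1.5]
width: 0.005
```

Run:
```python
from h import *
s=st()
t=capture('side');cv2.imwrite('pics/s40.png',cv2.resize(t[200:340,280:420],None,fx=4.2,fy=4.2,interpolation=cv2.INTER_CUBIC))
```

```text
t 35.27 pos [ 0.6114 -0.2829  0.1818] zyaw 10.35 tilt 0.0 ztilt -0.0 w 0.005 F [-0.64 -0.04 -1.48] j6 -0.652
```

View pics/s40.png

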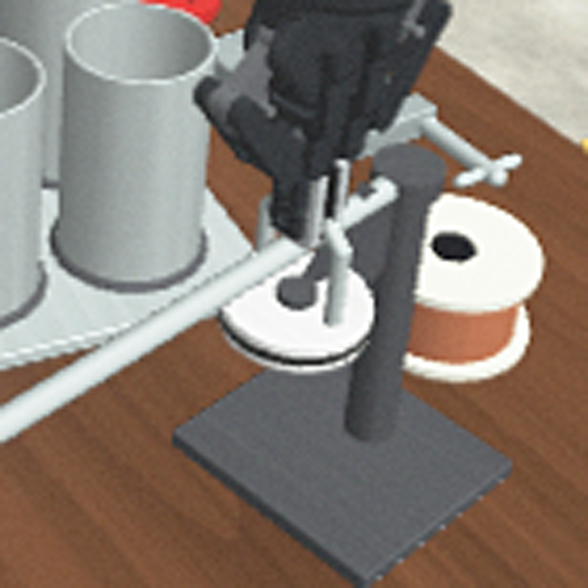

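Close above the bar now. I open slightly so the plug settles on it.

Emit:
arm_command(commands=[{"hand":0.85,"translation":[0,0,0],"rot":[0,0,0]},{"hand":0.75,"translation":[0,0,0],"rot":[0,0,0]},{"hand":0.6,"translation":[0,0,0],"rot":[0,0,0]},{"hand":0.6,"translation":[0,0,0],"rot":[0,0,0]},{"hand":0.6,"translation":[0,0,0],"rot":[0,0,0]}])

```text
t: 35.73
position: [0.6119, -0.2827, 0.1819]
orientation: [-0.142, 1.566, 0.142]
wrist_force: [0.1, -0.3, 0.0]
width: 0.0344
```

Run:
```python
from h import *
s=st()
t=capture('side');cv2.imwrite('pics/s41.png',cv2.resize(t[200:340,280:420],None,fx=4.2,fy=4.2,interpolation=cv2.INTER_CUBIC))
t=capture('wrist');cv2.imwrite('pics/w41.png',cv2.resize(t[120:340,180:460],None,fx=2.5,fy=2.5,interpolation=cv2.INTER_CUBIC))
```

```text
t 35.73 pos [ 0.6119 -0.2827  0.1819] zyaw 10.38 tilt 0.01 ztilt 0.0002 w 0.0344 F [ 0.1  -0.34  0.04] j6 -0.652
```

View pics/s41.png

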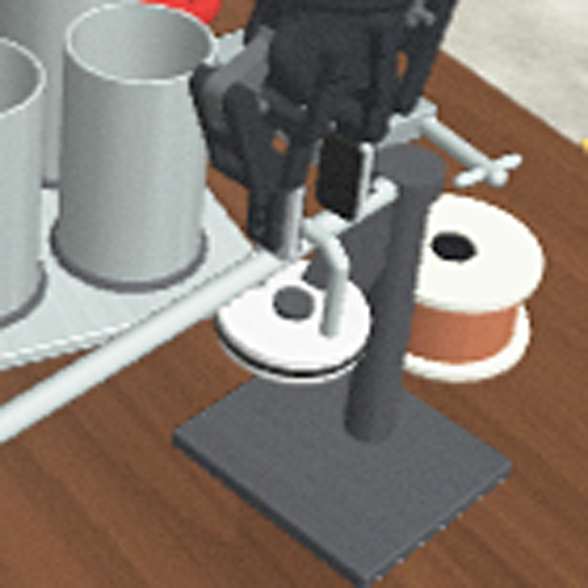

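View pics/w41.png

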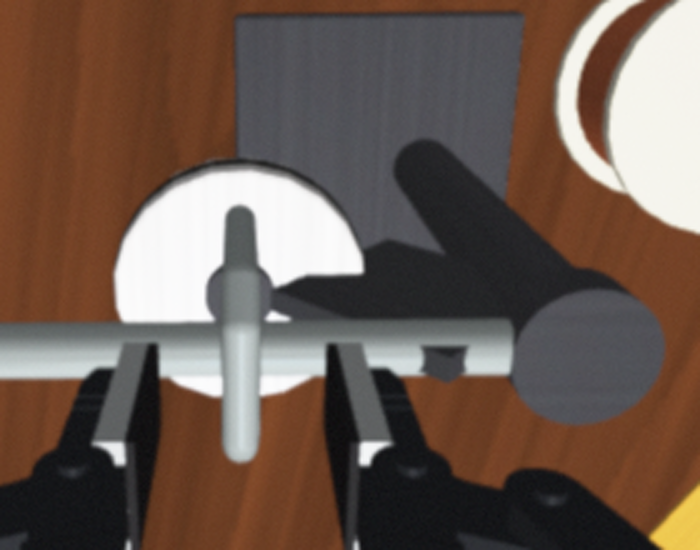

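Run:
```python
from h import *
go([.411,-.122,.26],-38)
```

```text
tr cm [ -7.83  19.42 -16.86] rot [48.38  0.    0.  ] rows>= 6.8
```

Emit:
arm_command(commands=[{"hand":0.5,"translation":[-2,0,0],"rot":[0,0,0]},{"hand":0.4,"translation":[-5,0,0],"rot":[0,0,0]},{"hand":0.4,"translation":[-8,2,-2],"rot":[6,0,0]},{"hand":0.4,"translation":[-8,4.5,-4.5],"rot":[12,0,0]},{"hand":0.4,"translation":[-8,7.5,-7],"rot":[19,0,0]},{"hand":0.4,"translation":[-8,10.5,-9.5],"rot":[26,0,0]},{"hand":0.4,"translation":[-8,13.5,-12],"rot":[33,0,0]},{"hand":0.4,"translation":[-8,16.5,-14.5],"rot":[40,0,0]}])

```text
t: 36.5
position: [0.438, -0.1455, 0.2614]
orientation: [0.41, 1.532, -0.41]
wrist_force: [-0.7, 0.4, 2.1]
width: 0.0509
```

Run:
```python
from h import *
st();go([.411,-.122,.22],-38)
```

```text
t 36.5 pos [ 0.438  -0.1455  0.2614] zyaw -29.99 tilt 0.0 ztilt 0.0 w 0.0509 F [-0.67  0.43  2.08] j6 0.147
tr cm [ 4.14  0.69 -3.51] rot [ 8.01  0.   -0.  ] rows>= 1.3
```

Emit:
arm_command(commands=[{"hand":0.4,"translation":[2,0.5,-2.5],"rot":[6,0,0]},{"hand":0.4,"translation":[4,0.6,-3.3],"rot":[8,0,0]},{"hand":0.4,"translation":[4.1,0.6,-3.3],"rot":[8,0,0]},{"hand":0.4,"translation":[4.1,0.6,-3.3],"rot":[8,0,0]},{"hand":0.4,"translation":[4.1,0.6,-3.3],"rot":[8,0,0]}])

```text
t: 36.92
position: [0.4145, -0.1254, 0.2218]
orientation: [0.513, 1.508, -0.513]
wrist_force: [0.6, -0.2, 0.7]
width: 0.0513
```

Run:
```python
from h import *
s=st()
t=capture('wrist');cv2.imwrite('pics/w42.png',cv2.resize(t[80:260,160:400],None,fx=3.3,fy=3.3,interpolation=cv2.INTER_CUBIC))
```

```text
t 36.92 pos [ 0.4145 -0.1254  0.2218] zyaw -37.53 tilt 0.05 ztilt 0.0008 w 0.0513 F [ 0.62 -0.15  0.73] j6 0.302
```

View pics/w42.png

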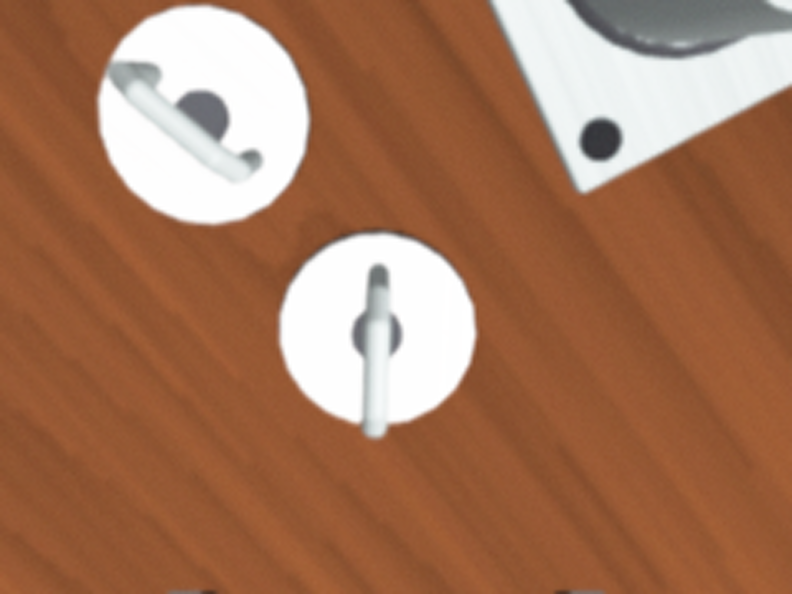

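Run:
```python
from h import *
s=bot.sense();a=lambda x,y:(160+x/3.3,80+y/3.3);M=R.from_rotvec(s['orientation']).as_matrix()
for c,z in[((377,329),.013),((376,310),.06),((374,430),.058)]:
    p=onz('wrist',*a(*c),z,s);print(p,'tool',M.T@(p-s['position']))
```

```text
[ 0.4136 -0.123   0.013 ] tool [ 0.2089  0.0014 -0.0026]
[ 0.4239 -0.1096  0.06  ] tool [ 0.1619  0.0183 -0.0026]
[ 0.4005 -0.1388  0.058 ] tool [ 0.1639 -0.0191 -0.0033]
```

Emit:
arm_command(commands=[{"hand":0.4,"translation":[3,0.1,-0.28],"rot":[1.8,0,0]},{"hand":0.4,"translation":[7,0.1,-0.28],"rot":[1.8,0,0]},{"hand":0.4,"translation":[10.5,0.1,-0.28],"rot":[1.8,0,0]},{"hand":0.4,"translation":[13,0.1,-0.28],"rot":[1.8,0,0]},{"hand":0.4,"translation":[15,0.1,-0.28],"rot":[1.8,0,0]},{"hand":0.4,"translation":[15.8,0.1,-0.28],"rot":[1.8,0,0]},{"hand":0.6,"translation":[15.8,0.1,-0.28],"rot":[1.8,0,0]},{"hand":0.7,"translation":[15.8,0.1,-0.28],"rot":[1.8,0,0]}])

```text
t: 37.63
position: [0.4129, -0.1229, 0.0639]
orientation: [0.538, 1.502, -0.538]
wrist_force: [0.0, 0.2, -0.3]
width: 0.0279
```

Run:
```python
from h import *
s=st()
t=capture('wrist');cv2.imwrite('pics/w43.png',t[100:420,100:480])
```

```text
t 37.63 pos [ 0.4129 -0.1229  0.0639] zyaw -39.42 tilt 0.03 ztilt 0.0005 w 0.0279 F [ 0.01  0.23 -0.3 ] j6 0.339
```

View pics/w43.png

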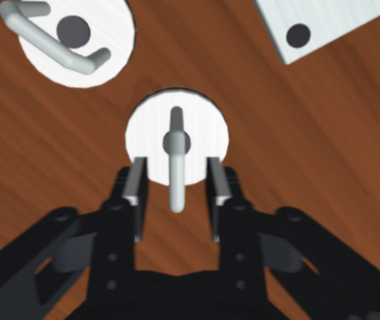

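Centred. I close the fingers and lift.

Emit:
arm_command(commands=[{"hand":1,"translation":[0.1,0,0],"rot":[0,0,0]},{"hand":1,"translation":[0.1,0,0],"rot":[0,0,0]},{"hand":1,"translation":[0.1,0,0],"rot":[0,0,0]},{"hand":1,"translation":[0.1,0,0],"rot":[0,0,0]},{"hand":1,"translation":[0.1,0,0],"rot":[0,0,0]},{"hand":1,"translation":[-1,0,0],"rot":[0,0,0]},{"hand":1,"translation":[-2.5,0,0],"rot":[0,0,0]},{"hand":1,"translation":[-4.5,0,0],"rot":[0,0,0]}])

```text
t: 38.35
position: [0.4117, -0.1223, 0.1085]
orientation: [0.539, 1.504, -0.539]
wrist_force: [1.0, -0.1, -1.9]
width: 0.0052
```

Run:
```python
from h import *
s=st();rail(-.19,.192)
t=capture('wrist');cv2.imwrite('pics/w44.png',t[100:420,100:480])
```

```text
t 38.35 pos [ 0.4117 -0.1223  0.1085] zyaw -39.42 tilt 0.06 ztilt -0.001 w 0.0052 F [ 1.01 -0.09 -1.86] j6 0.34
rail -0.19 0.3532 -0.3299
tr cm [ -8.36 -19.75   8.65] rot [-49.82  -0.06  -0.01] rows>= 7.0
```

View pics/w44.png

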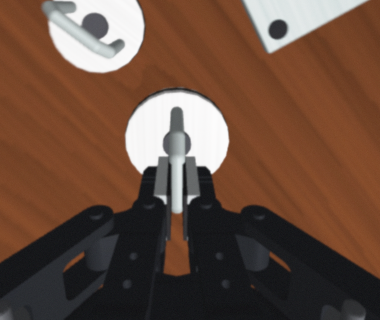

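Emit:
arm_command(commands=[{"hand":1,"translation":[-2,-1.5,0],"rot":[-6,0,0]},{"hand":1,"translation":[-4.5,-4,0],"rot":[-12,0,0]},{"hand":1,"translation":[-7,-7,0.1],"rot":[-19,0,0]},{"hand":1,"translation":[-8.4,-9.9,0.2],"rot":[-26,0,0]},{"hand":1,"translation":[-8.4,-12,2],"rot":[-33,0,0]},{"hand":1,"translation":[-8.4,-14.5,4.2],"rot":[-40,0,0]},{"hand":1,"translation":[-8.4,-17,6.3],"rot":[-46,0,0]},{"hand":1,"translation":[-8.4,-18.8,7.9],"rot":[-50,0,0]}])

```text
t: 39.07
position: [0.3533, -0.3202, 0.1928]
orientation: [-0.151, 1.565, 0.148]
wrist_force: [-0.8, 0.3, -1.6]
width: 0.0052
```

Run:
```python
from h import *
s=st();rail(-.19,.192)
```

```text
t 39.07 pos [ 0.3533 -0.3202  0.1928] zyaw 10.91 tilt 0.09 ztilt 0.0006 w 0.0052 F [-0.8   0.32 -1.64] j6 -0.98
rail -0.19 0.3532 -0.3299
tr cm [ 0.08 -0.95 -0.19] rot [0.51 0.04 0.08] rows>= 0.2
```

Emit:
arm_command(commands=[{"hand":1,"translation":[0,-0.9,0],"rot":[0.3,0,0]},{"hand":1,"translation":[0,-0.9,0],"rot":[0.3,0,0]},{"hand":1,"translation":[0,-0.9,0],"rot":[0.3,0,0]}])

```text
t: 39.32
position: [0.3554, -0.3265, 0.192]
orientation: [-0.139, 1.566, 0.14]
wrist_force: [-0.2, 1.0, -1.2]
width: 0.0054
```

Run:
```python
from h import *
s=st();rail(-.19,.192)
t=capture('wrist');cv2.imwrite('pics/w45.png',cv2.resize(t[160:340,210:430],None,fx=3.3,fy=3.3,interpolation=cv2.INTER_CUBIC))
```

```text
t 39.32 pos [ 0.3554 -0.3265  0.192 ] zyaw 10.16 tilt 0.02 ztilt -0.0 w 0.0054 F [-0.23  1.03 -1.18] j6 -0.973
rail -0.19 0.3532 -0.3299
tr cm [ 0.   -0.3  -0.27] rot [-0.24 -0.   -0.02] rows>= 0.1
```

View pics/w45.png

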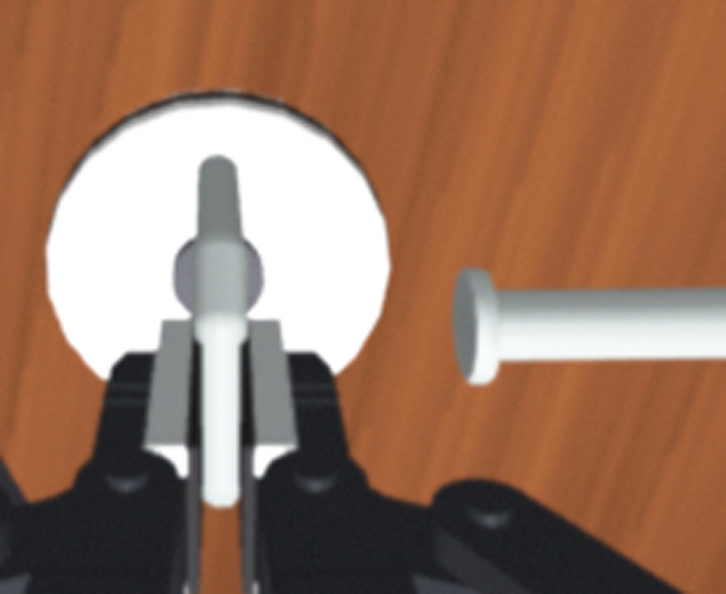

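Emit:
arm_command(commands=[{"hand":1,"translation":[0,-0.25,0.5],"rot":[-0.2,0,0]},{"hand":1,"translation":[0,-0.25,1.8],"rot":[-0.2,0,0]},{"hand":1,"translation":[0,-0.25,3.4],"rot":[-0.2,0,0]},{"hand":1,"translation":[0,-0.25,5],"rot":[-0.2,0,0]},{"hand":1,"translation":[0,-0.25,6.8],"rot":[-0.2,0,0]},{"hand":1,"translation":[0,-0.25,9],"rot":[-0.2,0,0]},{"hand":1,"translation":[0,-0.25,11.5],"rot":[-0.2,0,0]},{"hand":1,"translation":[0,-0.25,13.5],"rot":[-0.2,0,0]}])

```text
t: 40.03
position: [0.4913, -0.3037, 0.1916]
orientation: [-0.144, 1.566, 0.144]
wrist_force: [-0.1, -1.3, -1.1]
width: 0.0049
```

Run:
```python
from h import *
s=st();rail(.0,.182)
t=capture('wrist');cv2.imwrite('pics/w46.png',cv2.resize(t[120:340,180:460],None,fx=2.5,fy=2.5,interpolation=cv2.INTER_CUBIC))
```

```text
t 40.03 pos [ 0.4913 -0.3037  0.1916] zyaw 10.53 tilt 0.02 ztilt 0.0003 w 0.0049 F [-0.08 -1.29 -1.13] j6 -0.782
rail 0.0 0.5401 -0.2956
tr cm [ 0.96 -0.1   4.94] rot [ 0.13  0.02 -0.  ] rows>= 1.2
```

View pics/w46.png

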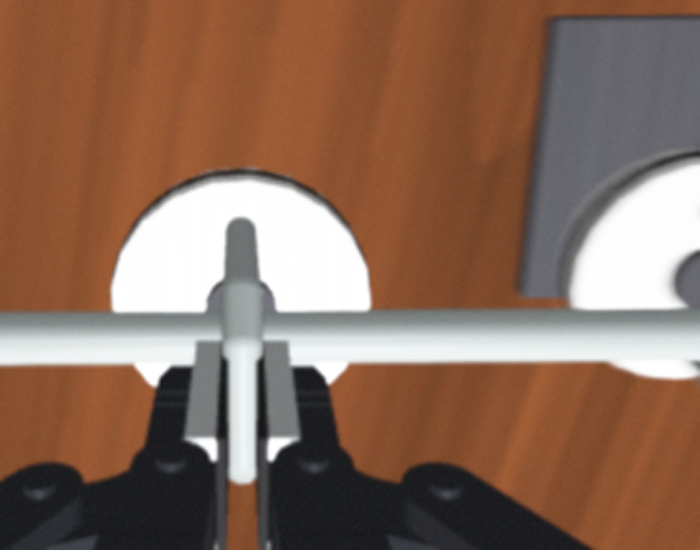

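Emit:
arm_command(commands=[{"hand":1,"translation":[0,-0.05,1.5],"rot":[0,0,0]},{"hand":1,"translation":[0,-0.05,3.2],"rot":[0,0,0]},{"hand":1,"translation":[0,-0.05,4.2],"rot":[0,0,0]},{"hand":1,"translation":[0,-0.05,4.2],"rot":[0,0,0]},{"hand":1,"translation":[0.5,-0.05,4.2],"rot":[0,0,0]},{"hand":1,"translation":[1.0,-0.05,4.2],"rot":[0,0,0]},{"hand":1,"translation":[1.0,-0.05,4.2],"rot":[0,0,0]},{"hand":1,"translation":[1.0,-0.05,4.2],"rot":[0,0,0]}])

```text
t: 40.75
position: [0.5295, -0.298, 0.1814]
orientation: [-0.143, 1.566, 0.143]
wrist_force: [-0.6, -0.2, -1.3]
width: 0.0053
```

Run:
```python
from h import *
s=st();rail(.0,.182)
t=capture('side');cv2.imwrite('pics/s47.png',cv2.resize(t[200:350,230:410],None,fx=4,fy=4,interpolation=cv2.INTER_CUBIC))
```

```text
t 40.75 pos [ 0.5295 -0.298   0.1814] zyaw 10.45 tilt 0.03 ztilt -0.0004 w 0.0053 F [-0.58 -0.18 -1.32] j6 -0.737
rail 0.0 0.5401 -0.2956
tr cm [-0.06  0.04  1.08] rot [ 0.05 -0.02 -0.02] rows>= 0.3
```

View pics/s47.png

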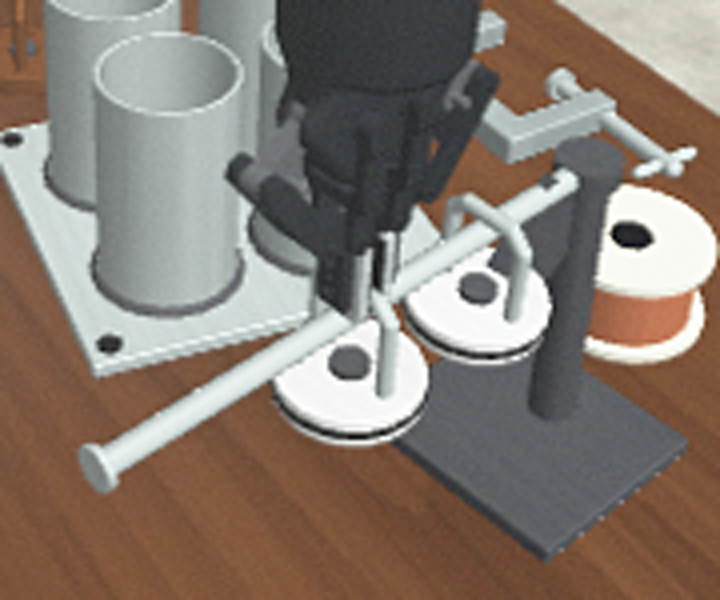

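Emit:
arm_command(commands=[{"hand":0.85,"translation":[0,0,0],"rot":[0,0,0]},{"hand":0.75,"translation":[0,0,0],"rot":[0,0,0]},{"hand":0.6,"translation":[0,0,0],"rot":[0,0,0]},{"hand":0.6,"translation":[0,0,0],"rot":[0,0,0]},{"hand":0.6,"translation":[0,0,0],"rot":[0,0,0]}])

```text
t: 41.22
position: [0.5301, -0.298, 0.1818]
orientation: [-0.144, 1.566, 0.143]
wrist_force: [-0.9, 0.1, -0.6]
width: 0.0343
```

Run:
```python
from h import *
s=st()
t=capture('side');cv2.imwrite('pics/s48.png',cv2.resize(t[200:350,230:410],None,fx=4,fy=4,interpolation=cv2.INTER_CUBIC))
t=capture('wrist');cv2.imwrite('pics/w48.png',cv2.resize(t[120:340,180:460],None,fx=2,fy=2,interpolation=cv2.INTER_CUBIC))
go([.411,-.036,.22],10)
```

```text
t 41.22 pos [ 0.5301 -0.298   0.1818] zyaw 10.47 tilt 0.01 ztilt 0.0001 w 0.0343 F [-0.86  0.09 -0.63] j6 -0.737
tr cm [-3.82 27.93 -6.95] rot [0.47 0.   0.  ] rows>= 7.0
```

View pics/s48.png

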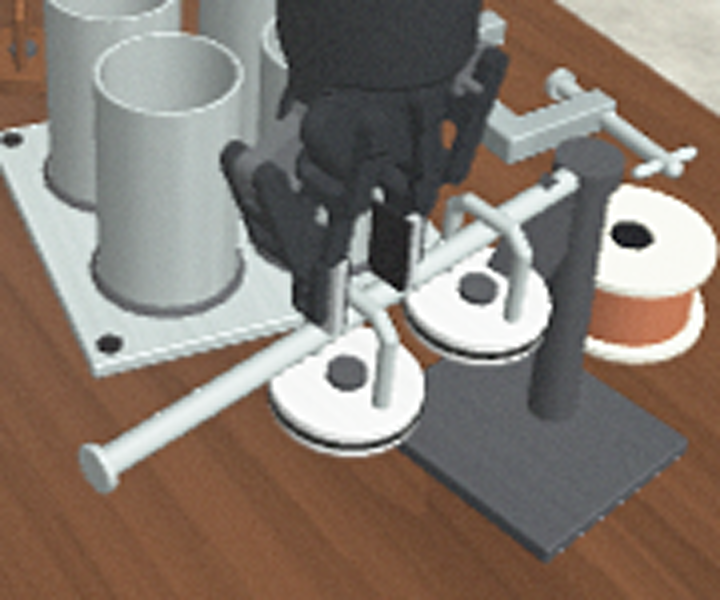

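View pics/w48.png

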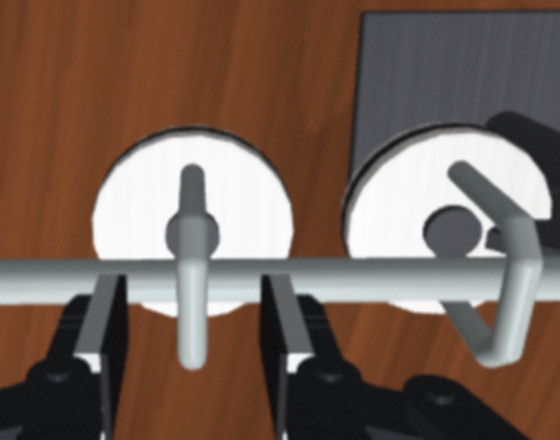

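Emit:
arm_command(commands=[{"hand":0.5,"translation":[-2,0,0],"rot":[0,0,0]},{"hand":0.4,"translation":[-5,0,0],"rot":[0,0,0]},{"hand":0.4,"translation":[-8,2,-1],"rot":[0,0,0]},{"hand":0.4,"translation":[-8,6,-2],"rot":[0,0,0]},{"hand":0.4,"translation":[-8,10,-3],"rot":[0,0,0]},{"hand":0.4,"translation":[-8,14,-4],"rot":[0.5,0,0]},{"hand":0.4,"translation":[-8,18,-5],"rot":[0.5,0,0]},{"hand":0.4,"translation":[-8,22,-6],"rot":[0.5,0,0]}])

```text
t: 41.98
position: [0.4299, -0.0912, 0.2616]
orientation: [-0.136, 1.566, 0.136]
wrist_force: [0.6, 0.7, 1.2]
width: 0.0514
```

Run:
```python
from h import *
s=st();go([.411,-.036,.22],10)
```

```text
t 41.98 pos [ 0.4299 -0.0912  0.2616] zyaw 9.93 tilt 0.02 ztilt 0.0003 w 0.0514 F [0.63 0.69 1.2 ] j6 -0.44
tr cm [ 4.16  5.76 -0.91] rot [-0.07  0.02  0.  ] rows>= 1.7
```

Emit:
arm_command(commands=[{"hand":0.4,"translation":[2,3,-0.5],"rot":[0,0,0]},{"hand":0.4,"translation":[4.1,5.5,-0.9],"rot":[0,0,0]},{"hand":0.4,"translation":[4.1,5.5,-0.9],"rot":[0,0,0]},{"hand":0.4,"translation":[4.1,5.5,-0.9],"rot":[0,0,0]},{"hand":0.4,"translation":[4.1,5.5,-0.9],"rot":[0,0,0]}])

```text
t: 42.4
position: [0.413, -0.0401, 0.2214]
orientation: [-0.137, 1.566, 0.137]
wrist_force: [1.1, 0.2, -0.6]
width: 0.0511
```

Run:
```python
from h import *
s=st()
t=capture('wrist');cv2.imwrite('pics/w49.png',cv2.resize(t[80:260,160:400],None,fx=3.3,fy=3.3,interpolation=cv2.INTER_CUBIC))
```

```text
t 42.4 pos [ 0.413  -0.0401  0.2214] zyaw 10.0 tilt 0.05 ztilt 0.0008 w 0.0511 F [ 1.08  0.18 -0.55] j6 -0.333
```

View pics/w49.png

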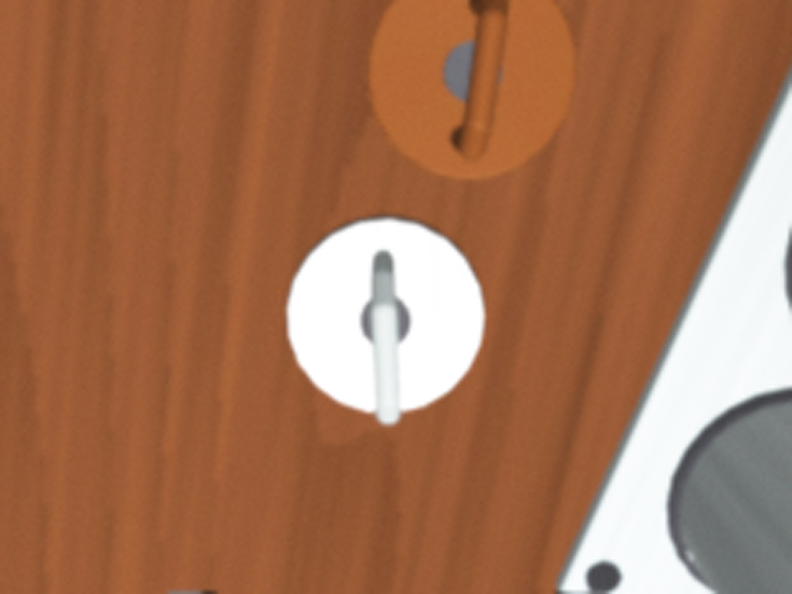

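Run:
```python
from h import *
s=bot.sense();a=lambda x,y:(160+x/3.3,80+y/3.3);M=R.from_rotvec(s['orientation']).as_matrix()
for c,z in[((386,315),.013),((385,300),.06),((389,418),.058)]:
    p=onz('wrist',*a(*c),z,s);print(p,'tool',M.T@(p-s['position']))
```

```text
[ 0.4121 -0.034   0.013 ] tool [ 0.2085  0.0067 -0.0002]
[ 0.409  -0.0192  0.06  ] tool [ 0.1615  0.0217 -0.0005]
[ 0.4165 -0.0549  0.058 ] tool [ 0.1635 -0.0147  0.0007]
```

Emit:
arm_command(commands=[{"hand":0.4,"translation":[3,0.6,0],"rot":[-2,0,0]},{"hand":0.4,"translation":[7,0.6,0],"rot":[-2,0,0]},{"hand":0.4,"translation":[10.5,0.6,0],"rot":[-2,0,0]},{"hand":0.4,"translation":[13,0.6,0],"rot":[-2,0,0]},{"hand":0.4,"translation":[15,0.6,0],"rot":[-2,0,0]},{"hand":0.4,"translation":[15.8,0.6,0],"rot":[-2,0,0]},{"hand":0.6,"translation":[15.8,0.6,0],"rot":[-2,0,0]},{"hand":0.7,"translation":[15.8,0.6,0],"rot":[-2,0,0]}])

```text
t: 43.12
position: [0.4123, -0.0345, 0.0638]
orientation: [-0.164, 1.564, 0.163]
wrist_force: [-0.1, -0.0, 1.0]
width: 0.0282
```

Run:
```python
from h import *
s=st()
t=capture('wrist');cv2.imwrite('pics/w50.png',t[100:420,100:480])
```

```text
t 43.12 pos [ 0.4123 -0.0345  0.0638] zyaw 11.93 tilt 0.03 ztilt 0.0005 w 0.0282 F [-0.12 -0.03  0.97] j6 -0.353
```

View pics/w50.png

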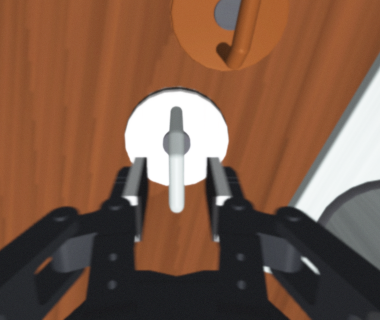

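Emit:
arm_command(commands=[{"hand":1,"translation":[0.1,0,0],"rot":[0,0,0]},{"hand":1,"translation":[0.1,0,0],"rot":[0,0,0]},{"hand":1,"translation":[0.1,0,0],"rot":[0,0,0]},{"hand":1,"translation":[0.1,0,0],"rot":[0,0,0]},{"hand":1,"translation":[0.1,0,0],"rot":[0,0,0]},{"hand":1,"translation":[-1,0,0],"rot":[0,0,0]},{"hand":1,"translation":[-2.5,0,0],"rot":[0,0,0]},{"hand":1,"translation":[-4.5,0,0],"rot":[0,0,0]}])

```text
t: 43.83
position: [0.4112, -0.0339, 0.1084]
orientation: [-0.164, 1.566, 0.164]
wrist_force: [0.1, -0.2, -2.8]
width: 0.0055
```

Run:
```python
from h import *
s=st();go([.348,-.2,.192],10.4);rail(-.19,.192)
t=capture('wrist');cv2.imwrite('pics/w51.png',t[100:420,100:480])
```

```text
t 43.83 pos [ 0.4112 -0.0339  0.1084] zyaw 11.98 tilt 0.07 ztilt -0.0011 w 0.0055 F [ 0.1  -0.24 -2.81] j6 -0.353
tr cm [ -8.36 -14.93  -9.64] rot [ 1.58 -0.07 -0.03] rows>= 4.7
rail -0.19 0.3532 -0.3299
tr cm [ -8.36 -27.75 -11.83] rot [ 1.58 -0.07 -0.03] rows>= 7.5
```

View pics/w51.png

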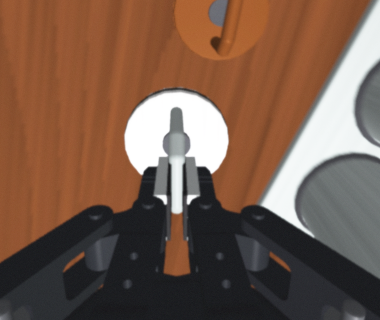

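Emit:
arm_command(commands=[{"hand":1,"translation":[-2,-1.5,-1],"rot":[0,0,0]},{"hand":1,"translation":[-4.5,-4.2,-2.7],"rot":[0,0,0]},{"hand":1,"translation":[-7,-7.2,-4.7],"rot":[0.5,0,0]},{"hand":1,"translation":[-8.4,-10.2,-6.6],"rot":[1,0,0]},{"hand":1,"translation":[-8.4,-13.2,-8.5],"rot":[1.5,0,0]},{"hand":1,"translation":[-8.4,-16.2,-9.9],"rot":[1.5,0,0]},{"hand":1,"translation":[-8.4,-19.5,-10.5],"rot":[1.5,0,0]},{"hand":1,"translation":[-8.4,-22.5,-11],"rot":[1.5,0,0]}])

```text
t: 44.55
position: [0.35, -0.2789, 0.1928]
orientation: [-0.144, 1.565, 0.142]
wrist_force: [1.5, 0.7, -1.2]
width: 0.0052
```

Run:
```python
from h import *
s=st();rail(-.19,.192)
```

```text
t 44.55 pos [ 0.35   -0.2789  0.1928] zyaw 10.42 tilt 0.11 ztilt 0.0012 w 0.0052 F [ 1.48  0.74 -1.2 ] j6 -0.912
rail -0.19 0.3532 -0.3299
tr cm [ 0.09 -5.07 -0.6 ] rot [0.02 0.07 0.09] rows>= 1.2
```

Emit:
arm_command(commands=[{"hand":1,"translation":[0,-2.2,-0.3],"rot":[0,0,0]},{"hand":1,"translation":[0,-3.9,-0.6],"rot":[0,0,0]},{"hand":1,"translation":[0,-5,-0.6],"rot":[0,0,0]},{"hand":1,"translation":[0,-5,-0.6],"rot":[0,0,0]},{"hand":1,"translation":[0,-5,-0.6],"rot":[0,0,0]}])

```text
t: 44.97
position: [0.354, -0.3269, 0.1918]
orientation: [-0.143, 1.566, 0.144]
wrist_force: [-0.7, -0.3, -1.7]
width: 0.0053
```

Run:
```python
from h import *
s=st();rail(-.09,.192)
t=capture('wrist');cv2.imwrite('pics/w52.png',cv2.resize(t[160:340,210:430],None,fx=3.3,fy=3.3,interpolation=cv2.INTER_CUBIC))
```

```text
t 44.97 pos [ 0.354  -0.3269  0.1918] zyaw 10.46 tilt 0.03 ztilt -0.0001 w 0.0053 F [-0.72 -0.32 -1.69] j6 -0.981
rail -0.09 0.4516 -0.3118
tr cm [-0.02 -0.29  9.87] rot [ 0.06 -0.   -0.03] rows>= 2.4
```

View pics/w52.png

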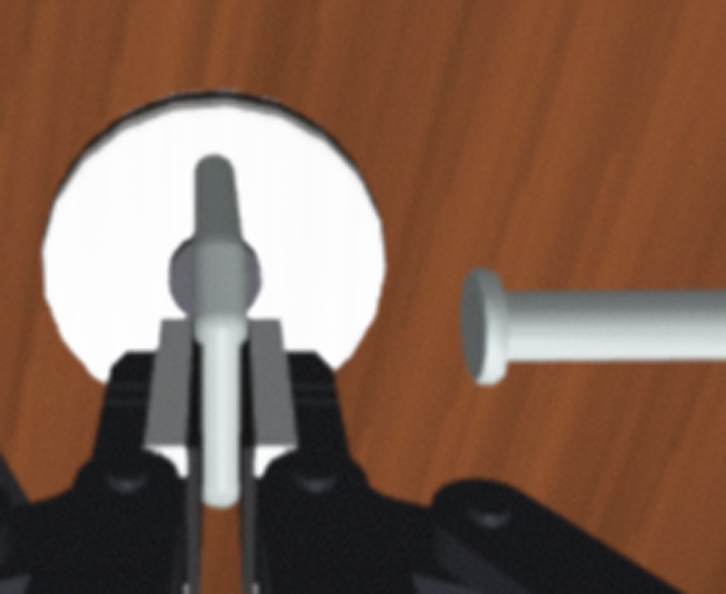

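Emit:
arm_command(commands=[{"hand":1,"translation":[0,-0.25,0.5],"rot":[0,0,0]},{"hand":1,"translation":[0,-0.25,1.8],"rot":[0,0,0]},{"hand":1,"translation":[0,-0.25,3.4],"rot":[0,0,0]},{"hand":1,"translation":[0,-0.25,5],"rot":[0,0,0]},{"hand":1,"translation":[0,-0.25,6.8],"rot":[0,0,0]},{"hand":1,"translation":[0,-0.25,8.6],"rot":[0,0,0]},{"hand":1,"translation":[0,-0.25,9.8],"rot":[0,0,0]},{"hand":1,"translation":[0,-0.25,9.8],"rot":[0,0,0]}])

```text
t: 45.68
position: [0.4531, -0.3107, 0.1914]
orientation: [-0.145, 1.566, 0.146]
wrist_force: [0.7, -1.1, -2.6]
width: 0.0052
```

Run:
```python
from h import *
s=st();rail(-.09,.182)
t=capture('wrist');cv2.imwrite('pics/w53.png',cv2.resize(t[120:340,180:460],None,fx=2.5,fy=2.5,interpolation=cv2.INTER_CUBIC))
```

```text
t 45.68 pos [ 0.4531 -0.3107  0.1914] zyaw 10.6 tilt 0.03 ztilt 0.0 w 0.0052 F [ 0.68 -1.14 -2.59] j6 -0.833
rail -0.09 0.4516 -0.3118
tr cm [ 0.94 -0.08 -0.17] rot [ 0.2   0.   -0.03] rows>= 0.2
```

View pics/w53.png

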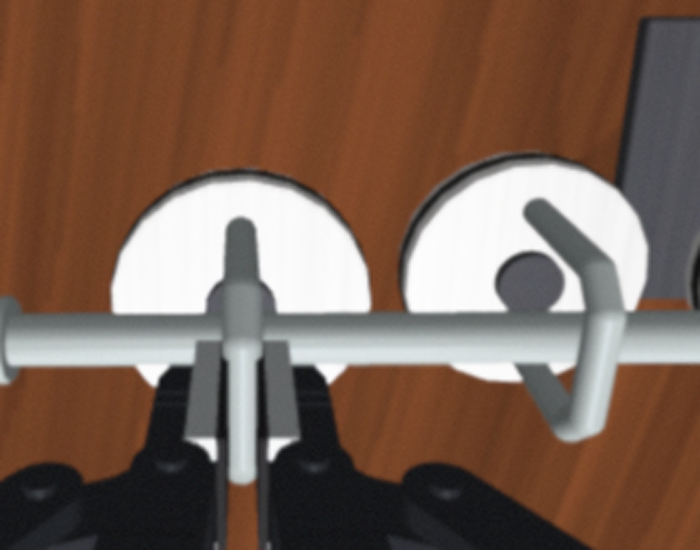

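Emit:
arm_command(commands=[{"hand":1,"translation":[0.5,0,-0.1],"rot":[0,0,0]},{"hand":1,"translation":[0.95,0,-0.1],"rot":[0,0,0]},{"hand":1,"translation":[0.95,0,-0.1],"rot":[0,0,0]},{"hand":1,"translation":[0.95,0,-0.1],"rot":[0,0,0]},{"hand":0.85,"translation":[0.95,0,-0.1],"rot":[0,0,0]},{"hand":0.75,"translation":[0.95,0,-0.1],"rot":[0,0,0]},{"hand":0.6,"translation":[0.95,0,-0.1],"rot":[0,0,0]},{"hand":0.6,"translation":[0.95,0,-0.1],"rot":[0,0,0]}])

```text
t: 46.4
position: [0.4498, -0.3121, 0.1826]
orientation: [-0.144, 1.566, 0.143]
wrist_force: [0.3, -0.2, 0.2]
width: 0.0342
```

Run:
```python
from h import *
s=st()
t=capture('side');cv2.imwrite('pics/s54.png',cv2.resize(t[200:350,230:410],None,fx=4,fy=4,interpolation=cv2.INTER_CUBIC))
t=capture('wrist');cv2.imwrite('pics/w54.png',cv2.resize(t[120:340,180:460],None,fx=2,fy=2,interpolation=cv2.INTER_CUBIC))
```

```text
t 46.4 pos [ 0.4498 -0.3121  0.1826] zyaw 10.47 tilt 0.03 ztilt 0.0004 w 0.0342 F [ 0.26 -0.19  0.24] j6 -0.836
```

View pics/s54.png

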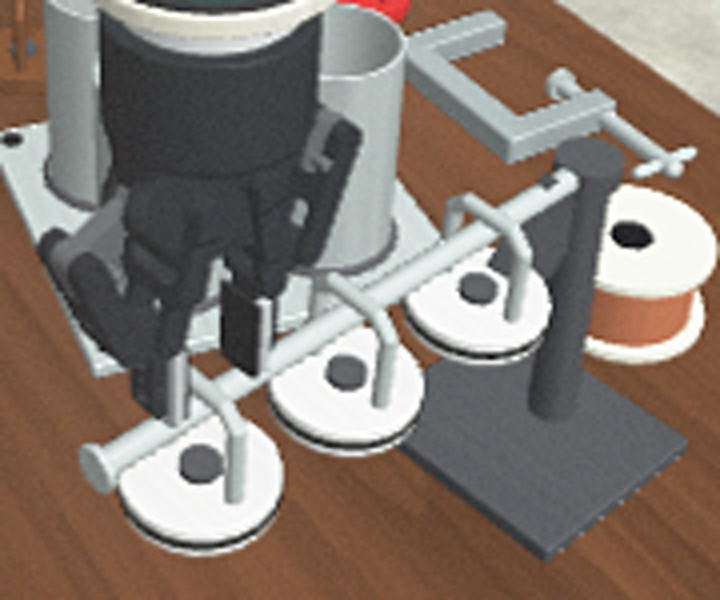

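View pics/w54.png

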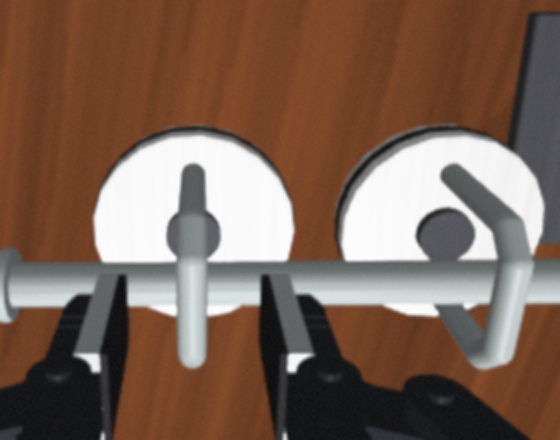

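All three hang on the bar. I withdraw up and away, then let them settle.

Emit:
arm_command(commands=[{"hand":0.6,"translation":[-1.5,0,0],"rot":[0,0,0]},{"hand":0.5,"translation":[-4,0,0],"rot":[0,0,0]},{"hand":0.5,"translation":[-8,0,0],"rot":[0,0,0]},{"hand":0.5,"translation":[-12,3,0],"rot":[0,0,0]},{"hand":0.5,"translation":[-13,7,0],"rot":[0,0,0]},{"hand":0.5,"translation":[-13,11,0],"rot":[0,0,0]},{"hand":0.5,"translation":[-13,15,0],"rot":[0,0,0]},{"hand":0.5,"translation":[-13,18,0],"rot":[0,0,0]}])

```text
t: 47.17
position: [0.4162, -0.133, 0.3129]
orientation: [-0.144, 1.565, 0.143]
wrist_force: [0.0, 0.3, -0.1]
width: 0.0426
```

Emit:
arm_command(commands=[{"hand":0.5,"translation":[0,0,0],"rot":[0,0,0]},{"hand":0.5,"translation":[0,0,0],"rot":[0,0,0]},{"hand":0.5,"translation":[0,0,0],"rot":[0,0,0]},{"hand":0.5,"translation":[0,0,0],"rot":[0,0,0]},{"hand":0.5,"translation":[0,0,0],"rot":[0,0,0]},{"hand":0.5,"translation":[0,0,0],"rot":[0,0,0]},{"hand":0.5,"translation":[0,0,0],"rot":[0,0,0]},{"hand":0.5,"translation":[0,0,0],"rot":[0,0,0]}])

```text
t: 47.83
position: [0.4171, -0.1354, 0.312]
orientation: [-0.143, 1.566, 0.143]
wrist_force: [-0.5, -0.6, 0.0]
width: 0.0425
```

Emit:
arm_command(commands=[{"hand":0.5,"translation":[0,0,0],"rot":[0,0,0]},{"hand":0.5,"translation":[0,0,0],"rot":[0,0,0]},{"hand":0.5,"translation":[0,0,0],"rot":[0,0,0]},{"hand":0.5,"translation":[0,0,0],"rot":[0,0,0]},{"hand":0.5,"translation":[0,0,0],"rot":[0,0,0]},{"hand":0.5,"translation":[0,0,0],"rot":[0,0,0]},{"hand":0.5,"translation":[0,0,0],"rot":[0,0,0]},{"hand":0.5,"translation":[0,0,0],"rot":[0,0,0]}])

```text
t: 48.5
position: [0.4171, -0.135, 0.3122]
orientation: [-0.144, 1.566, 0.144]
wrist_force: [-0.6, -0.6, 0.4]
width: 0.0427
```

Run:
```python
from h import *
s=st()
t1=capture('side');cv2.imwrite('pics/s55.png',t1)
for i in range(5): t2=capture('side')
d=cv2.absdiff(t1,t2).max(2);ys,xs=np.where(d>25);print('moving px',len(xs),(xs.min(),xs.max(),ys.min(),ys.max()) if len(xs) else '')
cv2.imwrite('pics/s55b.png',cv2.resize(t2[200:350,230:410],None,fx=4,fy=4,interpolation=cv2.INTER_CUBIC))
cv2.imwrite('pics/s55c.png',cv2.resize(t2[130:215,160:225],None,fx=7,fy=7,interpolation=cv2.INTER_CUBIC))
t=capture('top');cv2.imwrite('pics/t55.png',t)
```

```text
t 48.5 pos [ 0.4171 -0.135   0.3122] zyaw 10.48 tilt 0.0 ztilt -0.0 w 0.0427 F [-0.58 -0.61  0.39] j6 -0.554
moving px 14 (np.int64(20), np.int64(233), np.int64(24), np.int64(120))
```

View pics/s55b.png

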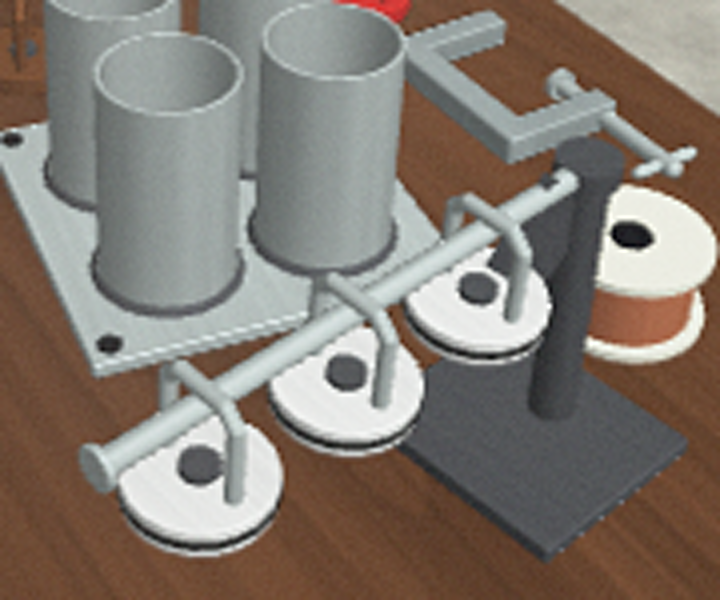

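View pics/s55c.png

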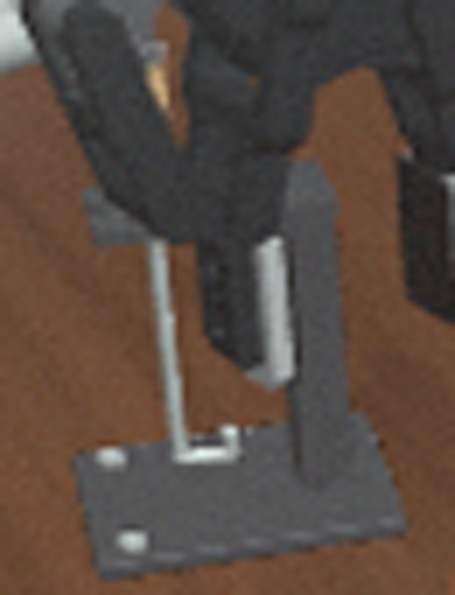

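View pics/t55.png

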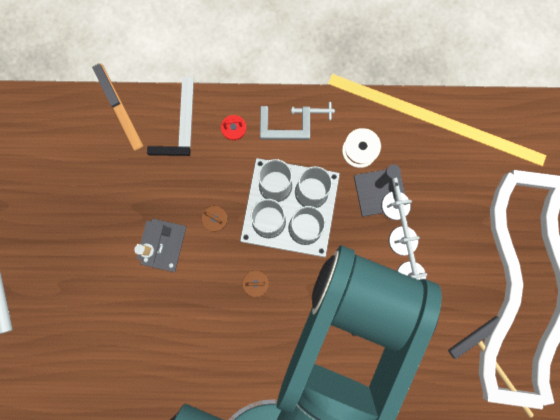

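Run:
```python
from rig import workorder
print(workorder.finish_job())
```

```text
the job is handed in; nothing more can be done
None
```

I handed the job in at about t = 49 s of the 210 s allowed; finishing it reports no verdict. I drew all three plugs out with the pull hook (the fourth tube was empty), hung the hook back in its fork, then hung each plug by its bail on the bar.

- **Plugs:** the last side and top pictures show all three bails over the bar between the stop disc and the post, at about −92, −11 and +73 mm along the bar. The plugs are upright. Two side pictures about 0.25 s apart showed almost no change: 14 scattered pixels, none of them at the rail. The offset across the bar and the height below it I judged only by eye in the pictures.
- **Hook:** the last top picture shows it in the fork at the same spot as at the start. In the last side picture the gripper hid the collar and most of the handle, and the rod and prong below the fork looked unchanged. When I released it, the wrist picture showed the collar on the tines.
- **Bystanders:** the clamp, the try square and the wire spool look unmoved in the top and side pictures; I did not measure them.
- **Robot:** the gripper was clear of everything at the end. I did not notice any plug being knocked aside during the run.
- **Disagreements:** the finger opening read about 5.3 mm on the 8 mm bail rod, but all three plugs held and lifted. The plug drawn second swung on the hook, so I set it down turned by about 45° and adjusted the later grasp to match.

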